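# Charge the bench finisher with media and hubs

## Task

Load the finishing machine and start it: with the scoop, move all the green chunks from the tray into the blue tub, in as many scoopfuls as you like (never finger those in the tray; one spilled elsewhere may be picked up by hand), stand the scoop back upright on its mat, and drop every loose hub flat into its own pocket of the black carrier. Once all chunks and hubs are loaded, push the red plunger fully down, hold it for a moment, and let it spring back; leave the other tools and bottles where they are.

Things in the scene. Friction and masses are not known exactly. Their poses are not given: they have to be found in the camera images.
- tray: fixed shallow aluminium tray with the green chunks, z up, origin at the centre of its underside; 215 (x) x 170 mm. Flat floor 5 mm thick, from x = -90 to +90 mm, 160 mm wide between side walls 40 mm high. At both ends the floor runs up a ramp 15 mm high, 12.5 mm long (|x| = 90 to 102.5), to an upright wall 50 mm high. The chunks start in the -x half, nearer the robot
- tub: fixed blue open tub of a bench finisher with a yellow control block joined to its +x side, together 180 x 150 mm; origin under the centre of the whole, z up. Tub 130 (x) x 150 mm outside, 120 x 140 inside, 70 high, walls and floor 5 mm, its centre 25 mm to -x of the origin; control block 50 (x) x 150 mm, 55 high, carries the red plunger
- plunger (a joint): sprung red mushroom plunger standing on the control block: 0 up, 0.015 m when fully down. It needs 3 N to start moving and 9 N to reach the bottom, and springs back up when let go
- plunger_top (a point): centre of the plunger's flat top (40 mm across), 85 mm above the table when up; it is pushed straight down
- carrier: fixed black carrier plate, 151 x 151 mm, 22 mm high, with four square open pockets (2 x 2), each 68 mm wide inside and 17 mm deep, walls and floor 5 mm; the pocket centres lie at x = +-36.5 mm, y = +-36.5 mm in its axes. Origin at the centre of its underside, z up
- mat: fixed black rubber mat, 110 mm (x) by 130 mm (y), 3 mm thick, where the scoop lives. Origin at the centre of its underside, z up
- scoop: loose orange scoop, 0.22 kg: pan 95 (x) x 100 mm, floor 2.5; side walls 30 high (none on the 17 mm at the mouth), back wall (+x end) 40 high, all 3 mm thick; mouth open at -x. Origin: centre of the pan's underside, z up. Black upright handle block 34 (x) x 24 mm (y, grip across y), 51 to 97 mm above the underside, centre 20 mm to +x of the origin (grip 76 mm up); a neck joins it to the back wall
- chunk0: loose green barrel-shaped ceramic chunk, 27 mm across and 32 mm long (its x is its long axis), ends chamfered, about 35 g; origin at its centre. May be absent (None)
- chunk1: loose green barrel-shaped ceramic chunk, 27 mm across and 32 mm long (its x is its long axis), ends chamfered, about 35 g; origin at its centre. May be absent (None)
- chunk2: loose green barrel-shaped ceramic chunk, 27 mm across and 32 mm long (its x is its long axis), ends chamfered, about 35 g; origin at its centre. May be absent (None)
- chunk3: loose green barrel-shaped ceramic chunk, 27 mm across and 32 mm long (its x is its long axis), ends chamfered, about 35 g; origin at its centre. May be absent (None)
- chunk4: loose green barrel-shaped ceramic chunk, 27 mm across and 32 mm long (its x is its long axis), ends chamfered, about 35 g; origin at its centre. May be absent (None)
- hub0: loose metal hub: a steel flange 60 mm across and 18 mm thick with a brass boss 32 mm across standing on it up to 48 mm, about 0.2 kg; origin at the centre of its underside, z up. May be absent (None)
- hub1: loose metal hub: a steel flange 60 mm across and 18 mm thick with a brass boss 32 mm across standing on it up to 48 mm, about 0.2 kg; origin at the centre of its underside, z up. May be absent (None)
- hub2: loose metal hub: a steel flange 60 mm across and 18 mm thick with a brass boss 32 mm across standing on it up to 48 mm, about 0.2 kg; origin at the centre of its underside, z up. May be absent (None)
- hub3: loose metal hub: a steel flange 60 mm across and 18 mm thick with a brass boss 32 mm across standing on it up to 48 mm, about 0.2 kg; origin at the centre of its underside, z up. May be absent (None)
- tape: bystander, loose: a yellow tape measure, 66 x 60 x 38 mm; not to be disturbed
- cup: bystander, loose: a grey socket-bit cup, 52 mm across, 60 mm tall; not to be disturbed
- wrench: bystander, loose: a steel open wrench, 180 mm long; not to be disturbed
- brush: bystander, loose: a wooden-handled brush, 200 mm long; not to be disturbed
- flask: bystander, loose: a closed steel drinking flask, 70 mm across, 130 mm tall; not to be disturbed
- spray: bystander, loose: a yellow bottle, 66 mm across, 160 mm tall; not to be disturbed
- driver: bystander, loose: a red-handled screwdriver, 160 mm long; not to be disturbed
There are look-alikes about, which are no part of the job. What is shaped like the hub2 but pink is not meant.

How it is judged:
By the outcome, as a careful person would: the job done as asked, in the order asked, and still so for the second after the job is handed in, with the robot touching nothing.
Of chunk0, chunk1, chunk2, chunk3, chunk4 only 3 to 5 are there at a start; the rules pass over those that are not, and their reading is None.
Of hub0, hub1, hub2, hub3 only 2 to 4 are there at a start; the rules pass over those that are not, and their reading is None.
At some moment in a run one of hub0, hub1, hub2, hub3 may be knocked a few centimetres aside while the robot is not near it.
It also fails if it takes over 210 s, if anything falls off the work surface, if the arm or the gripper's body presses on something with over 40 N, if the wrist force passes 120 N, or if a joint passes its speed limit or range.

## Robot

A 6-joint arm with a two-finger parallel gripper is mounted at the origin on the work surface. World frame = base frame: x ahead of the robot, y to its left, z up, the work surface at z = 0. Lengths are in m, angles in degrees, forces in N, time in s.
With the tool pointing down it reaches from about 0.4 to 0.825 m from the base axis. Payload 7 kg.
Tool frame: the origin (TCP) lies midway between the tips of the shut fingers; the grasp point (between the pads) lies 19 mm behind it; z points along the fingers, y is the line along which they close (so a half turn about z gives the same grasp; the last joint's range is limited). The gripper opens to 88 mm and grips with 3 to 60 N. Pads are 19 mm wide; open, the fingers measure 130 mm over their backs; the gripper's body (78 mm by 193 mm) begins 47 mm behind the grasp point.
Start: joints at [-47.492, 20.546, 0.682, 0, -70.136, -16.507], TCP at [0.296, -0.607, 0.227] pointing down, gripper open.
Joint ranges: [-176.03, 176.03], [-82.01, 121.73], [-58.28, 71.71], [-173.87, 95.51], [-174.79, -0.11], [-173.66, 173.66]. Speed limits (degrees/s): [136.94, 136.94, 172.46, 180, 180, 180].

## Interface

Orientations are given as [roll, pitch, yaw] about the fixed x, y, z axes, in that order (R = Rz(yaw) Ry(pitch) Rx(roll)).
In Python, from plant import get_state, optics, order gives the robot as it stands. The module is installed in compiled form; this text tells all that it offers.
- The arm moves only by the tool send_rows, never from a script. Its argument "moves" is a list of rows, each an object with "slide": the shift along the tool's x, y, z as a fraction of full scale, a list of three; "turn": the turn about the tool's z as a fraction of full scale; "gripper": the opening, from 0 (shut) to 1 (fully open). A call has exactly 5 rows; each row is the pose to reach, as a shift and turn from the pose commanded when the call began, along the tool's axes at that moment; what a row does not reach only later rows make up. Full scale, the value 1, is 150 mm for a shift and 90 degrees for a turn. A row lasts 1/12 s, in which the tool goes at most 41.7 mm and 7.16 degrees, less where a joint would pass 70% of its speed; a pose out of reach is approached as far as the arm can. A call with a number of a shift or a turn outside -1 to 1 is refused whole. A call with a gripper value outside its range is refused whole. The fingers move at their own pace and stop on an object; "newtons" is the grip in N (left out, the last holds). Time passes only in rows, so rows that repeat a pose let the fingers close, or fill a call up. It gives the time, the measured TCP pose, the force, the opening and the grip force at its end, in the units of the state.
- get_state(): the state, without advancing time (a new reading comes with each control period).
- optics.capture(name): name is "side" or "top" or "wrist"; returns a dict with "img" (480x640x3 uint8, red, green, blue), "intrinsics" (3x3 intrinsics, pixels), "dist" ([k1, k2, p1, p2, k3] as OpenCV has them; the pictures are not rectified), "origin" and "attitude" of the camera in the world. Camera axes: x right, y down, z forward; pixel columns grow to the right and rows downward; lengths in m; the calibration is good to about 2 mm. A picture is of the moment at which its call begins. There is no depth.
- order.close_job(): hands the job in; it is judged then, once.
Trained networks look in the newest picture that a camera, given by its name, has taken for a name from the list of things; names that differ only in an ending like _2 or _b are one class to them, and where a whole thing is asked for, a point or a joint stands for the part that bears it (a point fixed in the world has none). Each returns a list of dicts, best first, with "p" (0 to 1); they miss things now and then, are a little off and sometimes report something else, mostly with a low value. They report only what shows in the picture. A call takes as long as a camera call. They do not tell look-alikes from the thing itself.
- optics.look_for(camera, name): "location" ([x, y, z] in m, in world coordinates, good to about 4 mm: the middle of the surface that is visible of it).
The state is a dict: "time_s": time; "joints": joint angles; "qd": joint speeds; "joint_torque": joint torques, N m; "tcp_pos": TCP position; "eef_rot": TCP orientation; "contact_force": force on the tool from outside, world axes, zero at the start; "moment": the same for the moment, N m; "gripper_width": finger opening in m; "gripper_force": force on a finger pad.
Only numpy, scipy, OpenCV 4.12 (cv2) and the standard library are available. Lean on these libraries where they do the work, as an engineer would, in place of code of your own. Each camera call takes 0.05 s, during which the arm holds its last target. There are 200 camera calls.

## Working session

There is one attempt and no reset: what is moved stays moved. The work goes in short steps, Python scripts to look and compute and a tool call to move; the robot and the scene stay as the last step left them, time stands still between calls to the robot, and variables do not carry over. Pictures are saved under pics/ and viewed, at most 14 in all, crops included, and the job is handed in when it is done.

Besides the shell and the picture viewer there is one more tool, called after ">>>" by a JSON object that holds its "fn" and its "kwargs". send_rows: Moves the arm, as the interface text tells. Shift numbers are shares of 150 mm and turn numbers shares of 90 degrees, none past 1 either way. Its arguments: {"type":"object","properties":{"moves":{"type":"array"},"newtons":{"type":"number"}},"required":["moves"]}

```bash
ls; mkdir -p pics; cat > h.py <<'E'
import numpy as np, cv2
from plant import get_state, optics, order
from scipy.spatial.transform import Rotation as R
def cap(n,f=None):
    d=optics.capture(n)
    if f: cv2.imwrite('pics/'+f,d['img'][:,:,::-1])
    return d
E
python3 - <<'E'
from h import *
s=get_state(); print({k:np.round(v,3).tolist() for k,v in s.items()})
for n in ['top','side']:
    d=cap(n,n+'0.png'); print(n,np.round(d['intrinsics'],1).tolist(),d['dist'],d['origin'],np.array(d['attitude']).round(3).tolist())
    for t in ['tray','tub','plunger_top','carrier','mat','scoop','chunk0','hub0','tape','cup','wrench','brush','flask','spray','driver']:
        print(t,[(np.round(r['location'],3).tolist(),round(r['p'],2)) for r in optics.look_for(n,t)])
E
```

```text
pics
{'time_s': 0.0, 'joints': [-47.493, 20.592, 0.634, -0.021, -70.136, -16.508], 'qd': [0.036, 0.032, 0.057, -0.066, -0.013, -0.046], 'joint_torque': [-0.001, -58.272, 29.307, 6.997, 0.007, -0.0], 'tcp_pos': [0.296, -0.606, 0.226], 'eef_rot': [179.904, -0.008, -154.007], 'contact_force': [-0.356, 0.32, -0.513], 'moment': [0.088, 0.015, 0.085], 'gripper_force': 0.0, 'gripper_width': 0.088}
top [[501.8, 0.0, 316.3], [0.0, 501.8, 247.3], [0.0, 0.0, 1.0]] [0.04224047 0.         0.         0.         0.        ] [ 0.5040765  -0.00886525  1.30185897] [-176.579, -0.254, -90.099]
tray []
tub [([0.496, -0.341, 0.012], 0.71)]
plunger_top [([0.606, 0.158, 0.015], 0.69), ([0.784, -0.128, 0.108], 0.59), ([0.567, -0.33, 0.087], 0.58)]
carrier [([0.51, 0.337, 0.005], 0.7)]
mat [([0.417, 0.002, 0.006], 0.97), ([0.572, 0.053, 0.026], 0.33)]
scoop [([0.418, -0.027, 0.003], 0.85)]
chunk0 [([0.571, 0.052, 0.03], 0.59), ([0.566, 0.019, 0.032], 0.48), ([0.606, -0.013, 0.027], 0.44), ([0.413, 0.002, 0.006], 0.41), ([0.605, 0.16, 0.012], 0.41), ([0.641, -0.505, 0.013], 0.41), ([0.59, 0.49, 0.008], 0.2)]
h
[... 839 characters left out ...]
ay [([0.702, -0.045, 0.014], 0.62)]
tub [([0.501, -0.342, 0.034], 0.68), ([0.567, -0.327, 0.089], 0.57)]
plunger_top [([0.562, -0.332, 0.085], 0.47)]
carrier [([0.622, -0.163, 0.014], 0.4), ([0.58, 0.392, 0.02], 0.37)]
mat [([0.376, 0.028, -0.001], 0.63)]
scoop [([0.415, 0.013, 0.023], 0.52)]
chunk0 []
hub0 [([0.624, -0.164, 0.016], 0.85), ([0.669, -0.266, 0.021], 0.64), ([0.492, -0.191, 0.022], 0.6)]
tape [([0.755, 0.177, 0.041], 0.49)]
cup []
wrench [([0.61, 0.488, 0.008], 0.47)]
brush [([0.64, -0.512, 0.018], 0.63)]
flask [([0.748, 0.252, 0.094], 0.81), ([0.753, 0.18, 0.04], 0.43)]
spray [([0.787, -0.15, 0.09], 0.74), ([0.505, -0.339, 0.034], 0.34)]
driver [([0.453, -0.519, 0.015], 0.64)]
```

View pics/top0.png

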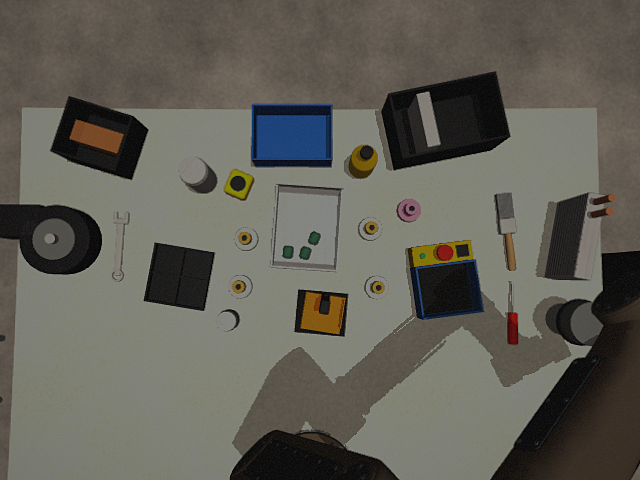

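View pics/side0.png

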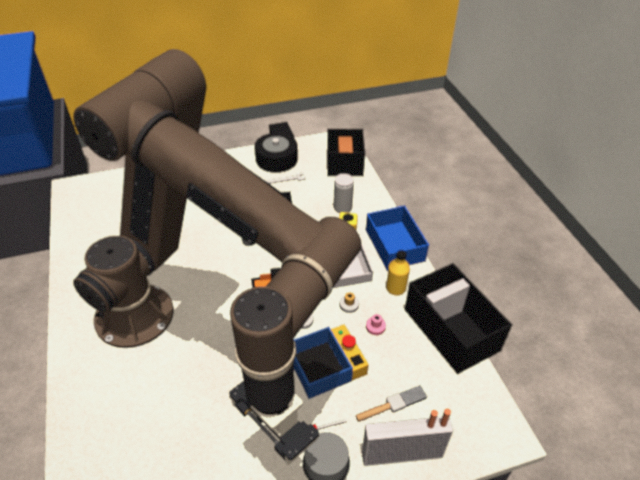

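The top picture shows four brass/steel hubs at (245,238), (240,286), (370,229) and (376,288). The rest of the job's things:
- chunks in the tray: (288,252), (305,252), (314,238)
- scoop on its mat: (321,312), handle on its +x side
- tub: (447,288)
- carrier: (179,276)

Look-alikes:
- pink hub (408,210)
- blue bin (291,135)
- orange block in the left bin (97,135)
- black bins at top left and right

I choose the ones described and check them in a close crop.

```bash
python3 - <<'E'
import cv2
i=cv2.imread('pics/top0.png')[175:345,135:495]
i=cv2.convertScaleAbs(i,alpha=1.5,beta=10)
cv2.imwrite('pics/crop0.png',cv2.resize(i,None,fx=2.2,fy=2.2,interpolation=cv2.INTER_CUBIC))
E
```

```text
(no output)
```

View pics/crop0.png

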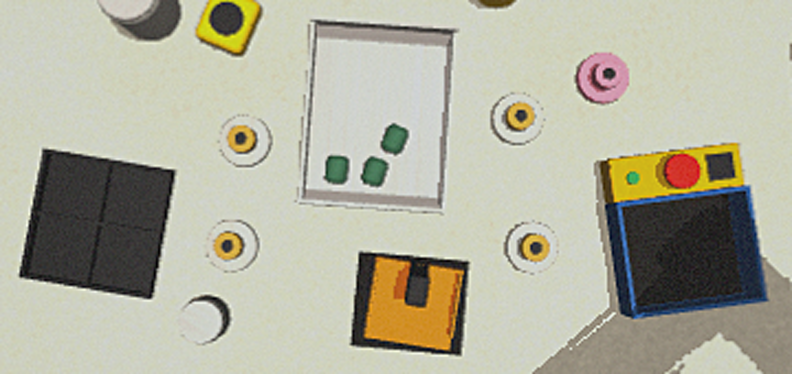

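The crop confirms the choice. The pink hub is at crop (602,77), and the tub with yellow block and red plunger has the plunger at (682,171). The scoop's handle is at (417,283), and its mouth points toward the robot.

```bash
cat >> h.py <<'E'
def ray(d,px,z):
    u=cv2.undistortPoints(np.array(px,float).reshape(-1,1,2),np.array(d['intrinsics']),np.array(d['dist'])).reshape(-1,2)
    v=R.from_euler('xyz',d['attitude'],degrees=True).apply(np.c_[u,np.ones(len(u))])
    o=np.array(d['origin']); return o+v*((z-o[2])/v[:,2])[:,None]
E
python3 - <<'E'
from h import *
d=cap('top')
def c(n,p,z):
    q=ray(d,np.array(p)/2.2+[135,175],z)[:,:2]; print(n,q.round(4).tolist(),'mean',q.mean(0).round(4),'edges',[ (round(np.linalg.norm(e)*1e3),round(np.degrees(np.arctan2(e[1],e[0])),1)) for e in np.roll(q,-1,0)-q] if len(q)>2 else '')
c('tray',[(312,20),(455,30),(441,213),(299,203)],.05)
c('carrier',[(44,149),(175,170),(152,298),(21,276)],.022)
c('mat',[(360,251),(469,261),(461,354),(352,344)],.003)
c('tub',[(608,203),(749,187),(768,299),(631,317)],.07)
c('block',[(605,159),(738,143)],.055)
c('plunger',[(682,171)],.085)
c('handle',[(405,262),(428,263),(425,306),(406,304)],.097)
c('chunks',[(337,169),(375,171),(395,138)],.02)
c('hubs',[(241,138),(229,246),(520,117),(536,248)],.048)
E
```

```text
tray [[0.7384, 0.0845], [0.7268, -0.079], [0.5177, -0.0622], [0.5293, 0.0986]] mean [0.6281 0.0105] edges [(164, np.float64(-94.1)), (210, np.float64(175.4)), (161, np.float64(85.9)), (210, np.float64(-3.9))]
carrier [[0.5929, 0.3953], [0.5684, 0.2445], [0.4212, 0.2691], [0.447, 0.4187]] mean [0.5074 0.3319] edges [(153, np.float64(-99.2)), (149, np.float64(170.5)), (152, np.float64(80.2)), (148, np.float64(-9.1))]
mat [[0.4739, 0.031], [0.462, -0.0968], [0.3542, -0.0868], [0.366, 0.0402]] mean [ 0.414  -0.0281] edges [(128, np.float64(-95.3)), (108, np.float64(174.7)), (128, np.float64(84.7)), (108, np.float64(-4.9))]
tub [[0.5284, -0.2475], [0.5461, -0.4042], [0.4223, -0.4222], [0.4024, -0.271]] mean [ 0.4748 -0.3362] edges [(158, np.float64(-83.6)), (125, np.float64(-171.7)), (152, np.float64(97.5)), (128, np.float64(10.6))]
block [[0.5784, -0.2476], [0.5963, -0.3977]] mean [ 0.5874 -0.3227] edges 
plunger [[0.5633, -0.3263]] mean [ 0.5633 -0.3263] edges 
handle [[0.4641, -0.0208], [0.463, -0.0458], [0.4166, -0.0424], [0.4188, -0.0218]] mean [ 0.4406 -0.0327] edges [(25, np.float64(-92.6)), (47, np.float64(175.8)), (21, np.float64(83.9)), (45, np.float64(1.2))]
chunks [[0.5693, 0.0572], [0.567, 0.0131], [0.6054, -0.0102]] mean [0.5806 0.02  ] edges [(44, np.float64(-93.1)), (45, np.float64(-31.2)), (76, np.float64(118.1))]
hubs [[0.6034, 0.165], [0.481, 0.1776], [0.627, -0.1528], [0.478, -0.1696]] mean [0.5474 0.005 ] edges [(123, np.float64(174.1)), (361, np.float64(-66.2)), (150, np.float64(-173.5)), (357, np.float64(69.5))]
```

```bash
cat >> h.py <<'E'
def plan(*wps,start=None):
    """wps: (x,y,z,yaw) ; prints slide/turn fractions per call, chaining; tool points down"""
    s=get_state(); p=np.r_[s['tcp_pos'],s['eef_rot'][2]] if start is None else np.array(start,float)
    for w in wps:
        w=np.array(w,float); dy=(w[3]-p[3]+180)%360-180
        n=max(1,int(np.ceil(max(np.linalg.norm(w[:3]-p[:3])/.2,abs(dy)/35.8)-1e-3)))
        while True:
            out=[];q=p.copy()
            for k in range(n):
                r=R.from_euler('xyz',[180,0,q[3]],degrees=True)
                st=np.r_[(w[:3]-p[:3])/n,dy/n]
                out.append(np.r_[r.inv().apply(st[:3])/.15,-st[3]/90]); q=q+st
            if np.abs(out).max()<=1: break
            n+=1
        print(w.round(3),n,'calls:'); [print('  ',o.round(3).tolist()) for o in out]
        p=np.r_[w[:3],p[3]+dy]
def find(cam,*names):
    for t in names: print(t,[(np.round(r['location'],3).tolist(),round(r['p'],2)) for r in optics.look_for(cam,t)])
E
python3 - <<'E'
from h import *
plan((.434,-.032,.24,-185))
E
```

```text
[ 4.34e-01 -3.20e-02  2.40e-01 -1.85e+02] 4 calls:
   [-0.627, 0.76, -0.022, 0.086]
   [-0.519, 0.838, -0.022, 0.086]
   [-0.401, 0.9, -0.022, 0.086]
   [-0.276, 0.946, -0.022, 0.086]
```

>>> {"fn": "send_rows", "kwargs": {"moves": [{"slide": [-0.2,0.25,-0.02],"turn": 0.05,"gripper": 1},{"slide": [-0.4,0.5,-0.02],"turn": 0.086,"gripper": 1},{"slide": [-0.627,0.76,-0.02],"turn": 0.086,"gripper": 1},{"slide": [-0.627,0.76,-0.02],"turn": 0.086,"gripper": 1},{"slide": [-0.627,0.76,-0.02],"turn": 0.086,"gripper": 1}]}}

```text
time_s: 2.07
tcp_pos: [0.3312, -0.4595, 0.2305]
eef_rot: [-180.0, 0.1, -161.6]
contact_force: [-0.0, -0.5, 0.1]
gripper_width: 0.0877
gripper_force: 0.0
```

>>> {"fn": "send_rows", "kwargs": {"moves": [{"slide": [-0.2,0.25,-0.02],"turn": 0.05,"gripper": 1},{"slide": [-0.35,0.5,-0.02],"turn": 0.086,"gripper": 1},{"slide": [-0.519,0.838,-0.02],"turn": 0.086,"gripper": 1},{"slide": [-0.519,0.838,-0.02],"turn": 0.086,"gripper": 1},{"slide": [-0.519,0.838,-0.02],"turn": 0.086,"gripper": 1}]}}

```text
time_s: 2.48
tcp_pos: [0.3654, -0.3163, 0.2333]
eef_rot: [-180.0, 0.1, -169.3]
contact_force: [-0.6, 0.9, 0.6]
gripper_width: 0.0875
gripper_force: 0.0
```

>>> {"fn": "send_rows", "kwargs": {"moves": [{"slide": [-0.1,0.25,-0.02],"turn": 0.05,"gripper": 1},{"slide": [-0.2,0.5,-0.02],"turn": 0.086,"gripper": 1},{"slide": [-0.4,0.9,-0.02],"turn": 0.086,"gripper": 1},{"slide": [-0.4,0.9,-0.02],"turn": 0.086,"gripper": 1},{"slide": [-0.4,0.9,-0.02],"turn": 0.086,"gripper": 1}]}}

```text
time_s: 2.9
tcp_pos: [0.4006, -0.1729, 0.2362]
eef_rot: [180.0, 0.1, -177.0]
contact_force: [0.1, -0.3, -0.0]
gripper_width: 0.0876
gripper_force: 0.0
```

>>> {"fn": "send_rows", "kwargs": {"moves": [{"slide": [-0.1,0.25,-0.02],"turn": 0.05,"gripper": 1},{"slide": [-0.2,0.5,-0.02],"turn": 0.086,"gripper": 1},{"slide": [-0.276,0.946,-0.02],"turn": 0.086,"gripper": 1},{"slide": [-0.276,0.946,-0.02],"turn": 0.086,"gripper": 1},{"slide": [-0.276,0.946,-0.02],"turn": 0.086,"gripper": 1}]}}

```text
time_s: 3.32
tcp_pos: [0.435, -0.0289, 0.2389]
eef_rot: [180.0, 0.1, 175.2]
contact_force: [-0.7, 0.9, 0.0]
gripper_width: 0.0875
gripper_force: 0.0
```

```bash
python3 - <<'E'
from h import *
s=get_state(); print(s['tcp_pos'],s['eef_rot'],s['joints'],s['time_s'],s['contact_force'])
d=cap('wrist','w1.png'); print(np.round(d['origin'],3),np.round(d['attitude'],1),np.round(d['intrinsics'][0],0))
find('wrist','scoop')
d=cap('top','top1.png'); find('top','chunk0','hub0')
E
```

```text
[ 0.43500074 -0.02889323  0.23886422] [1.79964581e+02 5.75405200e-02 1.75210068e+02] [ 2.22954329e+01 -3.34539030e+00 -2.65212591e+01 -5.80650972e-03
 -6.67567745e+01 -1.17083058e+02] 3.3167 [-0.71487296  0.8730302   0.03249841]
[ 0.361 -0.022  0.396] [ 1.641e+02 -1.000e-01  8.520e+01] [418.   0. 321.]
scoop [([0.418, -0.033, 0.007], 0.58)]
chunk0 [([0.572, 0.052, 0.033], 0.61), ([0.57, 0.017, 0.03], 0.57)]
hub0 [([0.673, -0.253, 0.012], 0.86), ([0.605, 0.16, 0.014], 0.83), ([0.628, -0.149, 0.018], 0.82), ([0.481, -0.168, 0.018], 0.68)]
```

View pics/w1.png

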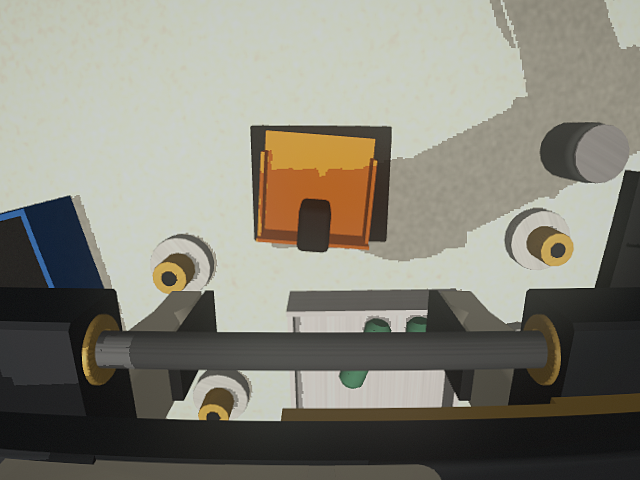

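The wrist view shows the scoop at pan corners (265,131), (376,138), (369,247), (256,242), with the handle around (315,225) and the mouth towards the robot.

```bash
python3 - <<'E'
from h import *
d=cap('wrist')
m=ray(d,[(265,131),(376,138)],.0055)[:,:2]; print('mouth',m.round(4),np.linalg.norm(m[1]-m[0]),np.degrees(np.arctan2(*(m[1]-m[0])[::-1])))
b=ray(d,[(256,240),(369,246)],.043)[:,:2]; print('back top',b.round(4),np.linalg.norm(b[1]-b[0]),np.degrees(np.arctan2(*(b[1]-b[0])[::-1])))
w=ray(d,[(262,152),(376,159)],.033)[:,:2]; print('side wall fronts',w.round(4),np.linalg.norm(w[1]-w[0]))
h=ray(d,[(304,202),(329,202),(299,250),(327,250)],.1)[:,:2]; print('handle',h.round(4))
E
```

```text
mouth [[ 0.359  -0.0766]
 [ 0.374   0.0234]] 0.1010657110404677 81.44055607570009
back top [[ 0.4504 -0.0908]
 [ 0.4645  0.0075]] 0.099267373245473 81.80551037025216
side wall fronts [[ 0.3762 -0.0776]
 [ 0.3906  0.0189]] 0.09760267203119569
handle [[ 0.4109 -0.0424]
 [ 0.4124 -0.0246]
 [ 0.4462 -0.0496]
 [ 0.448  -0.029 ]]
```

```bash
python3 - <<'E'
from h import *
plan((.431,-.0365,.13,171.6),(.431,-.0365,.060,171.6))
E
```

```text
[ 4.310e-01 -3.600e-02  1.300e-01  1.716e+02] 1 calls:
   [0.016, -0.026, 0.724, 0.037]
[ 4.310e-01 -3.600e-02  6.000e-02  1.716e+02] 1 calls:
   [0.0, -0.0, 0.467, -0.0]
```

>>> {"fn": "send_rows", "kwargs": {"moves": [{"slide": [0.016,-0.026,0.25],"turn": 0.037,"gripper": 1},{"slide": [0.016,-0.026,0.5],"turn": 0.037,"gripper": 1},{"slide": [0.016,-0.026,0.724],"turn": 0.037,"gripper": 1},{"slide": [0.016,-0.026,0.724],"turn": 0.037,"gripper": 1},{"slide": [0.016,-0.026,0.724],"turn": 0.037,"gripper": 1}]}}

```text
time_s: 4.03
tcp_pos: [0.4302, -0.0367, 0.1296]
eef_rot: [-179.9, -0.2, 171.6]
contact_force: [0.3, 0.0, 0.2]
gripper_width: 0.0881
gripper_force: 0.0
```

>>> {"fn": "send_rows", "kwargs": {"moves": [{"slide": [0,0,0.2],"turn": 0,"gripper": 1},{"slide": [0,0,0.35],"turn": 0,"gripper": 1},{"slide": [0,0,0.467],"turn": 0,"gripper": 1},{"slide": [0,0,0.467],"turn": 0,"gripper": 1},{"slide": [0,0,0.467],"turn": 0,"gripper": 1}]}}

```text
time_s: 4.45
tcp_pos: [0.4323, -0.0355, 0.0614]
eef_rot: [-180.0, 0.1, 171.7]
contact_force: [0.6, 0.1, 0.2]
gripper_width: 0.0873
gripper_force: 0.0
```

>>> {"fn": "send_rows", "kwargs": {"moves": [{"slide": [0,0,0],"turn": 0,"gripper": 0},{"slide": [0,0,0],"turn": 0,"gripper": 0},{"slide": [0,0,0],"turn": 0,"gripper": 0},{"slide": [0,0,0],"turn": 0,"gripper": 0},{"slide": [0,0,0],"turn": 0,"gripper": 0}], "newtons": 30}}

```text
time_s: 4.87
tcp_pos: [0.4314, -0.0353, 0.0605]
eef_rot: [180.0, 0.1, 171.7]
contact_force: [0.0, -1.3, 0.1]
gripper_width: 0.0599
gripper_force: 0.0
```

>>> {"fn": "send_rows", "kwargs": {"moves": [{"slide": [0,0,0],"turn": 0,"gripper": 0},{"slide": [0,0,0],"turn": 0,"gripper": 0},{"slide": [0,0,0],"turn": 0,"gripper": 0},{"slide": [0,0,0],"turn": 0,"gripper": 0},{"slide": [0,0,0],"turn": 0,"gripper": 0}], "newtons": 30}}

```text
time_s: 5.28
tcp_pos: [0.431, -0.0354, 0.0599]
eef_rot: [-180.0, -0.0, 171.7]
contact_force: [-0.6, 3.1, 0.5]
gripper_width: 0.0266
gripper_force: 1.0
```

>>> {"fn": "send_rows", "kwargs": {"moves": [{"slide": [0,0,0],"turn": 0,"gripper": 0},{"slide": [0,0,0],"turn": 0,"gripper": 0},{"slide": [0,0,0],"turn": 0,"gripper": 0},{"slide": [0,0,-0.05],"turn": 0,"gripper": 0},{"slide": [0,0,-0.1],"turn": 0,"gripper": 0}], "newtons": 40}}

```text
time_s: 5.7
tcp_pos: [0.4303, -0.0357, 0.075]
eef_rot: [-179.9, -0.1, 171.7]
contact_force: [0.1, 0.1, -1.6]
gripper_width: 0.024
gripper_force: 39.9
```

>>> {"fn": "send_rows", "kwargs": {"moves": [{"slide": [0,0,-0.1],"turn": 0,"gripper": 0},{"slide": [0,0,-0.25],"turn": 0,"gripper": 0},{"slide": [0,0,-0.4],"turn": 0,"gripper": 0},{"slide": [0,0,-0.55],"turn": 0,"gripper": 0},{"slide": [0,0,-0.6],"turn": 0,"gripper": 0}]}}

```text
time_s: 6.12
tcp_pos: [0.4325, -0.0353, 0.1686]
eef_rot: [179.9, 0.3, 171.7]
contact_force: [1.3, -0.1, -2.4]
gripper_width: 0.024
gripper_force: 39.9
```

```bash
python3 - <<'E'
from h import *
s=get_state(); print(s['tcp_pos'],s['eef_rot'],s['gripper_width'],s['gripper_force'])
plan((.6912,-.0179,.162,176),(.6912,-.0179,.07,176))
E
```

```text
[ 0.43248582 -0.03527505  0.16864822] [179.90234853   0.26621753 171.73793446] 0.02403082282493281 39.88503098487854
[ 6.91e-01 -1.80e-02  1.62e-01  1.76e+02] 2 calls:
   [-0.845, 0.181, 0.022, -0.024]
   [-0.851, 0.15, 0.022, -0.024]
[ 6.91e-01 -1.80e-02  7.00e-02  1.76e+02] 1 calls:
   [0.0, -0.0, 0.613, -0.0]
```

>>> {"fn": "send_rows", "kwargs": {"moves": [{"slide": [-0.2,0.04,0.02],"turn": -0.024,"gripper": 0},{"slide": [-0.4,0.09,0.02],"turn": -0.024,"gripper": 0},{"slide": [-0.6,0.13,0.02],"turn": -0.024,"gripper": 0},{"slide": [-0.8,0.17,0.02],"turn": -0.024,"gripper": 0},{"slide": [-0.845,0.181,0.02],"turn": -0.024,"gripper": 0}]}}

```text
time_s: 6.53
tcp_pos: [0.5642, -0.0267, 0.1613]
eef_rot: [-180.0, 0.0, 173.9]
contact_force: [0.7, -0.7, -1.7]
gripper_width: 0.0237
gripper_force: 39.9
```

>>> {"fn": "send_rows", "kwargs": {"moves": [{"slide": [-0.2,0.04,0.02],"turn": -0.024,"gripper": 0},{"slide": [-0.4,0.09,0.02],"turn": -0.024,"gripper": 0},{"slide": [-0.6,0.11,0.02],"turn": -0.024,"gripper": 0},{"slide": [-0.8,0.14,0.02],"turn": -0.024,"gripper": 0},{"slide": [-0.851,0.15,0.02],"turn": -0.024,"gripper": 0}]}}

```text
time_s: 6.95
tcp_pos: [0.6927, -0.0182, 0.1575]
eef_rot: [-180.0, -0.0, 176.0]
contact_force: [1.7, 0.6, -2.3]
gripper_width: 0.0235
gripper_force: 39.9
```

>>> {"fn": "send_rows", "kwargs": {"moves": [{"slide": [0,0,0],"turn": 0,"gripper": 0},{"slide": [0,0,0.1],"turn": 0,"gripper": 0},{"slide": [0,0,0.2],"turn": 0,"gripper": 0},{"slide": [0,0,0.2],"turn": 0,"gripper": 0},{"slide": [0,0,0.2],"turn": 0,"gripper": 0}]}}

```text
time_s: 7.37
tcp_pos: [0.6881, -0.0183, 0.1283]
eef_rot: [-180.0, -0.1, 176.0]
contact_force: [0.5, -0.4, -2.2]
gripper_width: 0.0241
gripper_force: 39.9
```

```bash
python3 - <<'E'
from h import *
s=get_state(); print(s['tcp_pos'],s['eef_rot'],s['gripper_width'],s['contact_force'])
plan((.6912,-.0179,.069,176))
d=cap('wrist','w2.png')
E
```

```text
[ 0.68813884 -0.01833631  0.12830446] [-1.79962933e+02 -1.44459482e-01  1.76028056e+02] 0.024071342229902436 [ 0.45198106 -0.38702987 -2.18677832]
[ 6.91e-01 -1.80e-02  6.90e-02  1.76e+02] 1 calls:
   [-0.02, 0.004, 0.395, 0.0]
```

View pics/w2.png

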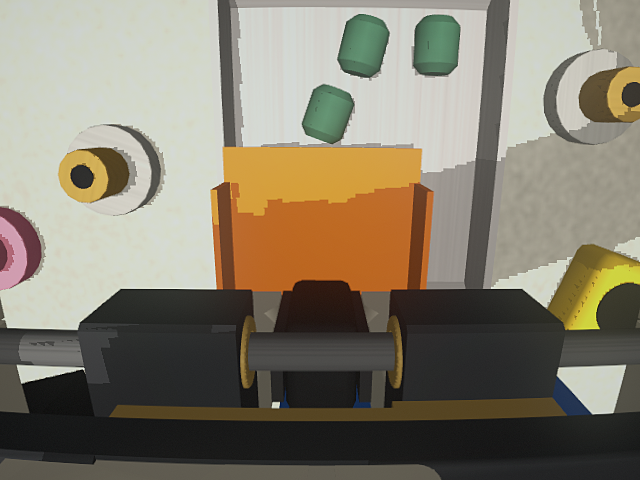

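The wrist view shows the pan's mouth from (224,148) to (421,150). The chunks are at (328,114), (363,45) and (437,44), all in front of it.

```bash
python3 - <<'E'
from h import *
d=cap('wrist'); a=np.radians(-4); ex=np.array([np.cos(a),np.sin(a)]); ey=np.array([-ex[1],ex[0]])
def t(n,px,z):
    q=ray(d,px,z)[:,:2]-[.628,.0105]; print(n,np.c_[q@ex,q@ey].round(4).tolist())
t('chunks',[(328,114),(363,45),(437,44)],.0185)
t('chunk edges L/R',[(304,116),(353,112),(339,45),(389,45),(415,45),(461,45)],.0185)
t('mouth',[(224,148),(421,150)],.0738)
t('floor side edges',[(242,60),(487,60)],.005)
E
```

```text
chunks [[-0.0189, -0.0196], [-0.0592, 0.0011], [-0.0604, 0.0457]]
chunk edges L/R [[-0.0177, -0.0344], [-0.0201, -0.0042], [-0.0591, -0.0132], [-0.0593, 0.0167], [-0.0596, 0.0324], [-0.0602, 0.0604]]
mouth [[-0.001, -0.0725], [-0.0001, 0.0262]]
floor side edges [[-0.0528, -0.074], [-0.0541, 0.0822]]
```

>>> {"fn": "send_rows", "kwargs": {"moves": [{"slide": [-0.02,0.017,0.1],"turn": 0,"gripper": 0},{"slide": [-0.02,0.017,0.2],"turn": 0,"gripper": 0},{"slide": [-0.02,0.017,0.3],"turn": 0,"gripper": 0},{"slide": [-0.02,0.017,0.395],"turn": 0,"gripper": 0},{"slide": [-0.02,0.017,0.395],"turn": 0,"gripper": 0}]}}

```text
time_s: 7.88
tcp_pos: [0.6914, -0.0158, 0.0678]
eef_rot: [-180.0, -0.2, 176.0]
contact_force: [-1.2, -0.7, -2.9]
gripper_width: 0.0237
gripper_force: 39.9
```

>>> {"fn": "send_rows", "kwargs": {"moves": [{"slide": [0.04,0,0.02],"turn": 0,"gripper": 0},{"slide": [0.09,0,0.043],"turn": 0,"gripper": 0},{"slide": [0.15,0,0.045],"turn": 0,"gripper": 0},{"slide": [0.22,0,0.045],"turn": 0,"gripper": 0},{"slide": [0.29,0,0.045],"turn": 0,"gripper": 0}]}}

```text
time_s: 8.3
tcp_pos: [0.6487, -0.0127, 0.0639]
eef_rot: [180.0, 0.1, 176.0]
contact_force: [-0.6, -0.9, -2.3]
gripper_width: 0.0241
gripper_force: 39.9
```

```bash
python3 - <<'E'
from h import *
s=get_state(); print(s['tcp_pos'],s['eef_rot'],s['gripper_width'],s['contact_force'])
d=cap('wrist','w3.png')
E
```

```text
[ 0.6487084  -0.0126856   0.06392916] [1.79978095e+02 6.99801600e-02 1.76030877e+02] 0.0241478730983917 [-0.60551701 -0.8551041  -2.29572589]
```

View pics/w3.png

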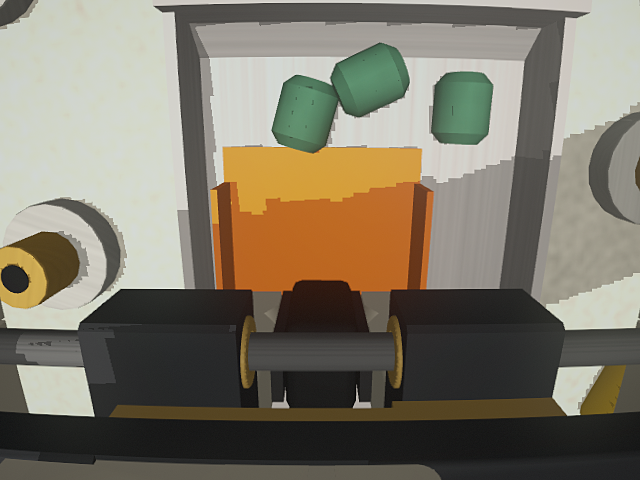

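The two left chunks ride ahead of the lip (row 148), and the ramp foot is at row 57. Nothing is touching the side walls.

>>> {"fn": "send_rows", "kwargs": {"moves": [{"slide": [0.06,0,0.012],"turn": 0,"gripper": 0},{"slide": [0.12,0,0.012],"turn": 0,"gripper": 0},{"slide": [0.18,0,0.012],"turn": 0,"gripper": 0},{"slide": [0.24,0,0.012],"turn": 0,"gripper": 0},{"slide": [0.29,0,0.012],"turn": 0,"gripper": 0}]}}

```text
time_s: 8.77
tcp_pos: [0.6069, -0.0095, 0.0623]
eef_rot: [180.0, 0.2, 176.1]
contact_force: [11.3, -3.1, 3.3]
gripper_width: 0.0238
gripper_force: 39.9
```

```bash
python3 - <<'E'
from h import *
s=get_state(); print(s['tcp_pos'],s['eef_rot'],s['gripper_width'],s['contact_force'])
d=cap('wrist'); cv2.imwrite('pics/w4.png',d['img'][0:300,130:600,::-1])
E
```

```text
[ 0.60689101 -0.00947691  0.06230631] [179.96551931   0.20927031 176.08043094] 0.023792821658984723 [11.25196928 -3.12928526  3.30225832]
```

View pics/w4.png

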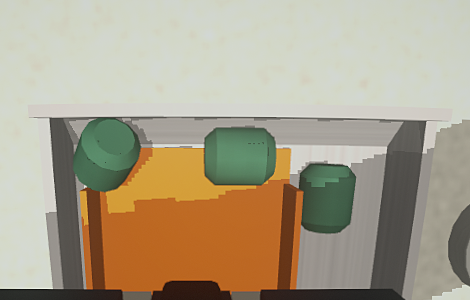

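Chunk B is on the lip at crop (240,155). Chunk A, at (107,155), is in the corner in line with the pan's left wall. I'll ride up the ramp and see whether it comes along.

>>> {"fn": "send_rows", "kwargs": {"moves": [{"slide": [0.01,0,-0.02],"turn": 0,"gripper": 0},{"slide": [0.02,0.0,-0.04],"turn": 0,"gripper": 0},{"slide": [0.035,0.0,-0.06],"turn": 0,"gripper": 0},{"slide": [0.05,0.0,-0.08],"turn": 0,"gripper": 0},{"slide": [0.06,0.0,-0.1],"turn": 0,"gripper": 0}]}}

```text
time_s: 9.23
tcp_pos: [0.5979, -0.009, 0.076]
eef_rot: [180.0, 0.1, 176.1]
contact_force: [5.6, -2.0, -6.1]
gripper_width: 0.0238
gripper_force: 40.0
```

```bash
python3 - <<'E'
from h import *
s=get_state(); print(s['tcp_pos'],s['eef_rot'],s['gripper_width'],s['contact_force'])
d=cap('wrist'); cv2.imwrite('pics/w5.png',d['img'][0:300,130:600,::-1])
E
```

```text
[ 0.59785896 -0.00901056  0.07604597] [1.79976526e+02 1.17794910e-01 1.76059182e+02] 0.023761874230797696 [ 5.5893386  -1.9564926  -6.14215607]
```

View pics/w5.png

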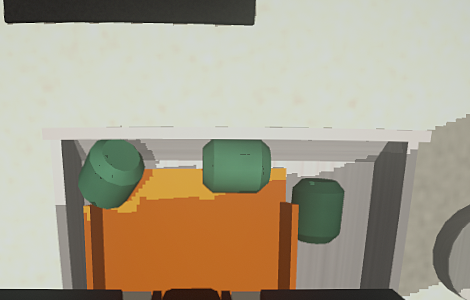

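Chunk A is still jammed in the corner, and the pan has pivoted slightly (lip now at row 168). I'll back off, level the pan on the floor, shift right and take B and C first.

>>> {"fn": "send_rows", "kwargs": {"moves": [{"slide": [-0.06,0,0],"turn": 0,"gripper": 0},{"slide": [-0.16,0,0],"turn": 0,"gripper": 0},{"slide": [-0.28,0,0],"turn": 0,"gripper": 0},{"slide": [-0.42,0,0],"turn": 0,"gripper": 0},{"slide": [-0.52,0,0],"turn": 0,"gripper": 0}]}}

```text
time_s: 9.7
tcp_pos: [0.6754, -0.0148, 0.0752]
eef_rot: [-180.0, -0.1, 176.0]
contact_force: [1.0, 0.9, -2.2]
gripper_width: 0.0238
gripper_force: 40.0
```

>>> {"fn": "send_rows", "kwargs": {"moves": [{"slide": [0,0.1,0],"turn": 0,"gripper": 0},{"slide": [0,0.2,0],"turn": 0,"gripper": 0},{"slide": [0,0.29,0],"turn": 0,"gripper": 0},{"slide": [0,0.29,0.06],"turn": 0,"gripper": 0},{"slide": [0,0.29,0.1],"turn": 0,"gripper": 0}]}}

```text
time_s: 10.12
tcp_pos: [0.6833, 0.0318, 0.0651]
eef_rot: [179.9, 0.7, 176.3]
contact_force: [9.5, 3.1, 23.5]
gripper_width: 0.0238
gripper_force: 40.0
```

>>> {"fn": "send_rows", "kwargs": {"moves": [{"slide": [0,0,0.01],"turn": 0,"gripper": 0},{"slide": [0,0,0.02],"turn": 0,"gripper": 0},{"slide": [0,0,0.02],"turn": 0,"gripper": 0},{"slide": [0,0,0.005],"turn": 0,"gripper": 0},{"slide": [0,0,0.005],"turn": 0,"gripper": 0}], "newtons": 15}}

```text
time_s: 10.53
tcp_pos: [0.6795, 0.0302, 0.0623]
eef_rot: [179.9, 0.2, 176.1]
contact_force: [3.4, 2.0, 6.6]
gripper_width: 0.024
gripper_force: 15.0
```

```bash
python3 - <<'E'
from h import *
s=get_state(); print(s['tcp_pos'],s['eef_rot'],s['gripper_width'],s['contact_force'])
d=cap('wrist'); cv2.imwrite('pics/w6.png',d['img'][0:300,130:600,::-1])
E
```

```text
[0.67945536 0.03017886 0.06228132] [179.93172963   0.23598077 176.12359881] 0.024043079873465722 [3.35049047 2.03686615 6.62046523]
```

View pics/w6.png

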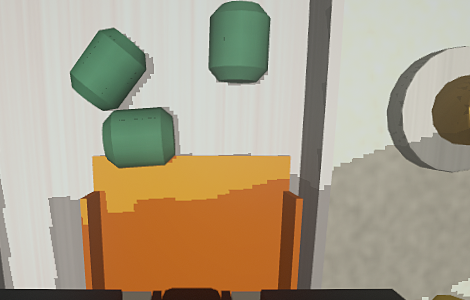

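The chunks came back with the pan: A is at crop (105,70), B at (140,137) and C at (240,42). I'll go left again for A and B and track them by colour from now on.

>>> {"fn": "send_rows", "kwargs": {"moves": [{"slide": [-0.04,0,-0.02],"turn": 0,"gripper": 0},{"slide": [-0.04,-0.08,-0.02],"turn": 0,"gripper": 0},{"slide": [-0.04,-0.17,-0.02],"turn": 0,"gripper": 0},{"slide": [-0.04,-0.25,-0.02],"turn": 0,"gripper": 0},{"slide": [-0.04,-0.297,-0.005],"turn": 0,"gripper": 0}], "newtons": 40}}

```text
time_s: 11.0
tcp_pos: [0.6806, -0.0178, 0.0613]
eef_rot: [180.0, -0.0, 176.0]
contact_force: [0.3, 6.4, 9.7]
gripper_width: 0.0242
gripper_force: 40.0
```

>>> {"fn": "send_rows", "kwargs": {"moves": [{"slide": [0.02,0,0],"turn": 0,"gripper": 0},{"slide": [0.06,0,0],"turn": 0,"gripper": 0},{"slide": [0.1,0,0],"turn": 0,"gripper": 0},{"slide": [0.15,0,0],"turn": 0,"gripper": 0},{"slide": [0.2,0,0],"turn": 0,"gripper": 0}]}}

```text
time_s: 11.42
tcp_pos: [0.6504, -0.0139, 0.0614]
eef_rot: [180.0, 0.0, 176.0]
contact_force: [2.6, 0.6, 1.9]
gripper_width: 0.0241
gripper_force: 40.0
```

```bash
cat >> h.py <<'E'
EX=np.array([np.cos(np.radians(-4)),np.sin(np.radians(-4))]); EY=np.array([-EX[1],EX[0]])
def tray(q): q=np.asarray(q)[...,:2]-[.628,.0105]; return np.c_[q@EX,q@EY].round(4)
def blobs(d,lo,hi,amin=150):
    hsv=cv2.cvtColor(d['img'],cv2.COLOR_RGB2HSV); m=cv2.inRange(hsv,np.array(lo),np.array(hi))
    m=cv2.morphologyEx(m,cv2.MORPH_OPEN,np.ones((5,5)))
    n,l,st,c=cv2.connectedComponentsWithStats(m); return [(c[i].round(0).tolist(),st[i].tolist()) for i in range(1,n) if st[i][4]>amin]
def chunks(cam='wrist',z=.02):
    d=cap(cam); b=blobs(d,(65,60,20),(95,255,255))
    for c,st in b: print('chunk px',c,'box',st[:4],'area',st[4],'world',ray(d,[c],z)[0].round(3),'tray',tray(ray(d,[c],z)[0][None])[0])
    return d
def st():
    s=get_state(); print('t',round(s['time_s'],2),'tcp',s['tcp_pos'].round(4),'rpy',np.round(s['eef_rot'],1),'F',np.round(s['contact_force'],1),'w',round(s['gripper_width'],4),'tray',tray(s['tcp_pos'][None])[0])
E
python3 - <<'E'
from h import *
st(); chunks()
E
```

```text
t 11.42 tcp [ 0.6504 -0.0139  0.0614] rpy [180.   0. 176.] F [2.6 0.6 1.9] w 0.0241 tray [ 0.0241 -0.0227]
chunk px [282.0, 79.0] box [245, 40, 74, 79] area 3919 world [ 0.554 -0.024  0.02 ] tray [-0.0709 -0.0398]
chunk px [468.0, 103.0] box [440, 67, 57, 73] area 3587 world [0.57 0.06 0.02] tray [-0.0612  0.0452]
chunk px [371.0, 124.0] box [336, 101, 71, 48] area 2949 world [0.577 0.015 0.02 ] tray [-0.0512  0.0007]
```

>>> {"fn": "send_rows", "kwargs": {"moves": [{"slide": [0.06,0,0],"turn": 0,"gripper": 0},{"slide": [0.12,0,0],"turn": 0,"gripper": 0},{"slide": [0.18,0,0],"turn": 0,"gripper": 0},{"slide": [0.24,0,0],"turn": 0,"gripper": 0},{"slide": [0.29,0,0],"turn": 0,"gripper": 0}]}}

```text
time_s: 11.88
tcp_pos: [0.6068, -0.0107, 0.0614]
eef_rot: [180.0, 0.0, 176.1]
contact_force: [4.7, 0.1, 2.3]
gripper_width: 0.0239
gripper_force: 40.0
```

```bash
python3 - <<'E'
from h import *
st(); d=chunks(z=.025); cv2.imwrite('pics/w7.png',d['img'][0:300,130:600,::-1])
E
```

```text
t 11.88 tcp [ 0.6068 -0.0107  0.0614] rpy [180.    0.  176.1] F [4.7 0.1 2.3] w 0.0239 tray [-0.0197 -0.0227]
chunk px [371.0, 151.0] box [336, 127, 71, 50] area 3044 world [0.545 0.017 0.025] tray [-0.0831  0.0005]
chunk px [284.0, 158.0] box [248, 128, 74, 61] area 3031 world [ 0.546 -0.023  0.025] tray [-0.0799 -0.0391]
chunk px [467.0, 194.0] box [441, 166, 47, 65] area 2112 world [0.568 0.061 0.025] tray [-0.0636  0.0465]
```

View pics/w7.png

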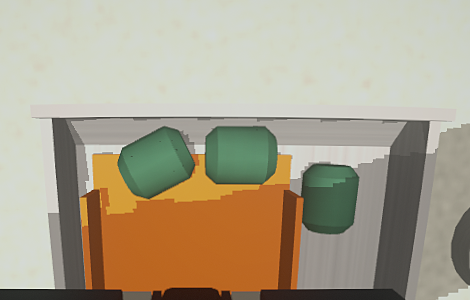

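Both A (crop 155,160) and B (240,155) now lie on the lip, clear of the pan's walls. Next comes the climb.

>>> {"fn": "send_rows", "kwargs": {"moves": [{"slide": [0.0,0,-0.025],"turn": 0,"gripper": 0},{"slide": [0.015,0,-0.05],"turn": 0,"gripper": 0},{"slide": [0.03,0,-0.075],"turn": 0,"gripper": 0},{"slide": [0.045,0,-0.1],"turn": 0,"gripper": 0},{"slide": [0.06,0,-0.125],"turn": 0,"gripper": 0}]}}

```text
time_s: 12.35
tcp_pos: [0.598, -0.0104, 0.0798]
eef_rot: [-180.0, -0.1, 176.0]
contact_force: [0.4, -0.5, -2.6]
gripper_width: 0.0239
gripper_force: 40.0
```

```bash
cat >> h.py <<'E'
def lip(d):
    b=blobs(d,(5,120,60),(25,255,255),2000); print('orange',[(x[1][:4]) for x in b])
E
python3 - <<'E'
from h import *
st(); d=chunks(z=.025);lip(d); i=cv2.imread('pics/w7.png'); 
d0={'img':np.zeros((480,640,3),np.uint8)}; d0['img'][0:300,130:600]=i[:,:,::-1]; lip(d0)
cv2.imwrite('pics/w8.png',d['img'][0:300,130:600,::-1])
E
```

```text
t 12.35 tcp [ 0.598  -0.0104  0.0798] rpy [-1.80e+02 -1.00e-01  1.76e+02] F [ 0.4 -0.5 -2.6] w 0.0239 tray [-0.0285 -0.023 ]
chunk px [370.0, 164.0] box [336, 139, 70, 51] area 3129 world [0.544 0.019 0.025] tray [-0.0845  0.0021]
chunk px [303.0, 190.0] box [270, 167, 66, 43] area 2018 world [ 0.555 -0.016  0.025] tray [-0.0713 -0.0316]
chunk px [461.0, 211.0] box [450, 191, 23, 44] area 805 world [0.571 0.065 0.025] tray [-0.0606  0.0504]
orange [[210, 154, 224, 138], [112, 398, 451, 23]]
orange [[210, 154, 224, 138]]
```

View pics/w8.png

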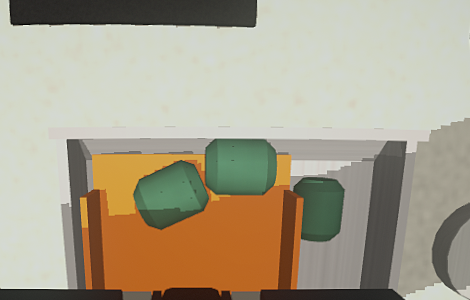

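A is well in the pan at crop (170,195), and B is on the lip against the wall at (240,167). I'll push on 4 mm and then lift clear gently.

>>> {"fn": "send_rows", "kwargs": {"moves": [{"slide": [0.015,0,-0.01],"turn": 0,"gripper": 0},{"slide": [0.03,0,-0.02],"turn": 0,"gripper": 0},{"slide": [0.03,0,-0.04],"turn": 0,"gripper": 0},{"slide": [0.03,0,-0.07],"turn": 0,"gripper": 0},{"slide": [0.03,0,-0.1],"turn": 0,"gripper": 0}]}}

```text
time_s: 12.82
tcp_pos: [0.594, -0.01, 0.0952]
eef_rot: [-180.0, -0.0, 176.0]
contact_force: [-0.1, 0.1, -2.8]
gripper_width: 0.0239
gripper_force: 40.0
```

>>> {"fn": "send_rows", "kwargs": {"moves": [{"slide": [0,0,-0.03],"turn": 0,"gripper": 0},{"slide": [0,0,-0.06],"turn": 0,"gripper": 0},{"slide": [0,0,-0.09],"turn": 0,"gripper": 0},{"slide": [0,0,-0.12],"turn": 0,"gripper": 0},{"slide": [0,0,-0.14],"turn": 0,"gripper": 0}]}}

```text
time_s: 13.23
tcp_pos: [0.5943, -0.0099, 0.1166]
eef_rot: [180.0, 0.0, 176.0]
contact_force: [0.0, -0.2, -1.6]
gripper_width: 0.0235
gripper_force: 40.0
```

```bash
python3 - <<'E'
from h import *
st(); d=chunks(z=.075);lip(d)
E
```

```text
t 13.23 tcp [ 0.5943 -0.0099  0.1166] rpy [180.   0. 176.] F [ 0.  -0.2 -1.6] w 0.0235 tray [-0.0322 -0.0227]
chunk px [369.0, 173.0] box [336, 149, 71, 48] area 2937 world [0.543 0.017 0.075] tray [-0.0851  0.0004]
chunk px [301.0, 189.0] box [269, 165, 65, 46] area 2233 world [ 0.549 -0.016  0.075] tray [-0.0774 -0.0318]
orange [[0, 49, 66, 60], [211, 154, 222, 138], [112, 367, 509, 54]]
```

>>> {"fn": "send_rows", "kwargs": {"moves": [{"slide": [0.08,0,0],"turn": 0,"gripper": 0},{"slide": [0.15,0,0],"turn": 0,"gripper": 0},{"slide": [0.19,0,0],"turn": 0,"gripper": 0},{"slide": [0.21,0,0.01],"turn": 0,"gripper": 0},{"slide": [0.22,0,0.03],"turn": 0,"gripper": 0}], "newtons": 20}}

```text
time_s: 13.7
tcp_pos: [0.561, -0.0076, 0.1118]
eef_rot: [180.0, 0.1, 176.1]
contact_force: [-0.3, -0.2, -2.8]
gripper_width: 0.0241
gripper_force: 20.0
```

>>> {"fn": "send_rows", "kwargs": {"moves": [{"slide": [0,0,0.02],"turn": 0,"gripper": 0},{"slide": [0,0,0.04],"turn": 0,"gripper": 0},{"slide": [0,0,0.06],"turn": 0,"gripper": 0},{"slide": [0,0,0.075],"turn": 0,"gripper": 0},{"slide": [0,0,0.085],"turn": 0,"gripper": 0}]}}

```text
time_s: 14.12
tcp_pos: [0.5668, -0.0078, 0.1023]
eef_rot: [180.0, 0.6, 176.2]
contact_force: [6.1, -3.8, 17.7]
gripper_width: 0.0237
gripper_force: 20.0
```

```bash
python3 - <<'E'
from h import *
st(); d=chunks(z=.075);lip(d)
E
```

```text
t 14.12 tcp [ 0.5668 -0.0078  0.1023] rpy [180.    0.6 176.2] F [ 6.1 -3.8 17.7] w 0.0237 tray [-0.0598 -0.0225]
chunk px [282.0, 91.0] box [253, 66, 62, 51] area 2524 world [ 0.478 -0.018  0.075] tray [-0.1481 -0.0386]
chunk px [339.0, 133.0] box [328, 123, 24, 19] area 293 world [0.496 0.005 0.075] tray [-0.131  -0.0145]
orange [[0, 99, 57, 60], [207, 142, 229, 150], [112, 398, 476, 23]]
```

```bash
python3 - <<'E'
from h import *
d=cap('wrist','w9.png')
for z in(.014,.02,.05): print(ray(d,[(282,91),(339,133)],z).round(3))
E
```

```text
[[ 0.473 -0.023  0.014]
 [ 0.498  0.008  0.014]]
[[ 0.473 -0.022  0.02 ]
 [ 0.498  0.007  0.02 ]]
[[ 0.476 -0.02   0.05 ]
 [ 0.497  0.006  0.05 ]]
```

View pics/w9.png

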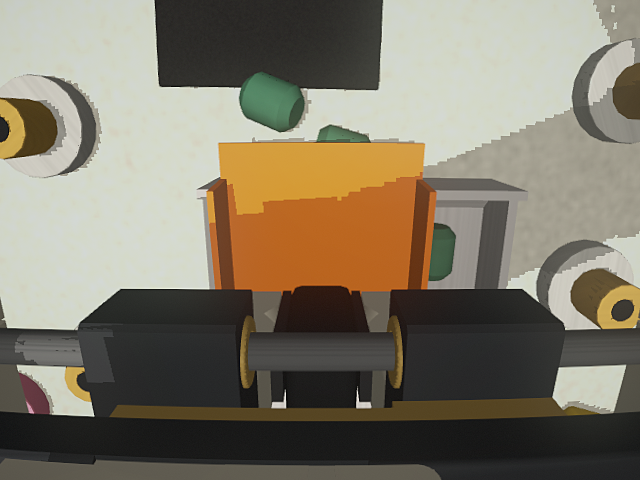

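Both A (272,100) and B (343,133) rolled out over the end wall onto the table by the mat. That kind of spill may be picked up by hand, so I'll do it after C. C gets the scoop, with much slower motion.

```bash
python3 - <<'E'
from h import *
st(); t=get_state()['tcp_pos']
plan((t[0],t[1],.13,176),(.6747,.0333,.13,176),(.6747,.0333,.062,176))
E
```

```text
t 14.22 tcp [ 0.5668 -0.0078  0.1022] rpy [180.    0.6 176.2] F [ 6.  -4.5 13.9] w 0.0241 tray [-0.0598 -0.0225]
[ 5.67e-01 -8.00e-03  1.30e-01  1.76e+02] 1 calls:
   [0.0, 0.0, -0.185, 0.002]
[6.75e-01 3.30e-02 1.30e-01 1.76e+02] 1 calls:
   [-0.698, 0.323, 0.0, -0.0]
[6.75e-01 3.30e-02 6.20e-02 1.76e+02] 1 calls:
   [0.0, -0.0, 0.453, -0.0]
```

>>> {"fn": "send_rows", "kwargs": {"moves": [{"slide": [0,0,-0.1],"turn": 0,"gripper": 0},{"slide": [0,0,-0.2],"turn": 0,"gripper": 0},{"slide": [-0.15,0.08,-0.2],"turn": 0,"gripper": 0},{"slide": [-0.35,0.16,-0.2],"turn": 0,"gripper": 0},{"slide": [-0.6,0.25,-0.2],"turn": 0,"gripper": 0}]}}

```text
time_s: 14.63
tcp_pos: [0.654, 0.0236, 0.1293]
eef_rot: [180.0, 0.0, 176.0]
contact_force: [0.3, 0.3, -2.0]
gripper_width: 0.0239
gripper_force: 20.0
```

>>> {"fn": "send_rows", "kwargs": {"moves": [{"slide": [-0.135,0.073,0.0],"turn": 0,"gripper": 0},{"slide": [-0.135,0.073,0.1],"turn": 0,"gripper": 0},{"slide": [-0.135,0.073,0.2],"turn": 0,"gripper": 0},{"slide": [-0.135,0.073,0.3],"turn": 0,"gripper": 0},{"slide": [-0.135,0.073,0.4],"turn": 0,"gripper": 0}]}}

```text
time_s: 15.05
tcp_pos: [0.6748, 0.033, 0.067]
eef_rot: [-180.0, -0.0, 176.0]
contact_force: [0.1, -0.0, -1.8]
gripper_width: 0.0243
gripper_force: 20.0
```

>>> {"fn": "send_rows", "kwargs": {"moves": [{"slide": [0,0,0.04],"turn": 0,"gripper": 0},{"slide": [0,0,0.07],"turn": 0,"gripper": 0},{"slide": [0,0,0.08],"turn": 0,"gripper": 0},{"slide": [0,0,0.08],"turn": 0,"gripper": 0},{"slide": [0,0,0.055],"turn": 0,"gripper": 0}], "newtons": 10}}

```text
time_s: 15.47
tcp_pos: [0.6746, 0.0328, 0.0603]
eef_rot: [-180.0, -0.0, 176.0]
contact_force: [0.9, -0.3, -2.0]
gripper_width: 0.024
gripper_force: 10.0
```

```bash
python3 - <<'E'
from h import *
st(); d=chunks();lip(d)
E
```

```text
t 15.47 tcp [0.6746 0.0328 0.0603] rpy [-180.   -0.  176.] F [ 0.9 -0.3 -2. ] w 0.024 tray [0.0449 0.0255]
chunk px [364.0, 52.0] box [334, 13, 60, 78] area 4144 world [0.57 0.06 0.02] tray [-0.0616  0.045 ]
orange [[586, 83, 54, 76], [205, 140, 234, 152], [113, 398, 451, 23]]
```

>>> {"fn": "send_rows", "kwargs": {"moves": [{"slide": [0,0,0.015],"turn": 0,"gripper": 0},{"slide": [0,0,0.03],"turn": 0,"gripper": 0},{"slide": [0,0,0.045],"turn": 0,"gripper": 0},{"slide": [0,0,0.045],"turn": 0,"gripper": 0},{"slide": [0,0,0.045],"turn": 0,"gripper": 0}], "newtons": 8}}

```text
time_s: 15.93
tcp_pos: [0.675, 0.0332, 0.0545]
eef_rot: [180.0, 0.1, 176.1]
contact_force: [-2.3, 1.0, 6.4]
gripper_width: 0.0238
gripper_force: 8.0
```

```bash
python3 - <<'E'
from h import *
st(); d=cap('wrist');lip(d)
E
```

```text
t 15.93 tcp [0.675  0.0332 0.0545] rpy [1.800e+02 1.000e-01 1.761e+02] F [-2.3  1.   6.4] w 0.0238 tray [0.0453 0.0259]
orange [[594, 81, 46, 78], [204, 140, 236, 152], [113, 367, 468, 54]]
```

Pressing slid the handle in the grip without levelling the pan. I'll let go so the scoop settles flat, then regrip.

>>> {"fn": "send_rows", "kwargs": {"moves": [{"slide": [0,0,0],"turn": 0,"gripper": 0.5},{"slide": [0,0,0],"turn": 0,"gripper": 0.5},{"slide": [0,0,0],"turn": 0,"gripper": 0.5},{"slide": [0,0,-0.05],"turn": 0,"gripper": 0.5},{"slide": [0,0,-0.053],"turn": 0,"gripper": 0.5}]}}

```text
time_s: 16.4
tcp_pos: [0.6752, 0.033, 0.0627]
eef_rot: [180.0, 0.1, 176.1]
contact_force: [1.3, 1.4, -0.1]
gripper_width: 0.0434
gripper_force: 0.0
```

>>> {"fn": "send_rows", "kwargs": {"moves": [{"slide": [0,0,0],"turn": 0,"gripper": 0},{"slide": [0,0,0],"turn": 0,"gripper": 0},{"slide": [0,0,0],"turn": 0,"gripper": 0},{"slide": [0,0,0],"turn": 0,"gripper": 0},{"slide": [0,0,0],"turn": 0,"gripper": 0}], "newtons": 40}}

```text
time_s: 16.82
tcp_pos: [0.6744, 0.033, 0.0614]
eef_rot: [-180.0, -0.0, 176.0]
contact_force: [-0.1, 0.2, -0.7]
gripper_width: 0.0241
gripper_force: 40.0
```

>>> {"fn": "send_rows", "kwargs": {"moves": [{"slide": [0,0,0],"turn": 0,"gripper": 0},{"slide": [0,0,0],"turn": 0,"gripper": 0},{"slide": [0,0,0],"turn": 0,"gripper": 0},{"slide": [0,0,0],"turn": 0,"gripper": 0},{"slide": [0,0,0],"turn": 0,"gripper": 0}]}}

```text
time_s: 17.23
tcp_pos: [0.6744, 0.033, 0.0614]
eef_rot: [-180.0, -0.0, 176.0]
contact_force: [-0.1, 0.6, 0.2]
gripper_width: 0.0238
gripper_force: 40.0
```

```bash
python3 - <<'E'
from h import *
st(); d=chunks();lip(d)
E
```

```text
t 17.23 tcp [0.6744 0.033  0.0614] rpy [-180.   -0.  176.] F [-0.1  0.6  0.2] w 0.0238 tray [0.0447 0.0257]
chunk px [363.0, 53.0] box [334, 14, 60, 78] area 4118 world [0.57  0.059 0.02 ] tray [-0.0615  0.0448]
orange [[586, 84, 54, 75], [210, 140, 224, 152], [112, 398, 451, 23]]
```

>>> {"fn": "send_rows", "kwargs": {"moves": [{"slide": [0.05,0,0],"turn": 0,"gripper": 0},{"slide": [0.1,0,0],"turn": 0,"gripper": 0},{"slide": [0.15,0,0],"turn": 0,"gripper": 0},{"slide": [0.2,0,0],"turn": 0,"gripper": 0},{"slide": [0.25,0,0],"turn": 0,"gripper": 0}]}}

```text
time_s: 17.7
tcp_pos: [0.6357, 0.0356, 0.0614]
eef_rot: [-180.0, -0.0, 176.0]
contact_force: [1.1, -0.1, -1.9]
gripper_width: 0.0241
gripper_force: 40.0
```

>>> {"fn": "send_rows", "kwargs": {"moves": [{"slide": [0.03,0,0],"turn": 0,"gripper": 0},{"slide": [0.06,0,0],"turn": 0,"gripper": 0},{"slide": [0.09,0,0],"turn": 0,"gripper": 0},{"slide": [0.11,0,0],"turn": 0,"gripper": 0},{"slide": [0.13,0,0],"turn": 0,"gripper": 0}]}}

```text
time_s: 18.12
tcp_pos: [0.6173, 0.037, 0.0616]
eef_rot: [-180.0, -0.0, 176.0]
contact_force: [0.1, -0.3, -3.1]
gripper_width: 0.0241
gripper_force: 40.0
```

```bash
python3 - <<'E'
from h import *
st(); d=chunks();lip(d)
E
```

```text
t 18.12 tcp [0.6173 0.037  0.0616] rpy [-180.   -0.  176.] F [ 0.1 -0.3 -3.1] w 0.0241 tray [-0.0125  0.0257]
chunk px [142.0, 41.0] box [103, 4, 80, 76] area 4289 world [ 0.499 -0.035  0.02 ] tray [-0.1251 -0.0541]
chunk px [240.0, 54.0] box [204, 23, 75, 61] area 3806 world [0.509 0.009 0.02 ] tray [-0.1185 -0.01  ]
chunk px [365.0, 125.0] box [335, 102, 59, 45] area 1987 world [0.544 0.063 0.02 ] tray [-0.0875  0.0464]
orange [[210, 140, 224, 152], [543, 208, 93, 77], [112, 390, 502, 31]]
```

>>> {"fn": "send_rows", "kwargs": {"moves": [{"slide": [0.015,0,0],"turn": 0,"gripper": 0},{"slide": [0.02,0,-0.025],"turn": 0,"gripper": 0},{"slide": [0.035,0,-0.05],"turn": 0,"gripper": 0},{"slide": [0.05,0,-0.075],"turn": 0,"gripper": 0},{"slide": [0.065,0,-0.1],"turn": 0,"gripper": 0}]}}

```text
time_s: 18.58
tcp_pos: [0.6078, 0.0376, 0.0771]
eef_rot: [180.0, 0.0, 176.0]
contact_force: [0.5, -0.5, -2.4]
gripper_width: 0.0236
gripper_force: 40.0
```

>>> {"fn": "send_rows", "kwargs": {"moves": [{"slide": [0.01,0,-0.015],"turn": 0,"gripper": 0},{"slide": [0.02,0,-0.03],"turn": 0,"gripper": 0},{"slide": [0.03,0,-0.03],"turn": 0,"gripper": 0},{"slide": [0.03,0,-0.03],"turn": 0,"gripper": 0},{"slide": [0.03,0,-0.03],"turn": 0,"gripper": 0}]}}

```text
time_s: 19.0
tcp_pos: [0.6033, 0.0379, 0.081]
eef_rot: [-180.0, -0.0, 176.0]
contact_force: [-0.1, -0.8, -2.1]
gripper_width: 0.024
gripper_force: 40.0
```

```bash
python3 - <<'E'
from h import *
st(); d=chunks();lip(d); cv2.imwrite('pics/w10.png',d['img'][0:300,::,::-1])
E
```

```text
t 19.0 tcp [0.6033 0.0379 0.081 ] rpy [-180.   -0.  176.] F [-0.1 -0.8 -2.1] w 0.024 tray [-0.0266  0.0256]
chunk px [159.0, 77.0] box [124, 44, 72, 67] area 3377 world [ 0.499 -0.035  0.02 ] tray [-0.1257 -0.0547]
chunk px [248.0, 90.0] box [216, 62, 67, 56] area 3022 world [0.509 0.009 0.02 ] tray [-0.1187 -0.0102]
chunk px [364.0, 176.0] box [344, 156, 41, 41] area 1343 world [0.556 0.064 0.02 ] tray [-0.0759  0.0485]
orange [[210, 140, 224, 152], [521, 226, 82, 70], [112, 396, 484, 25]]
```

>>> {"fn": "send_rows", "kwargs": {"moves": [{"slide": [0,0,-0.02],"turn": 0,"gripper": 0},{"slide": [0,0,-0.045],"turn": 0,"gripper": 0},{"slide": [0,0,-0.07],"turn": 0,"gripper": 0},{"slide": [0,0,-0.095],"turn": 0,"gripper": 0},{"slide": [0,0,-0.12],"turn": 0,"gripper": 0}]}}

```text
time_s: 19.47
tcp_pos: [0.6035, 0.038, 0.0996]
eef_rot: [180.0, 0.0, 176.0]
contact_force: [-0.5, -0.6, -2.7]
gripper_width: 0.0239
gripper_force: 40.0
```

>>> {"fn": "send_rows", "kwargs": {"moves": [{"slide": [0,0,-0.025],"turn": 0,"gripper": 0},{"slide": [0,0,-0.05],"turn": 0,"gripper": 0},{"slide": [0,0,-0.075],"turn": 0,"gripper": 0},{"slide": [0,0,-0.1],"turn": 0,"gripper": 0},{"slide": [0,0,-0.11],"turn": 0,"gripper": 0}]}}

```text
time_s: 19.88
tcp_pos: [0.6037, 0.038, 0.1164]
eef_rot: [180.0, 0.0, 176.0]
contact_force: [0.2, -0.6, -3.7]
gripper_width: 0.0237
gripper_force: 40.0
```

```bash
python3 - <<'E'
from h import *
st(); d=chunks(z=.075);lip(d)
E
```

```text
t 19.88 tcp [0.6037 0.038  0.1164] rpy [180.   0. 176.] F [ 0.2 -0.6 -3.7] w 0.0237 tray [-0.0262  0.0258]
chunk px [180.0, 82.0] box [151, 54, 61, 58] area 2362 world [ 0.505 -0.019  0.075] tray [-0.1205 -0.0377]
chunk px [258.0, 94.0] box [230, 70, 58, 48] area 2174 world [0.513 0.016 0.075] tray [-0.1148 -0.0023]
chunk px [364.0, 176.0] box [344, 156, 41, 41] area 1340 world [0.554 0.062 0.075] tray [-0.0776  0.0466]
orange [[210, 140, 224, 152], [2, 283, 64, 46], [112, 398, 451, 23]]
```

C sits 23 mm inside the lip and steady. I'll carry it slowly, mostly sideways to the mouth.

```bash
python3 - <<'E'
from h import *
s=np.array([.6037,.038,.157,176]); e=np.array([.519,-.330,.157,187.5])
plan(*[s+(e-s)*k/6 for k in range(1,7)],start=s)
E
```

```text
[ 5.90000e-01 -2.30000e-02  1.57000e-01  1.77917e+02] 1 calls:
   [0.065, -0.414, -0.0, -0.021]
[ 5.75000e-01 -8.50000e-02  1.57000e-01  1.79833e+02] 1 calls:
   [0.079, -0.412, -0.0, -0.021]
[ 5.6100e-01 -1.4600e-01  1.5700e-01  1.8175e+02] 1 calls:
   [0.093, -0.409, -0.0, -0.021]
[ 5.47000e-01 -2.07000e-01  1.57000e-01  1.83667e+02] 1 calls:
   [0.107, -0.406, -0.0, -0.021]
[ 5.33000e-01 -2.69000e-01  1.57000e-01  1.85583e+02] 1 calls:
   [0.12, -0.402, -0.0, -0.021]
[ 5.190e-01 -3.300e-01  1.570e-01  1.875e+02] 1 calls:
   [0.133, -0.398, -0.0, -0.021]
```

>>> {"fn": "send_rows", "kwargs": {"moves": [{"slide": [0,0,-0.04],"turn": 0,"gripper": 0},{"slide": [0,0,-0.1],"turn": 0,"gripper": 0},{"slide": [0,0,-0.17],"turn": 0,"gripper": 0},{"slide": [0,0,-0.24],"turn": 0,"gripper": 0},{"slide": [0,0,-0.27],"turn": 0,"gripper": 0}]}}

```text
time_s: 20.35
tcp_pos: [0.6045, 0.0381, 0.1586]
eef_rot: [180.0, 0.2, 176.0]
contact_force: [0.9, -0.0, -1.6]
gripper_width: 0.024
gripper_force: 40.0
```

>>> {"fn": "send_rows", "kwargs": {"moves": [{"slide": [0.005,-0.03,0],"turn": -0.004,"gripper": 0},{"slide": [0.015,-0.09,0],"turn": -0.008,"gripper": 0},{"slide": [0.027,-0.17,0],"turn": -0.012,"gripper": 0},{"slide": [0.04,-0.25,0],"turn": -0.016,"gripper": 0},{"slide": [0.053,-0.33,0],"turn": -0.02,"gripper": 0}]}}

```text
time_s: 20.77
tcp_pos: [0.5912, -0.0125, 0.1555]
eef_rot: [-180.0, -0.1, 177.8]
contact_force: [0.1, -0.2, -2.9]
gripper_width: 0.0239
gripper_force: 40.0
```

>>> {"fn": "send_rows", "kwargs": {"moves": [{"slide": [0.014,-0.083,0],"turn": -0.004,"gripper": 0},{"slide": [0.03,-0.166,0],"turn": -0.008,"gripper": 0},{"slide": [0.046,-0.25,0],"turn": -0.012,"gripper": 0},{"slide": [0.062,-0.33,0],"turn": -0.016,"gripper": 0},{"slide": [0.079,-0.412,0],"turn": -0.02,"gripper": 0}]}}

```text
time_s: 21.18
tcp_pos: [0.5771, -0.074, 0.1557]
eef_rot: [-180.0, -0.0, 179.6]
contact_force: [-0.0, -0.7, -2.2]
gripper_width: 0.0239
gripper_force: 40.0
```

```bash
python3 - <<'E'
from h import *
st(); d=chunks(z=.12);lip(d)
E
```

```text
t 21.18 tcp [ 0.5771 -0.074   0.1557] rpy [-180.    -0.   179.6] F [-0.  -0.7 -2.2] w 0.0239 tray [-0.0449 -0.0878]
chunk px [374.0, 117.0] box [351, 95, 46, 44] area 1406 world [ 0.499 -0.049  0.12 ] tray [-0.1246 -0.0687]
chunk px [440.0, 134.0] box [417, 115, 47, 41] area 1370 world [ 0.506 -0.019  0.12 ] tray [-0.1194 -0.0382]
chunk px [364.0, 176.0] box [344, 156, 41, 41] area 1345 world [ 0.525 -0.053  0.12 ] tray [-0.0982 -0.0709]
chunk px [11.0, 222.0] box [1, 213, 21, 19] area 342 world [ 0.545 -0.227  0.12 ] tray [-0.0662 -0.2428]
orange [[140, 65, 61, 53], [210, 140, 224, 152], [0, 171, 95, 88], [112, 398, 451, 23]]
```

>>> {"fn": "send_rows", "kwargs": {"moves": [{"slide": [0.018,-0.083,0],"turn": -0.004,"gripper": 0},{"slide": [0.036,-0.166,0],"turn": -0.008,"gripper": 0},{"slide": [0.055,-0.25,0],"turn": -0.012,"gripper": 0},{"slide": [0.074,-0.33,0],"turn": -0.016,"gripper": 0},{"slide": [0.093,-0.412,0],"turn": -0.02,"gripper": 0}]}}

```text
time_s: 21.65
tcp_pos: [0.5627, -0.1354, 0.1557]
eef_rot: [-180.0, -0.0, -178.6]
contact_force: [0.5, -0.3, -3.0]
gripper_width: 0.0235
gripper_force: 40.0
```

>>> {"fn": "send_rows", "kwargs": {"moves": [{"slide": [0.02,-0.083,0],"turn": -0.004,"gripper": 0},{"slide": [0.04,-0.166,0],"turn": -0.008,"gripper": 0},{"slide": [0.062,-0.25,0],"turn": -0.012,"gripper": 0},{"slide": [0.085,-0.33,0],"turn": -0.016,"gripper": 0},{"slide": [0.107,-0.412,0],"turn": -0.02,"gripper": 0}]}}

```text
time_s: 22.07
tcp_pos: [0.5481, -0.1975, 0.1558]
eef_rot: [180.0, -0.0, -176.8]
contact_force: [0.8, -0.1, -1.8]
gripper_width: 0.0241
gripper_force: 40.0
```

>>> {"fn": "send_rows", "kwargs": {"moves": [{"slide": [0.024,-0.083,0],"turn": -0.004,"gripper": 0},{"slide": [0.048,-0.166,0],"turn": -0.008,"gripper": 0},{"slide": [0.072,-0.25,0],"turn": -0.012,"gripper": 0},{"slide": [0.096,-0.33,0],"turn": -0.016,"gripper": 0},{"slide": [0.12,-0.412,0],"turn": -0.02,"gripper": 0}]}}

```text
time_s: 22.48
tcp_pos: [0.5335, -0.2602, 0.1558]
eef_rot: [180.0, -0.0, -175.0]
contact_force: [0.8, -0.1, -2.9]
gripper_width: 0.0236
gripper_force: 40.0
```

>>> {"fn": "send_rows", "kwargs": {"moves": [{"slide": [0.024,-0.08,0],"turn": -0.004,"gripper": 0},{"slide": [0.05,-0.16,0],"turn": -0.008,"gripper": 0},{"slide": [0.08,-0.24,0],"turn": -0.012,"gripper": 0},{"slide": [0.11,-0.31,0],"turn": -0.016,"gripper": 0},{"slide": [0.13,-0.37,0],"turn": -0.02,"gripper": 0}]}}

```text
time_s: 22.9
tcp_pos: [0.5188, -0.3172, 0.1557]
eef_rot: [180.0, -0.0, -173.2]
contact_force: [0.9, 0.0, -2.1]
gripper_width: 0.0238
gripper_force: 40.0
```

```bash
python3 - <<'E'
from h import *
st(); d=chunks(z=.12);lip(d); plan((.519,-.330,.155,187.5)); find('wrist','tub','plunger_top')
E
```

```text
t 22.9 tcp [ 0.5188 -0.3172  0.1557] rpy [ 180.    -0.  -173.2] F [ 0.9  0.  -2.1] w 0.0238 tray [-0.0861 -0.3345]
chunk px [364.0, 172.0] box [344, 145, 41, 52] area 1594 world [ 0.463 -0.303  0.12 ] tray [-0.1428 -0.3247]
orange [[209, 139, 225, 153], [112, 398, 451, 23]]
[ 5.190e-01 -3.300e-01  1.550e-01  1.875e+02] 1 calls:
   [0.007, -0.078, 0.005, -0.008]
tub [([0.438, -0.378, 0.019], 0.8), ([0.583, -0.507, 0.016], 0.54)]
plunger_top []
```

>>> {"fn": "send_rows", "kwargs": {"moves": [{"slide": [0,-0.03,0],"turn": 0,"gripper": 0},{"slide": [0,-0.06,0],"turn": 0,"gripper": 0},{"slide": [0,-0.08,0],"turn": 0,"gripper": 0},{"slide": [0,-0.09,0],"turn": 0,"gripper": 0},{"slide": [0,-0.09,0],"turn": 0,"gripper": 0}]}}

```text
time_s: 23.47
tcp_pos: [0.5217, -0.3294, 0.156]
eef_rot: [-180.0, -0.0, -173.2]
contact_force: [-0.9, 0.1, -2.6]
gripper_width: 0.024
gripper_force: 40.0
```

>>> {"fn": "send_rows", "kwargs": {"moves": [{"slide": [0,0,0],"turn": 0,"gripper": 0},{"slide": [-0.7,0,0],"turn": 0,"gripper": 0},{"slide": [-0.7,0,0],"turn": 0,"gripper": 0},{"slide": [-0.7,0,0],"turn": 0,"gripper": 0},{"slide": [-0.7,0,0],"turn": 0,"gripper": 0}]}}

```text
time_s: 23.88
tcp_pos: [0.63, -0.3157, 0.1551]
eef_rot: [-180.0, 0.0, -173.0]
contact_force: [0.8, -0.6, -2.2]
gripper_width: 0.0237
gripper_force: 40.0
```

```bash
python3 - <<'E'
from h import *
st(); d=chunks(z=.02);lip(d)
E
```

```text
t 23.88 tcp [ 0.63   -0.3157  0.1551] rpy [-180.    0. -173.] F [ 0.8 -0.6 -2.2] w 0.0237 tray [ 0.0248 -0.3253]
chunk px [378.0, 55.0] box [357, 30, 43, 50] area 1845 world [ 0.506 -0.293  0.02 ] tray [-0.1003 -0.3109]
orange [[210, 138, 224, 154], [112, 398, 451, 23]]
```

C is in the tub, at (0.506,-0.293). Next I'll put the scoop back on its mat.

```bash
python3 - <<'E'
from h import *
plan((.441,-.032,.155,174),(.441,-.032,.062,174))
E
```

```text
[ 4.41e-01 -3.20e-02  1.55e-01  1.74e+02] 3 calls:
   [0.336, 0.676, -0.0, 0.048]
   [0.386, 0.649, -0.0, 0.048]
   [0.433, 0.618, -0.0, 0.048]
[ 4.41e-01 -3.20e-02  6.20e-02  1.74e+02] 1 calls:
   [0.0, -0.0, 0.62, -0.0]
```

>>> {"fn": "send_rows", "kwargs": {"moves": [{"slide": [0.07,0.13,0],"turn": 0.02,"gripper": 0},{"slide": [0.17,0.34,0],"turn": 0.03,"gripper": 0},{"slide": [0.25,0.5,0],"turn": 0.048,"gripper": 0},{"slide": [0.336,0.676,0],"turn": 0.048,"gripper": 0},{"slide": [0.336,0.676,0],"turn": 0.048,"gripper": 0}]}}

```text
time_s: 24.35
tcp_pos: [0.5601, -0.2189, 0.1565]
eef_rot: [179.9, -0.1, -177.4]
contact_force: [-1.2, 1.2, -3.2]
gripper_width: 0.0239
gripper_force: 40.0
```

>>> {"fn": "send_rows", "kwargs": {"moves": [{"slide": [0.09,0.15,0],"turn": 0.02,"gripper": 0},{"slide": [0.19,0.33,0],"turn": 0.03,"gripper": 0},{"slide": [0.3,0.5,0],"turn": 0.048,"gripper": 0},{"slide": [0.386,0.649,0],"turn": 0.048,"gripper": 0},{"slide": [0.386,0.649,0],"turn": 0.048,"gripper": 0}]}}

```text
time_s: 24.77
tcp_pos: [0.4983, -0.125, 0.1565]
eef_rot: [179.9, -0.0, 178.2]
contact_force: [-1.0, -0.3, -2.7]
gripper_width: 0.0239
gripper_force: 40.0
```

>>> {"fn": "send_rows", "kwargs": {"moves": [{"slide": [0.1,0.15,0],"turn": 0.02,"gripper": 0},{"slide": [0.22,0.33,0],"turn": 0.03,"gripper": 0},{"slide": [0.34,0.5,0],"turn": 0.048,"gripper": 0},{"slide": [0.433,0.618,0],"turn": 0.048,"gripper": 0},{"slide": [0.433,0.618,0],"turn": 0.048,"gripper": 0}]}}

```text
time_s: 25.18
tcp_pos: [0.437, -0.0311, 0.1564]
eef_rot: [179.9, 0.0, 174.0]
contact_force: [-1.0, -0.4, -2.2]
gripper_width: 0.0239
gripper_force: 40.0
```

>>> {"fn": "send_rows", "kwargs": {"moves": [{"slide": [0,0,0.15],"turn": 0,"gripper": 0},{"slide": [0,0,0.3],"turn": 0,"gripper": 0},{"slide": [0,0,0.42],"turn": 0,"gripper": 0},{"slide": [0,0,0.52],"turn": 0,"gripper": 0},{"slide": [0,0,0.56],"turn": 0,"gripper": 0}]}}

```text
time_s: 25.6
tcp_pos: [0.4383, -0.0334, 0.0705]
eef_rot: [-179.9, -0.1, 173.9]
contact_force: [-0.6, -0.4, -2.1]
gripper_width: 0.0236
gripper_force: 40.0
```

```bash
python3 - <<'E'
from h import *
st(); plan((.441,-.032,.060,174))
E
```

```text
t 25.6 tcp [ 0.4383 -0.0334  0.0705] rpy [-1.799e+02 -1.000e-01  1.739e+02] F [-0.6 -0.4 -2.1] w 0.0236 tray [-0.1862 -0.057 ]
[ 4.41e-01 -3.20e-02  6.00e-02  1.74e+02] 1 calls:
   [-0.017, 0.011, 0.07, -0.002]
```

>>> {"fn": "send_rows", "kwargs": {"moves": [{"slide": [-0.01,0.01,0.03],"turn": 0,"gripper": 0},{"slide": [-0.01,0.01,0.06],"turn": 0,"gripper": 0},{"slide": [-0.01,0.01,0.068],"turn": 0,"gripper": 0},{"slide": [-0.01,0.01,0.068],"turn": 0,"gripper": 0},{"slide": [-0.01,0.01,0.068],"turn": 0,"gripper": 0}]}}

```text
time_s: 26.02
tcp_pos: [0.4417, -0.0312, 0.0624]
eef_rot: [180.0, 0.0, 173.9]
contact_force: [-0.3, 0.8, -1.8]
gripper_width: 0.0239
gripper_force: 40.0
```

>>> {"fn": "send_rows", "kwargs": {"moves": [{"slide": [0,0,0],"turn": 0,"gripper": 0.35},{"slide": [0,0,0],"turn": 0,"gripper": 0.5},{"slide": [0,0,0],"turn": 0,"gripper": 0.6},{"slide": [0,0,0],"turn": 0,"gripper": 0.6},{"slide": [0,0,-0.1],"turn": 0,"gripper": 0.6}]}}

```text
time_s: 26.43
tcp_pos: [0.4397, -0.0317, 0.0752]
eef_rot: [-179.9, -0.2, 173.8]
contact_force: [-0.5, 0.6, -0.2]
gripper_width: 0.05
gripper_force: 0.0
```

>>> {"fn": "send_rows", "kwargs": {"moves": [{"slide": [0,0,-0.2],"turn": 0,"gripper": 0.7},{"slide": [0,0,-0.45],"turn": 0,"gripper": 0.7},{"slide": [0,0,-0.7],"turn": 0,"gripper": 0.7},{"slide": [0,0,-0.7],"turn": 0,"gripper": 0.7},{"slide": [0,0,-0.7],"turn": 0,"gripper": 0.7}]}}

```text
time_s: 26.85
tcp_pos: [0.4427, -0.0308, 0.1843]
eef_rot: [179.9, 0.3, 173.9]
contact_force: [-0.1, 0.9, -0.5]
gripper_width: 0.0614
gripper_force: 0.0
```

```bash
python3 - <<'E'
from h import *
st(); d=chunks(z=.0135); cap('wrist','w11.png')
d=cap('top'); find('top','hub0','chunk0')
# orientation of green blobs
d=cap('wrist'); hsv=cv2.cvtColor(d['img'],cv2.COLOR_RGB2HSV); m=cv2.inRange(hsv,np.array((65,60,20)),np.array((95,255,255)))
cs,_=cv2.findContours(m,cv2.RETR_EXTERNAL,cv2.CHAIN_APPROX_NONE)
for c in cs:
    if cv2.contourArea(c)>300:
        r=cv2.minAreaRect(c); b=ray(d,cv2.boxPoints(r),.0135)[:,:2]; e=b[1]-b[0]; f=b[2]-b[1]
        print('rect c',b.mean(0).round(4),[(round(np.linalg.norm(k),4),round(np.degrees(np.arctan2(k[1],k[0])),1)) for k in(e,f)])
E
```

```text
t 26.85 tcp [ 0.4427 -0.0308  0.1843] rpy [179.9   0.3 173.9] F [-0.1  0.9 -0.5] w 0.0614 tray [-0.182  -0.0541]
chunk px [320.0, 288.0] box [300, 274, 40, 31] area 904 world [ 0.5   -0.037  0.014] tray [-0.1242 -0.0561]
chunk px [375.0, 294.0] box [356, 279, 39, 31] area 991 world [0.511 0.009 0.014] tray [-0.1169 -0.0097]
hub0 [([0.481, 0.173, 0.021], 0.88), ([0.63, -0.149, 0.018], 0.83), ([0.604, 0.159, 0.012], 0.72), ([0.672, -0.25, 0.014], 0.68), ([0.479, -0.172, 0.018], 0.59)]
chunk0 []
rect c [0.5101 0.0091] [(np.float64(0.0263), np.float64(165.4)), (np.float64(0.0322), np.float64(72.5))]
rect c [ 0.4992 -0.0366] [(np.float64(0.0252), np.float64(144.9)), (np.float64(0.0324), np.float64(52.3))]
```

View pics/w11.png

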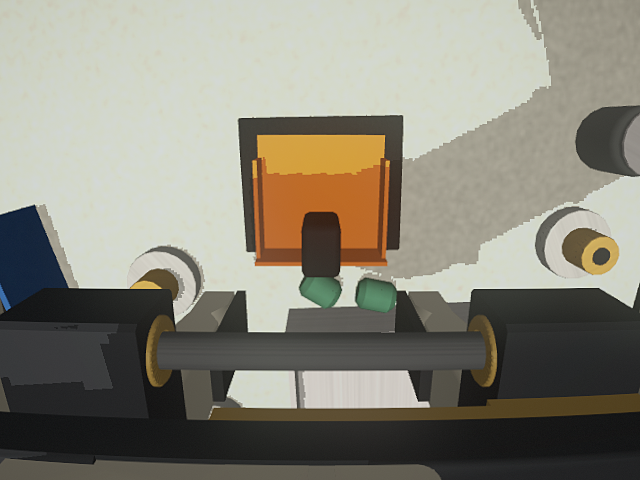

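The scoop stands upright on its mat. Chunk A (320,290) and chunk B (375,294) are on the table behind it.

```bash
python3 - <<'E'
from h import *
d=cap('wrist')
print('mouth',ray(d,[(258,135),(385,136)],.0055).round(4).tolist())
print('back top',ray(d,[(255,265),(387,264)],.043).round(4).tolist())
print('mat',ray(d,[(239,119),(403,116),(247,252),(400,248)],.003).round(4).tolist())
E
```

```text
mouth [[0.3674, -0.0723, 0.0055], [0.3787, 0.0256, 0.0055]]
back top [[0.4604, -0.0826, 0.043], [0.4701, 0.0153, 0.043]]
mat [[0.3537, -0.0856, 0.003], [0.3651, 0.041, 0.003], [0.4609, -0.0957, 0.003], [0.4711, 0.0322, 0.003]]
```

Its back edge is right at the mat's edge, so I'll shift the scoop 7 mm toward the robot.

>>> {"fn": "send_rows", "kwargs": {"moves": [{"slide": [0.035,0,0.25],"turn": 0,"gripper": 0.7},{"slide": [0.035,0,0.5],"turn": 0,"gripper": 0.7},{"slide": [0.035,0,0.7],"turn": 0,"gripper": 0.7},{"slide": [0.035,0,0.81],"turn": 0,"gripper": 0.7},{"slide": [0.035,0,0.81],"turn": 0,"gripper": 0.5}]}}

```text
time_s: 27.62
tcp_pos: [0.4331, -0.0317, 0.0567]
eef_rot: [-179.8, -0.4, 173.8]
contact_force: [0.1, -0.6, 0.1]
gripper_width: 0.0584
gripper_force: 0.0
```

>>> {"fn": "send_rows", "kwargs": {"moves": [{"slide": [0,0,0],"turn": 0,"gripper": 0},{"slide": [0,0,0],"turn": 0,"gripper": 0},{"slide": [0,0,0],"turn": 0,"gripper": 0},{"slide": [0,0,0],"turn": 0,"gripper": 0},{"slide": [0,0,0],"turn": 0,"gripper": 0}]}}

```text
time_s: 28.03
tcp_pos: [0.4367, -0.0305, 0.0614]
eef_rot: [179.9, 0.1, 173.9]
contact_force: [0.6, 0.5, -0.1]
gripper_width: 0.0269
gripper_force: 0.0
```

>>> {"fn": "send_rows", "kwargs": {"moves": [{"slide": [0,0,0],"turn": 0,"gripper": 0},{"slide": [0,0,-0.04],"turn": 0,"gripper": 0},{"slide": [0.025,0,-0.04],"turn": 0,"gripper": 0},{"slide": [0.05,0,-0.04],"turn": 0,"gripper": 0},{"slide": [0.05,0,-0.02],"turn": 0,"gripper": 0}]}}

```text
time_s: 28.45
tcp_pos: [0.4277, -0.03, 0.0635]
eef_rot: [180.0, 0.0, 173.9]
contact_force: [-0.4, -0.4, -1.2]
gripper_width: 0.0239
gripper_force: 40.0
```

>>> {"fn": "send_rows", "kwargs": {"moves": [{"slide": [0,0,0.017],"turn": 0,"gripper": 0},{"slide": [0,0,0.019],"turn": 0,"gripper": 0},{"slide": [0,0,0.019],"turn": 0,"gripper": 0.4},{"slide": [0,0,0.019],"turn": 0,"gripper": 0.6},{"slide": [0,0,0.019],"turn": 0,"gripper": 0.7}]}}

```text
time_s: 28.87
tcp_pos: [0.4287, -0.0299, 0.0603]
eef_rot: [-180.0, -0.0, 173.9]
contact_force: [0.1, 0.4, -0.5]
gripper_width: 0.0383
gripper_force: 0.0
```

>>> {"fn": "send_rows", "kwargs": {"moves": [{"slide": [0,0,-0.1],"turn": 0,"gripper": 0.7},{"slide": [0,0,-0.35],"turn": 0,"gripper": 0.7},{"slide": [0,0,-0.6],"turn": 0,"gripper": 0.7},{"slide": [0,0,-0.8],"turn": 0,"gripper": 0.7},{"slide": [0,0,-0.8],"turn": 0,"gripper": 0.7}]}}

```text
time_s: 29.28
tcp_pos: [0.4321, -0.0293, 0.1863]
eef_rot: [179.8, 0.5, 173.9]
contact_force: [1.2, 0.0, -0.8]
gripper_width: 0.0612
gripper_force: 0.0
```

```bash
python3 - <<'E'
from h import *
st(); d=chunks(z=.0135); lip(d)
plan((.4995,-.037,.13,-128+180),(.4995,-.037,.13,52),start=None)
E
```

```text
t 29.28 tcp [ 0.4321 -0.0293  0.1863] rpy [179.8   0.5 173.9] F [ 1.2  0.  -0.8] w 0.0612 tray [-0.1927 -0.0534]
chunk px [319.0, 297.0] box [300, 281, 39, 34] area 925 world [ 0.499 -0.037  0.014] tray [-0.1251 -0.0564]
chunk px [374.0, 303.0] box [355, 288, 39, 31] area 977 world [0.51  0.009 0.014] tray [-0.1177 -0.0094]
orange [[251, 134, 137, 130], [386, 394, 254, 26]]
[ 5.0e-01 -3.7e-02  1.3e-01  5.2e+01] 4 calls:
   [-0.115, -0.0, 0.089, 0.339]
   [-0.1, 0.058, 0.089, 0.339]
   [-0.056, 0.101, 0.089, 0.339]
   [0.002, 0.115, 0.089, 0.339]
[ 5.0e-01 -3.7e-02  1.3e-01  5.2e+01] 1 calls:
   [0.0, 0.0, 0.0, -0.0]
```

```bash
python3 - <<'E'
from h import *
d=cap('wrist'); hsv=cv2.cvtColor(d['img'],cv2.COLOR_RGB2HSV); m=cv2.inRange(hsv,np.array((60,50,15)),np.array((100,255,255)))
cs,_=cv2.findContours(m,cv2.RETR_EXTERNAL,cv2.CHAIN_APPROX_NONE)
ey=np.array([np.cos(np.radians(86)),np.sin(np.radians(86))]); ex=np.array([ey[1],-ey[0]])
for c in cs:
    if cv2.contourArea(c)>300:
        for z in (.0135,.02):
            q=ray(d,c.reshape(-1,2),z)[:,:2]-[.5045,-.014]; print(z,'y',(q@ey).min().round(4),(q@ey).max().round(4),'x',(q@ex).min().round(4),(q@ex).max().round(4))
print(ray(d,[(288,320),(288,318)],.05))
plan((.5045,-.014,.1,176),(.5045,-.014,.006,176))
E
```

```text
0.0135 y 0.0059 0.0403 x -0.0125 0.0189
0.02 y 0.0055 0.0391 x -0.0152 0.0156
0.0135 y -0.0406 -0.0066 x -0.0214 0.013
0.02 y -0.0401 -0.0068 x -0.0239 0.0098
[[ 0.49689174 -0.06088817  0.05      ]
 [ 0.49521795 -0.06066798  0.05      ]]
[ 5.04e-01 -1.40e-02  1.00e-01  1.76e+02] 1 calls:
   [-0.487, 0.157, 0.544, -0.024]
[ 5.04e-01 -1.40e-02  6.00e-03  1.76e+02] 1 calls:
   [0.0, -0.0, 0.627, -0.0]
```

Chunks A and B are too close together for a finger to fit between. I'll enclose both at full opening, drag them lightly out along the tray wall into free space, and pick them singly there.

>>> {"fn": "send_rows", "kwargs": {"moves": [{"slide": [-0.25,0.08,0.1],"turn": -0.024,"gripper": 1},{"slide": [-0.487,0.157,0.2],"turn": -0.024,"gripper": 1},{"slide": [-0.487,0.157,0.35],"turn": -0.024,"gripper": 1},{"slide": [-0.487,0.157,0.544],"turn": -0.024,"gripper": 1},{"slide": [-0.487,0.157,0.544],"turn": -0.024,"gripper": 1}], "newtons": 5}}

```text
time_s: 29.8
tcp_pos: [0.4996, -0.0153, 0.0925]
eef_rot: [-179.8, -0.6, 175.9]
contact_force: [-2.2, -0.8, -0.6]
gripper_width: 0.086
gripper_force: 0.0
```

```bash
python3 - <<'E'
from h import *
st(); d=chunks(z=.0135); plan((.5045,-.014,.006,176))
E
```

```text
t 29.8 tcp [ 0.4996 -0.0153  0.0925] rpy [-179.8   -0.6  175.9] F [-2.2 -0.8 -0.6] w 0.086 tray [-0.1263 -0.0347]
chunk px [283.0, 261.0] box [256, 237, 56, 48] area 1791 world [ 0.5   -0.038  0.014] tray [-0.1241 -0.057 ]
chunk px [362.0, 274.0] box [334, 253, 57, 42] area 1751 world [0.512 0.009 0.013] tray [-0.1159 -0.0099]
[ 5.04e-01 -1.40e-02  6.00e-03  1.76e+02] 1 calls:
   [-0.024, 0.01, 0.595, -0.0]
```

>>> {"fn": "send_rows", "kwargs": {"moves": [{"slide": [0,0,0],"turn": 0,"gripper": 1},{"slide": [0,0,0.1],"turn": 0,"gripper": 1},{"slide": [0,0,0.2],"turn": 0,"gripper": 1},{"slide": [0,0,0.3],"turn": 0,"gripper": 1},{"slide": [0,0,0.35],"turn": 0,"gripper": 1}]}}

```text
time_s: 30.27
tcp_pos: [0.504, -0.0142, 0.0469]
eef_rot: [180.0, 0.1, 176.0]
contact_force: [0.6, -0.1, 1.2]
gripper_width: 0.0871
gripper_force: 0.0
```

>>> {"fn": "send_rows", "kwargs": {"moves": [{"slide": [0,0,0.08],"turn": 0,"gripper": 1},{"slide": [0,0,0.15],"turn": 0,"gripper": 1},{"slide": [0,0,0.22],"turn": 0,"gripper": 1},{"slide": [0,0,0.27],"turn": 0,"gripper": 1},{"slide": [0,0,0.27],"turn": 0,"gripper": 1}]}}

```text
time_s: 30.68
tcp_pos: [0.5036, -0.0144, 0.0057]
eef_rot: [-180.0, -0.0, 176.0]
contact_force: [0.1, -0.0, 0.1]
gripper_width: 0.0876
gripper_force: 0.0
```

>>> {"fn": "send_rows", "kwargs": {"moves": [{"slide": [0,0,0],"turn": 0,"gripper": 0.9},{"slide": [0,0,0],"turn": 0,"gripper": 0.86},{"slide": [0,0,0],"turn": 0,"gripper": 0.83},{"slide": [0,0,0],"turn": 0,"gripper": 0.8},{"slide": [0,0,0],"turn": 0,"gripper": 0.8}]}}

```text
time_s: 31.1
tcp_pos: [0.504, -0.0142, 0.0064]
eef_rot: [180.0, 0.0, 176.0]
contact_force: [0.2, 0.4, 0.3]
gripper_width: 0.0705
gripper_force: 0.4
```

```bash
python3 - <<'E'
from h import *
st(); d=chunks(z=.0135)
E
```

```text
t 31.1 tcp [ 0.504  -0.0142  0.0064] rpy [180.   0. 176.] F [0.2 0.4 0.3] w 0.0705 tray [-0.1219 -0.0333]
chunk px [274.0, 308.0] box [232, 273, 91, 59] area 3874 world [ 0.497 -0.032  0.014] tray [-0.1276 -0.0512]
chunk px [369.0, 320.0] box [328, 305, 85, 27] area 1971 world [0.505 0.005 0.014] tray [-0.1225 -0.0139]
```

>>> {"fn": "send_rows", "kwargs": {"moves": [{"slide": [0,0.07,0],"turn": 0,"gripper": 0.76},{"slide": [0,0.15,0],"turn": 0,"gripper": 0.76},{"slide": [0,0.23,0],"turn": 0,"gripper": 0.76},{"slide": [0,0.31,0],"turn": 0,"gripper": 0.76},{"slide": [0,0.39,0],"turn": 0,"gripper": 0.76}]}}

```text
time_s: 31.57
tcp_pos: [0.5079, 0.0456, 0.0059]
eef_rot: [-180.0, 0.0, 176.1]
contact_force: [-0.3, -1.5, -0.7]
gripper_width: 0.0664
gripper_force: 0.6
```

>>> {"fn": "send_rows", "kwargs": {"moves": [{"slide": [0,0.06,0],"turn": 0,"gripper": 0.76},{"slide": [0,0.1,0],"turn": 0,"gripper": 0.76},{"slide": [0,0.12,0],"turn": 0,"gripper": 0.76},{"slide": [0,0.12,0],"turn": 0,"gripper": 0.85},{"slide": [0,0.12,0],"turn": 0,"gripper": 0.95}]}}

```text
time_s: 31.98
tcp_pos: [0.509, 0.0621, 0.0058]
eef_rot: [180.0, -0.0, 176.0]
contact_force: [0.4, 0.6, -0.5]
gripper_width: 0.0756
gripper_force: 0.0
```

```bash
cat >> h.py <<'E'
def rects(z=.0135):
    d=cap('wrist'); hsv=cv2.cvtColor(d['img'],cv2.COLOR_RGB2HSV); m=cv2.inRange(hsv,np.array((60,50,15)),np.array((100,255,255)))
    cs,_=cv2.findContours(m,cv2.RETR_EXTERNAL,cv2.CHAIN_APPROX_NONE)
    for c in cs:
        if cv2.contourArea(c)>200:
            r=cv2.minAreaRect(c); b=ray(d,cv2.boxPoints(r),z)[:,:2]; e=b[1]-b[0]; f=b[2]-b[1]
            print('rect c',b.mean(0).round(4),'px',np.round(r[0]),[(round(np.linalg.norm(k),4),round(np.degrees(np.arctan2(k[1],k[0]))%180,1)) for k in(e,f)])
    return d
E
python3 - <<'E'
from h import *
st(); rects()
E
```

```text
t 31.98 tcp [0.509  0.0621 0.0058] rpy [180.  -0. 176.] F [ 0.4  0.6 -0.5] w 0.0756 tray [-0.1224  0.0432]
rect c [0.507  0.0648] px [325. 315.] [(np.float64(0.0291), np.float64(156.6)), (np.float64(0.065), np.float64(67.2))]
```

>>> {"fn": "send_rows", "kwargs": {"moves": [{"slide": [0,0,0],"turn": 0,"gripper": 0.6},{"slide": [0,0,0],"turn": 0,"gripper": 0.6},{"slide": [0,0.04,0],"turn": 0,"gripper": 0.6},{"slide": [0,0.08,0],"turn": 0,"gripper": 0.6},{"slide": [0,0.12,0],"turn": 0,"gripper": 0.6}], "newtons": 6}}

```text
time_s: 32.45
tcp_pos: [0.5103, 0.0803, 0.0059]
eef_rot: [-180.0, -0.0, 176.0]
contact_force: [0.1, -0.7, -0.1]
gripper_width: 0.0657
gripper_force: 6.0
```

>>> {"fn": "send_rows", "kwargs": {"moves": [{"slide": [0.04,0,0],"turn": 0,"gripper": 0.6},{"slide": [0.1,0,0],"turn": 0,"gripper": 0.6},{"slide": [0.16,0,0],"turn": 0,"gripper": 0.6},{"slide": [0.22,0,0],"turn": 0,"gripper": 0.6},{"slide": [0.28,0,0],"turn": 0,"gripper": 0.6}]}}

```text
time_s: 32.87
tcp_pos: [0.4669, 0.0827, 0.0059]
eef_rot: [-180.0, -0.0, 176.0]
contact_force: [0.4, 0.8, 0.3]
gripper_width: 0.0657
gripper_force: 6.0
```

```bash
python3 - <<'E'
from h import *
st(); rects()
E
```

```text
t 32.87 tcp [0.4669 0.0827 0.0059] rpy [-180.   -0.  176.] F [0.4 0.8 0.3] w 0.0657 tray [-0.1657  0.0608]
rect c [0.4651 0.084 ] px [321. 316.] [(np.float64(0.0291), np.float64(156.5)), (np.float64(0.0653), np.float64(67.1))]
```

>>> {"fn": "send_rows", "kwargs": {"moves": [{"slide": [0,0,0],"turn": 0,"gripper": 0.85},{"slide": [0,0,0],"turn": 0,"gripper": 0.9},{"slide": [0,0,0],"turn": 0,"gripper": 0.9},{"slide": [0,0,-0.1],"turn": 0,"gripper": 0.9},{"slide": [0,0,-0.3],"turn": 0,"gripper": 0.9}]}}

```text
time_s: 33.33
tcp_pos: [0.4666, 0.0816, 0.0487]
eef_rot: [-179.8, -0.3, 176.0]
contact_force: [1.7, 1.5, -0.3]
gripper_width: 0.0788
gripper_force: 0.0
```

>>> {"fn": "send_rows", "kwargs": {"moves": [{"slide": [0,0,-0.25],"turn": 0,"gripper": 0.9},{"slide": [0,0,-0.5],"turn": 0,"gripper": 0.9},{"slide": [0,0,-0.6],"turn": 0,"gripper": 0.9},{"slide": [0,0,-0.6],"turn": 0,"gripper": 0.9},{"slide": [0,0,-0.6],"turn": 0,"gripper": 0.9}]}}

```text
time_s: 33.75
tcp_pos: [0.4692, 0.0832, 0.142]
eef_rot: [179.9, 0.1, 176.0]
contact_force: [0.4, -0.7, 0.2]
gripper_width: 0.0789
gripper_force: 0.0
```

```bash
python3 - <<'E'
from h import *
st(); d=rects(); chunks(z=.0135)
cv2.imwrite('pics/w12.png',d['img'][:,:,::-1])
d=cap('top'); find('top','hub0')
E
```

```text
t 33.75 tcp [0.4692 0.0832 0.142 ] rpy [1.799e+02 1.000e-01 1.760e+02] F [ 0.4 -0.7  0.2] w 0.0789 tray [-0.1635  0.0614]
rect c [0.4642 0.0837] px [320. 228.] [(np.float64(0.0279), np.float64(156.8)), (np.float64(0.0646), np.float64(67.7))]
chunk px [321.0, 231.0] box [279, 205, 86, 53] area 2337 world [0.465 0.084 0.014] tray [-0.1675  0.0616]
hub0 [([0.479, -0.169, 0.021], 0.9), ([0.673, -0.25, 0.012], 0.85), ([0.631, -0.149, 0.016], 0.7), ([0.602, 0.158, 0.012], 0.56)]
```

The two chunks lie end to end at 67.5° in free space, confirmed by their rectangle (28 x 65 mm). I'll pick the far one first.

```bash
python3 - <<'E'
from h import *
plan((.4719,.1022,.1,-112.5),(.4719,.1022,.006,-112.5))
# then to tub: tub centre
plan((.4719,.1022,.16,-112.5),(.475,-.336,.16,-112.5),start=(.4719,.1022,.006,-112.5))
E
```

```text
[ 4.720e-01  1.020e-01  1.000e-01 -1.125e+02] 2 calls:
   [-0.009, 0.067, 0.133, -0.397]
   [-0.046, 0.049, 0.133, -0.397]
[ 4.720e-01  1.020e-01  6.000e-03 -1.125e+02] 1 calls:
   [0.0, -0.0, 0.627, -0.0]
[ 4.720e-01  1.020e-01  1.600e-01 -1.125e+02] 2 calls:
   [0.0, 0.0, -0.513, -0.0]
   [0.0, 0.0, -0.513, -0.0]
[   0.475   -0.336    0.16  -112.5  ] 3 calls:
   [0.897, -0.379, -0.0, -0.0]
   [0.897, -0.379, -0.0, -0.0]
   [0.897, -0.379, -0.0, -0.0]
```

>>> {"fn": "send_rows", "kwargs": {"moves": [{"slide": [-0.009,0.067,0.05],"turn": -0.079,"gripper": 0.6},{"slide": [-0.009,0.067,0.1],"turn": -0.159,"gripper": 0.6},{"slide": [-0.009,0.067,0.133],"turn": -0.238,"gripper": 0.6},{"slide": [-0.009,0.067,0.133],"turn": -0.318,"gripper": 0.6},{"slide": [-0.009,0.067,0.133],"turn": -0.397,"gripper": 0.6}]}}

```text
time_s: 34.37
tcp_pos: [0.4697, 0.0924, 0.1194]
eef_rot: [-180.0, -0.2, -147.9]
contact_force: [0.1, 0.7, 0.6]
gripper_width: 0.0544
gripper_force: 0.0
```

>>> {"fn": "send_rows", "kwargs": {"moves": [{"slide": [-0.046,0.049,0.05],"turn": -0.079,"gripper": 0.6},{"slide": [-0.046,0.049,0.1],"turn": -0.159,"gripper": 0.6},{"slide": [-0.046,0.049,0.133],"turn": -0.238,"gripper": 0.6},{"slide": [-0.046,0.049,0.133],"turn": -0.318,"gripper": 0.6},{"slide": [-0.046,0.049,0.133],"turn": -0.397,"gripper": 0.6}]}}

```text
time_s: 34.78
tcp_pos: [0.4717, 0.1022, 0.0995]
eef_rot: [179.9, -0.2, -112.2]
contact_force: [1.1, 0.3, -0.2]
gripper_width: 0.0525
gripper_force: 0.0
```

>>> {"fn": "send_rows", "kwargs": {"moves": [{"slide": [0,0,0],"turn": 0,"gripper": 0.55},{"slide": [0,0,0],"turn": 0,"gripper": 0.55},{"slide": [0,0,0],"turn": 0,"gripper": 0.55},{"slide": [0,0,0.1],"turn": 0,"gripper": 0.55},{"slide": [0,0,0.2],"turn": 0,"gripper": 0.55}]}}

```text
time_s: 35.2
tcp_pos: [0.4731, 0.1031, 0.0713]
eef_rot: [-179.9, 0.1, -112.7]
contact_force: [-0.2, -0.3, -0.7]
gripper_width: 0.0481
gripper_force: 0.0
```

```bash
python3 - <<'E'
from h import *
st(); rects(); plan((.4719,.1022,.006,-112.5))
E
```

```text
t 35.2 tcp [0.4731 0.1031 0.0713] rpy [-1.799e+02  1.000e-01 -1.127e+02] F [-0.2 -0.3 -0.7] w 0.0481 tray [-0.161   0.0816]
rect c [0.4646 0.0838] px [321. 226.] [(np.float64(0.0675), np.float64(65.4)), (np.float64(0.0267), np.float64(156.4))]
[ 4.720e-01  1.020e-01  6.000e-03 -1.125e+02] 1 calls:
   [-0.003, -0.005, 0.414, -0.003]
```

Good agreement, so I'll descend and grip.

>>> {"fn": "send_rows", "kwargs": {"moves": [{"slide": [0,0,0.1],"turn": 0,"gripper": 0.55},{"slide": [0,0,0.22],"turn": 0,"gripper": 0.55},{"slide": [0,0,0.34],"turn": 0,"gripper": 0.55},{"slide": [0,0,0.425],"turn": 0,"gripper": 0.55},{"slide": [0,0,0.425],"turn": 0,"gripper": 0.55}]}}

```text
time_s: 35.67
tcp_pos: [0.4709, 0.1017, 0.0052]
eef_rot: [179.9, -0.2, -112.7]
contact_force: [-0.8, -0.7, 0.5]
gripper_width: 0.0485
gripper_force: 0.0
```

>>> {"fn": "send_rows", "kwargs": {"moves": [{"slide": [0,0,0],"turn": 0,"gripper": 0},{"slide": [0,0,0],"turn": 0,"gripper": 0},{"slide": [0,0,0],"turn": 0,"gripper": 0},{"slide": [0,0,0],"turn": 0,"gripper": 0},{"slide": [0,0,0],"turn": 0,"gripper": 0}], "newtons": 15}}

```text
time_s: 36.08
tcp_pos: [0.473, 0.1031, 0.0081]
eef_rot: [-179.9, 0.1, -112.5]
contact_force: [-0.3, -0.4, 2.0]
gripper_width: 0.0267
gripper_force: 14.8
```

>>> {"fn": "send_rows", "kwargs": {"moves": [{"slide": [0,0,0],"turn": 0,"gripper": 0},{"slide": [0,0,0],"turn": 0,"gripper": 0},{"slide": [0,0,-0.1],"turn": 0,"gripper": 0},{"slide": [0,0,-0.25],"turn": 0,"gripper": 0},{"slide": [0,0,-0.4],"turn": 0,"gripper": 0}]}}

```text
time_s: 36.5
tcp_pos: [0.4716, 0.1022, 0.0674]
eef_rot: [179.9, -0.1, -112.5]
contact_force: [1.2, -0.5, -1.1]
gripper_width: 0.0269
gripper_force: 14.8
```

>>> {"fn": "send_rows", "kwargs": {"moves": [{"slide": [0,0,-0.2],"turn": 0,"gripper": 0},{"slide": [0,0,-0.4],"turn": 0,"gripper": 0},{"slide": [0,0,-0.6],"turn": 0,"gripper": 0},{"slide": [0,0,-0.6],"turn": 0,"gripper": 0},{"slide": [0,0,-0.6],"turn": 0,"gripper": 0}]}}

```text
time_s: 36.92
tcp_pos: [0.4731, 0.1032, 0.1589]
eef_rot: [-179.9, 0.2, -112.5]
contact_force: [0.3, 0.2, -1.7]
gripper_width: 0.0265
gripper_force: 14.8
```

```bash
python3 - <<'E'
from h import *
st(); rects(); plan((.475,-.345,.16,-112.5))
E
```

```text
t 36.92 tcp [0.4731 0.1032 0.1589] rpy [-179.9    0.2 -112.5] F [ 0.3  0.2 -1.7] w 0.0265 tray [-0.161   0.0817]
rect c [0.4934 0.1556] px [322. 296.] [(np.float64(0.0638), np.float64(61.4)), (np.float64(0.0509), np.float64(152.0))]
rect c [0.4577 0.068 ] px [322. 176.] [(np.float64(0.0329), np.float64(62.1)), (np.float64(0.0257), np.float64(152.8))]
[   0.475   -0.345    0.16  -112.5  ] 3 calls:
   [0.917, -0.387, -0.006, -0.0]
   [0.917, -0.387, -0.006, -0.0]
   [0.917, -0.387, -0.006, -0.0]
```

>>> {"fn": "send_rows", "kwargs": {"moves": [{"slide": [0.23,-0.1,0],"turn": 0,"gripper": 0},{"slide": [0.46,-0.2,0],"turn": 0,"gripper": 0},{"slide": [0.7,-0.3,0],"turn": 0,"gripper": 0},{"slide": [0.917,-0.387,0],"turn": 0,"gripper": 0},{"slide": [0.917,-0.387,0],"turn": 0,"gripper": 0}]}}

```text
time_s: 37.38
tcp_pos: [0.4713, -0.051, 0.1554]
eef_rot: [179.8, -0.2, -112.7]
contact_force: [-0.5, 0.0, -0.1]
gripper_width: 0.0263
gripper_force: 14.8
```

>>> {"fn": "send_rows", "kwargs": {"moves": [{"slide": [0.23,-0.1,0],"turn": 0,"gripper": 0},{"slide": [0.46,-0.2,0],"turn": 0,"gripper": 0},{"slide": [0.7,-0.3,0],"turn": 0,"gripper": 0},{"slide": [0.917,-0.387,0],"turn": 0,"gripper": 0},{"slide": [0.917,-0.387,0],"turn": 0,"gripper": 0}]}}

```text
time_s: 37.8
tcp_pos: [0.4728, -0.2002, 0.1552]
eef_rot: [179.8, -0.1, -112.7]
contact_force: [0.8, 0.3, -0.7]
gripper_width: 0.0265
gripper_force: 14.8
```

>>> {"fn": "send_rows", "kwargs": {"moves": [{"slide": [0.23,-0.1,0],"turn": 0,"gripper": 0},{"slide": [0.46,-0.2,0],"turn": 0,"gripper": 0},{"slide": [0.7,-0.3,0],"turn": 0,"gripper": 0},{"slide": [0.917,-0.387,0],"turn": 0,"gripper": 0},{"slide": [0.917,-0.387,0],"turn": 0,"gripper": 0}]}}

```text
time_s: 38.22
tcp_pos: [0.4741, -0.3496, 0.1547]
eef_rot: [179.8, -0.1, -112.7]
contact_force: [1.1, 0.7, -0.1]
gripper_width: 0.0267
gripper_force: 14.8
```

>>> {"fn": "send_rows", "kwargs": {"moves": [{"slide": [0,0,0.2],"turn": 0,"gripper": 0},{"slide": [0,0,0.4],"turn": 0,"gripper": 0},{"slide": [0,0,0.6],"turn": 0,"gripper": 0},{"slide": [0,0,0.75],"turn": 0,"gripper": 0},{"slide": [0,0,0.75],"turn": 0,"gripper": 0}]}}

```text
time_s: 38.63
tcp_pos: [0.4709, -0.3433, 0.0384]
eef_rot: [179.4, 0.0, -112.6]
contact_force: [-1.6, 0.2, 0.1]
gripper_width: 0.0265
gripper_force: 14.8
```

>>> {"fn": "send_rows", "kwargs": {"moves": [{"slide": [0,0,0],"turn": 0,"gripper": 0.5},{"slide": [0,0,0],"turn": 0,"gripper": 0.5},{"slide": [0,0,0],"turn": 0,"gripper": 0.5},{"slide": [0,0,-0.2],"turn": 0,"gripper": 0.5},{"slide": [0,0,-0.5],"turn": 0,"gripper": 0.5}]}}

```text
time_s: 39.05
tcp_pos: [0.4735, -0.3443, 0.1153]
eef_rot: [179.7, 0.0, -112.5]
contact_force: [0.6, -0.6, -0.3]
gripper_width: 0.0434
gripper_force: 0.0
```

```bash
python3 - <<'E'
from h import *
st(); rects(.02)
u=np.array([np.cos(np.radians(64)),np.sin(np.radians(64))])
plan((.4577,.068,.15,-116),(.4577,.068,.006,-116),start=(.475,-.345,.16,-112.5))
E
```

```text
t 39.05 tcp [ 0.4735 -0.3443  0.1153] rpy [ 179.7    0.  -112.5] F [ 0.6 -0.6 -0.3] w 0.0434 tray [-0.1294 -0.3647]
rect c [ 0.4982 -0.2961] px [313. 325.] [(np.float64(0.0305), np.float64(157.3)), (np.float64(0.0103), np.float64(68.1))]
rect c [ 0.4746 -0.3481] px [316. 242.] [(np.float64(0.0265), np.float64(157.4)), (np.float64(0.0365), np.float64(68.1))]
[ 4.58e-01  6.80e-02  1.50e-01 -1.16e+02] 3 calls:
   [-0.833, 0.387, 0.022, 0.013]
   [-0.825, 0.404, 0.022, 0.013]
   [-0.817, 0.42, 0.022, 0.013]
[ 4.58e-01  6.80e-02  6.00e-03 -1.16e+02] 1 calls:
   [-0.0, -0.0, 0.96, -0.0]
```

B and C are both in the tub. Back for A.

>>> {"fn": "send_rows", "kwargs": {"moves": [{"slide": [-0.0,0.0,-0.25],"turn": 0,"gripper": 0.55},{"slide": [-0.2,0.1,-0.28],"turn": 0.013,"gripper": 0.55},{"slide": [-0.45,0.21,-0.28],"turn": 0.013,"gripper": 0.55},{"slide": [-0.7,0.32,-0.28],"turn": 0.013,"gripper": 0.55},{"slide": [-0.833,0.387,-0.28],"turn": 0.013,"gripper": 0.55}]}}

```text
time_s: 39.52
tcp_pos: [0.4699, -0.205, 0.1606]
eef_rot: [-179.8, 0.1, -113.7]
contact_force: [-0.1, 0.5, -0.6]
gripper_width: 0.0483
gripper_force: 0.0
```

>>> {"fn": "send_rows", "kwargs": {"moves": [{"slide": [-0.25,0.12,0],"turn": 0.013,"gripper": 0.55},{"slide": [-0.5,0.24,0],"turn": 0.013,"gripper": 0.55},{"slide": [-0.75,0.36,0],"turn": 0.013,"gripper": 0.55},{"slide": [-0.825,0.404,0],"turn": 0.013,"gripper": 0.55},{"slide": [-0.825,0.404,0],"turn": 0.013,"gripper": 0.55}]}}

```text
time_s: 39.93
tcp_pos: [0.4645, -0.0669, 0.1605]
eef_rot: [-179.8, 0.2, -114.6]
contact_force: [-0.4, 0.8, -0.5]
gripper_width: 0.0481
gripper_force: 0.0
```

>>> {"fn": "send_rows", "kwargs": {"moves": [{"slide": [-0.25,0.12,0],"turn": 0.013,"gripper": 0.55},{"slide": [-0.5,0.24,0],"turn": 0.013,"gripper": 0.55},{"slide": [-0.75,0.36,0],"turn": 0.013,"gripper": 0.55},{"slide": [-0.817,0.42,0],"turn": 0.013,"gripper": 0.55},{"slide": [-0.817,0.42,0],"turn": 0.013,"gripper": 0.55}]}}

```text
time_s: 40.35
tcp_pos: [0.4587, 0.0703, 0.1598]
eef_rot: [-179.9, 0.2, -115.9]
contact_force: [0.2, 0.6, 1.0]
gripper_width: 0.0485
gripper_force: 0.0
```

```bash
python3 - <<'E'
from h import *
st(); rects(); plan((.458,.0685,.006,-116))
E
```

```text
t 40.35 tcp [0.4587 0.0703 0.1598] rpy [-179.9    0.2 -115.9] F [0.2 0.6 1. ] w 0.0485 tray [-0.1731  0.0478]
rect c [0.4576 0.0687] px [321. 225.] [(np.float64(0.0337), np.float64(63.5)), (np.float64(0.025), np.float64(154.2))]
[ 4.58e-01  6.80e-02  6.00e-03 -1.16e+02] 2 calls:
   [0.002, 0.001, 0.512, 0.001]
   [0.002, 0.001, 0.512, 0.001]
```

>>> {"fn": "send_rows", "kwargs": {"moves": [{"slide": [0,0,0.2],"turn": 0,"gripper": 0.55},{"slide": [0,0,0.4],"turn": 0,"gripper": 0.55},{"slide": [0,0,0.6],"turn": 0,"gripper": 0.55},{"slide": [0,0,0.7],"turn": 0,"gripper": 0.55},{"slide": [0,0,0.75],"turn": 0,"gripper": 0.55}]}}

```text
time_s: 40.82
tcp_pos: [0.4573, 0.0661, 0.0444]
eef_rot: [179.9, -0.1, -116.1]
contact_force: [0.2, 0.9, -0.0]
gripper_width: 0.0481
gripper_force: 0.0
```

>>> {"fn": "send_rows", "kwargs": {"moves": [{"slide": [0,0,0.1],"turn": 0,"gripper": 0.55},{"slide": [0,0,0.2],"turn": 0,"gripper": 0.55},{"slide": [0,0,0.26],"turn": 0,"gripper": 0.55},{"slide": [0,0,0.26],"turn": 0,"gripper": 0},{"slide": [0,0,0.26],"turn": 0,"gripper": 0}]}}

```text
time_s: 41.23
tcp_pos: [0.4585, 0.0675, 0.0074]
eef_rot: [-180.0, -0.0, -116.0]
contact_force: [-0.4, -0.2, 0.4]
gripper_width: 0.04
gripper_force: 0.0
```

>>> {"fn": "send_rows", "kwargs": {"moves": [{"slide": [0,0,0],"turn": 0,"gripper": 0},{"slide": [0,0,0],"turn": 0,"gripper": 0},{"slide": [0,0,0],"turn": 0,"gripper": 0},{"slide": [0,0,0],"turn": 0,"gripper": 0},{"slide": [0,0,-0.1],"turn": 0,"gripper": 0}]}}

```text
time_s: 41.65
tcp_pos: [0.4569, 0.0672, 0.0207]
eef_rot: [179.9, -0.1, -116.0]
contact_force: [-1.0, 0.4, 0.1]
gripper_width: 0.0262
gripper_force: 15.0
```

>>> {"fn": "send_rows", "kwargs": {"moves": [{"slide": [0,0,-0.2],"turn": 0,"gripper": 0},{"slide": [0,0,-0.45],"turn": 0,"gripper": 0},{"slide": [0,0,-0.7],"turn": 0,"gripper": 0},{"slide": [0,0,-0.9],"turn": 0,"gripper": 0},{"slide": [0,0,-0.9],"turn": 0,"gripper": 0}]}}

```text
time_s: 42.07
tcp_pos: [0.4612, 0.0692, 0.1634]
eef_rot: [-179.6, 0.5, -115.9]
contact_force: [1.7, 0.7, 0.2]
gripper_width: 0.0265
gripper_force: 15.0
```

```bash
python3 - <<'E'
from h import *
st(); plan((.445,-.352,.16,-116))
E
```

```text
t 42.07 tcp [0.4612 0.0692 0.1634] rpy [-179.6    0.5 -115.9] F [1.7 0.7 0.2] w 0.0265 tray [-0.1704  0.0469]
[   0.445   -0.352    0.16  -116.   ] 3 calls:
   [0.858, -0.377, 0.008, 0.0]
   [0.857, -0.377, 0.008, 0.0]
   [0.857, -0.378, 0.008, 0.0]
```

```bash
python3 - <<'E'
from h import *
plan((.470,-.314,.16,-116))
E
```

```text
[   0.47    -0.314    0.16  -116.   ] 3 calls:
   [0.757, -0.39, 0.008, 0.0]
   [0.757, -0.39, 0.008, 0.0]
   [0.757, -0.391, 0.008, 0.0]
```

>>> {"fn": "send_rows", "kwargs": {"moves": [{"slide": [0.2,-0.1,0],"turn": 0,"gripper": 0},{"slide": [0.45,-0.23,0],"turn": 0,"gripper": 0},{"slide": [0.65,-0.33,0],"turn": 0,"gripper": 0},{"slide": [0.757,-0.39,0],"turn": 0,"gripper": 0},{"slide": [0.757,-0.39,0],"turn": 0,"gripper": 0}]}}

```text
time_s: 42.48
tcp_pos: [0.4602, -0.0625, 0.1569]
eef_rot: [180.0, -0.0, -116.2]
contact_force: [0.4, -0.0, -1.5]
gripper_width: 0.0263
gripper_force: 15.0
```

>>> {"fn": "send_rows", "kwargs": {"moves": [{"slide": [0.2,-0.1,0],"turn": 0,"gripper": 0},{"slide": [0.45,-0.23,0],"turn": 0,"gripper": 0},{"slide": [0.65,-0.33,0],"turn": 0,"gripper": 0},{"slide": [0.757,-0.39,0],"turn": 0,"gripper": 0},{"slide": [0.757,-0.39,0],"turn": 0,"gripper": 0}]}}

```text
time_s: 42.9
tcp_pos: [0.4634, -0.19, 0.1567]
eef_rot: [180.0, -0.0, -116.2]
contact_force: [0.5, -0.4, -0.4]
gripper_width: 0.0262
gripper_force: 15.0
```

>>> {"fn": "send_rows", "kwargs": {"moves": [{"slide": [0.2,-0.1,0],"turn": 0,"gripper": 0},{"slide": [0.45,-0.23,0],"turn": 0,"gripper": 0},{"slide": [0.65,-0.33,0],"turn": 0,"gripper": 0},{"slide": [0.757,-0.39,0],"turn": 0,"gripper": 0},{"slide": [0.757,-0.39,0],"turn": 0,"gripper": 0}]}}

```text
time_s: 43.32
tcp_pos: [0.4665, -0.3176, 0.1564]
eef_rot: [180.0, -0.0, -116.2]
contact_force: [-0.1, 0.0, -0.8]
gripper_width: 0.0262
gripper_force: 15.0
```

>>> {"fn": "send_rows", "kwargs": {"moves": [{"slide": [0,0,0.2],"turn": 0,"gripper": 0},{"slide": [0,0,0.4],"turn": 0,"gripper": 0},{"slide": [0,0,0.55],"turn": 0,"gripper": 0},{"slide": [0,0,0.65],"turn": 0,"gripper": 0},{"slide": [0,0,0.65],"turn": 0,"gripper": 0}]}}

```text
time_s: 43.73
tcp_pos: [0.4642, -0.3134, 0.0561]
eef_rot: [179.7, -0.0, -116.0]
contact_force: [-1.5, 0.0, 0.1]
gripper_width: 0.0264
gripper_force: 15.0
```

>>> {"fn": "send_rows", "kwargs": {"moves": [{"slide": [0,0,0],"turn": 0,"gripper": 0.5},{"slide": [0,0,0],"turn": 0,"gripper": 0.5},{"slide": [0,0,0],"turn": 0,"gripper": 0.5},{"slide": [0,0,-0.3],"turn": 0,"gripper": 0.5},{"slide": [0,0,-0.6],"turn": 0,"gripper": 0.5}]}}

```text
time_s: 44.15
tcp_pos: [0.465, -0.3147, 0.1429]
eef_rot: [179.8, -0.0, -116.0]
contact_force: [2.6, -0.5, 0.6]
gripper_width: 0.0435
gripper_force: 0.0
```

```bash
python3 - <<'E'
from h import *
st(); rects(.02)
d=cap('top'); find('top','hub0','carrier'); 
# brass bosses in top image
b=blobs(d,(15,110,90),(30,255,255),20)
for c,s in b: print(c,s,ray(d,[c],.048)[0].round(4))
E
```

```text
t 44.15 tcp [ 0.465  -0.3147  0.1429] rpy [ 179.8   -0.  -116. ] F [ 2.6 -0.5  0.6] w 0.0435 tray [-0.1399 -0.3358]
rect c [ 0.5037 -0.2838] px [290. 296.] [(np.float64(0.036), np.float64(0.6)), (np.float64(0.0283), np.float64(87.8))]
rect c [ 0.4386 -0.3025] px [362. 235.] [(np.float64(0.0266), np.float64(154.0)), (np.float64(0.0359), np.float64(66.2))]
rect c [ 0.475  -0.3484] px [284. 199.] [(np.float64(0.026), np.float64(153.8)), (np.float64(0.0342), np.float64(63.4))]
hub0 [([0.67, -0.253, 0.011], 0.95), ([0.635, -0.15, 0.018], 0.87), ([0.606, 0.157, 0.013], 0.75), ([0.48, 0.173, 0.019], 0.63)]
carrier [([0.511, 0.34, 0.006], 0.75)]
[357.0, 151.0] [354, 148, 6, 7, 40] [ 0.8229 -0.1179  0.048 ]
[364.0, 163.0] [352, 156, 25, 15, 265] [ 0.7923 -0.1354  0.048 ]
[510.0, 252.0] [506, 234, 10, 36, 225] [ 0.5667 -0.497   0.048 ]
[452.0, 244.0] [450, 242, 5, 5, 25] [ 0.5869 -0.3538  0.048 ]
```

All three chunks are in the tub. On to the hubs, with hub 4 near (0.479,-0.17) first.

```bash
python3 - <<'E'
from h import *
plan((.479,-.170,.17,-99.3))
E
```

```text
[  0.479  -0.17    0.17  -99.3  ] 1 calls:
   [-0.905, 0.358, -0.161, -0.186]
```

>>> {"fn": "send_rows", "kwargs": {"moves": [{"slide": [-0.2,0.08,-0.16],"turn": -0.07,"gripper": 0.8},{"slide": [-0.45,0.18,-0.16],"turn": -0.14,"gripper": 0.8},{"slide": [-0.7,0.28,-0.16],"turn": -0.186,"gripper": 0.8},{"slide": [-0.905,0.358,-0.16],"turn": -0.186,"gripper": 0.8},{"slide": [-0.905,0.358,-0.16],"turn": -0.186,"gripper": 0.8}]}}

```text
time_s: 44.77
tcp_pos: [0.4776, -0.1656, 0.1669]
eef_rot: [-180.0, 0.1, -99.1]
contact_force: [-1.3, -0.8, 0.9]
gripper_width: 0.0681
gripper_force: 0.0
```

>>> {"fn": "send_rows", "kwargs": {"moves": [{"slide": [0,0,0],"turn": 0,"gripper": 0.8},{"slide": [0,0,0],"turn": 0,"gripper": 0.8},{"slide": [0,0,0],"turn": 0,"gripper": 0.8},{"slide": [0,0,0],"turn": 0,"gripper": 0.8},{"slide": [0,0,0],"turn": 0,"gripper": 0.8}]}}

```text
time_s: 45.18
tcp_pos: [0.4774, -0.1706, 0.1665]
eef_rot: [180.0, -0.0, -99.4]
contact_force: [0.1, -0.0, -0.1]
gripper_width: 0.07
gripper_force: 0.0
```

```bash
cat >> h.py <<'E'
def bosses():
    d=cap('wrist'); hsv=cv2.cvtColor(d['img'],cv2.COLOR_RGB2HSV); m=cv2.inRange(hsv,np.array((12,90,120)),np.array((32,255,255)))
    cs,_=cv2.findContours(cv2.morphologyEx(m,cv2.MORPH_OPEN,np.ones((3,3))),cv2.RETR_EXTERNAL,cv2.CHAIN_APPROX_NONE)
    for c in cs:
        if cv2.contourArea(c)>150:
            (x,y),r=cv2.minEnclosingCircle(c); q=ray(d,[(x,y),(x+r,y)],.048); print('brass px',round(x),round(y),'r',round(r),'world',q[0].round(4),'rad',np.linalg.norm(q[1]-q[0]).round(4))
    for r in optics.look_for('wrist','hub0'): print('net',np.round(r['location'],4),round(r['p'],2))
    return d
E
python3 - <<'E'
from h import *
st(); d=bosses(); cv2.imwrite('pics/w13.png',d['img'][:,:,::-1])
E
```

```text
t 45.18 tcp [ 0.4774 -0.1706  0.1665] rpy [180.   -0.  -99.4] F [ 0.1 -0.  -0.1] w 0.07 tray [-0.1376 -0.1912]
brass px 398 382 r 31 world [ 0.437  -0.0481  0.048 ] rad 0.0237
brass px 510 352 r 30 world [ 0.3505 -0.0584  0.048 ] rad 0.0236
brass px 116 286 r 19 world [ 0.629 -0.159  0.048] rad 0.0139
brass px 317 238 r 23 world [ 0.4797 -0.1705  0.048 ] rad 0.0155
brass px 156 72 r 73 world [ 0.5618 -0.2939  0.048 ] rad 0.0463
net [ 0.6669 -0.2503  0.0179] 0.9
net [ 0.5637 -0.3198  0.0847] 0.69
net [ 0.6203 -0.1641  0.0166] 0.65
net [ 0.4833 -0.1779  0.0174] 0.61
net [ 0.4386 -0.0407  0.0186] 0.43
```

View pics/w13.png

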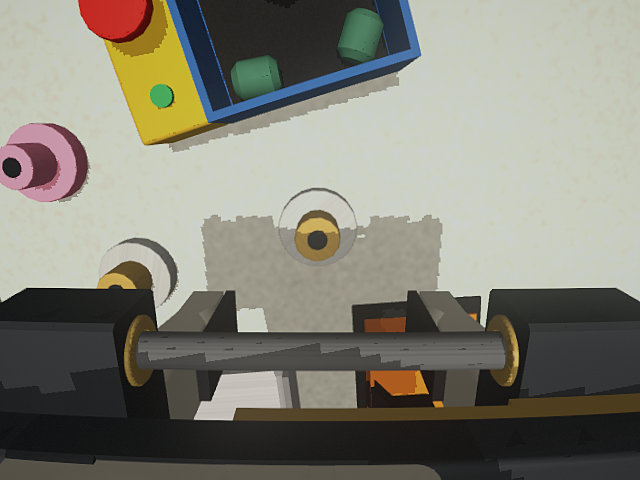

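The hub boss shows at (317,238) with the expected 16 mm radius. The pink look-alike is at (45,165), out of the way. I'll pick it up.

>>> {"fn": "send_rows", "kwargs": {"moves": [{"slide": [0,-0.01,0.2],"turn": 0,"gripper": 0.7},{"slide": [0,-0.01,0.4],"turn": 0,"gripper": 0.65},{"slide": [0,-0.01,0.6],"turn": 0,"gripper": 0.6},{"slide": [0,-0.01,0.8],"turn": 0,"gripper": 0.6},{"slide": [0,-0.01,0.9],"turn": 0,"gripper": 0.6}]}}

```text
time_s: 45.7
tcp_pos: [0.4771, -0.1703, 0.0286]
eef_rot: [179.8, -0.0, -99.4]
contact_force: [-0.7, -0.8, -0.7]
gripper_width: 0.0529
gripper_force: 0.0
```

>>> {"fn": "send_rows", "kwargs": {"moves": [{"slide": [0,0,0.03],"turn": 0,"gripper": 0.6},{"slide": [0,0,0.05],"turn": 0,"gripper": 0.6},{"slide": [0,0,0.05],"turn": 0,"gripper": 0.2},{"slide": [0,0,0.05],"turn": 0,"gripper": 0.2},{"slide": [0,0,0.05],"turn": 0,"gripper": 0.2}], "newtons": 30}}

```text
time_s: 46.12
tcp_pos: [0.4801, -0.1701, 0.0255]
eef_rot: [-179.9, 0.0, -99.3]
contact_force: [0.8, 0.2, 0.6]
gripper_width: 0.0378
gripper_force: 0.0
```

>>> {"fn": "send_rows", "kwargs": {"moves": [{"slide": [0,0,0],"turn": 0,"gripper": 0.2},{"slide": [0,0,0],"turn": 0,"gripper": 0.2},{"slide": [0,0,-0.1],"turn": 0,"gripper": 0.2},{"slide": [0,0,-0.3],"turn": 0,"gripper": 0.2},{"slide": [0,0,-0.5],"turn": 0,"gripper": 0.2}]}}

```text
time_s: 46.53
tcp_pos: [0.4778, -0.1699, 0.0994]
eef_rot: [179.8, -0.0, -99.3]
contact_force: [0.8, -0.5, -2.5]
gripper_width: 0.0311
gripper_force: 30.0
```

```bash
python3 - <<'E'
from h import *
st(); plan((.5494,.3621,.15,-99.3))
E
```

```text
t 46.53 tcp [ 0.4778 -0.1699  0.0994] rpy [179.8  -0.  -99.3] F [ 0.8 -0.5 -2.5] w 0.0311 tray [-0.1372 -0.1905]
[  0.549   0.362   0.15  -99.3  ] 4 calls:
   [-0.894, 0.025, -0.084, 0.0]
   [-0.894, 0.025, -0.084, 0.0]
   [-0.894, 0.025, -0.084, 0.0]
   [-0.894, 0.025, -0.084, 0.0]
```

>>> {"fn": "send_rows", "kwargs": {"moves": [{"slide": [-0.2,0.01,-0.15],"turn": 0,"gripper": 0.2},{"slide": [-0.45,0.015,-0.3],"turn": 0,"gripper": 0.2},{"slide": [-0.7,0.02,-0.35],"turn": 0,"gripper": 0.2},{"slide": [-0.894,0.025,-0.35],"turn": 0,"gripper": 0.2},{"slide": [-0.894,0.025,-0.35],"turn": 0,"gripper": 0.2}]}}

```text
time_s: 46.95
tcp_pos: [0.4983, -0.033, 0.1532]
eef_rot: [-179.8, 0.1, -99.1]
contact_force: [0.6, -0.1, -2.4]
gripper_width: 0.031
gripper_force: 30.0
```

>>> {"fn": "send_rows", "kwargs": {"moves": [{"slide": [-0.25,0.01,0],"turn": 0,"gripper": 0.2},{"slide": [-0.5,0.015,0],"turn": 0,"gripper": 0.2},{"slide": [-0.75,0.02,0],"turn": 0,"gripper": 0.2},{"slide": [-0.894,0.025,0],"turn": 0,"gripper": 0.2},{"slide": [-0.894,0.025,0],"turn": 0,"gripper": 0.2}]}}

```text
time_s: 47.37
tcp_pos: [0.5156, 0.0994, 0.1518]
eef_rot: [-180.0, 0.0, -99.1]
contact_force: [0.3, 0.3, -1.9]
gripper_width: 0.0314
gripper_force: 30.0
```

>>> {"fn": "send_rows", "kwargs": {"moves": [{"slide": [-0.25,0.01,0],"turn": 0,"gripper": 0.2},{"slide": [-0.5,0.015,0],"turn": 0,"gripper": 0.2},{"slide": [-0.75,0.02,0],"turn": 0,"gripper": 0.2},{"slide": [-0.894,0.025,0],"turn": 0,"gripper": 0.2},{"slide": [-0.894,0.025,0],"turn": 0,"gripper": 0.2}]}}

```text
time_s: 47.78
tcp_pos: [0.5335, 0.2322, 0.1514]
eef_rot: [-180.0, 0.0, -99.1]
contact_force: [0.2, -0.6, -2.1]
gripper_width: 0.031
gripper_force: 30.0
```

```bash
python3 - <<'E'
from h import *
st(); d=cap('wrist')
# carrier outline: dark low-sat region
g=cv2.cvtColor(d['img'],cv2.COLOR_RGB2GRAY); m=(g<70).astype(np.uint8)
n,l,s,c=cv2.connectedComponentsWithStats(m)
print([(s[i].tolist()) for i in range(1,n) if s[i][4]>2000])
ref=np.array([[.5075,.332]])
K=np.array(d['intrinsics']); r=R.from_euler('xyz',d['attitude'],degrees=True)
ex=np.array([.9869,-.1616]);ey=np.array([.1616,.9869])
cor=[np.r_[ref[0]+a*.0755*ex+b*.0755*ey,.022] for a,b in((1,1),(1,-1),(-1,-1),(-1,1))]
p=cv2.projectPoints(np.array(cor),r.inv().as_rotvec(),r.inv().apply(-np.array(d['origin'])),K,np.array(d['dist']))[0].reshape(-1,2); print('expected corners',p.round(0).tolist())
cs,_=cv2.findContours(m,cv2.RETR_EXTERNAL,cv2.CHAIN_APPROX_NONE)
for c in cs:
    if cv2.contourArea(c)>3000: print(cv2.approxPolyDP(c,8,True).reshape(-1,2).tolist())
E
```

```text
t 47.78 tcp [0.5335 0.2322 0.1514] rpy [-180.     0.   -99.1] F [ 0.2 -0.6 -2.1] w 0.031 tray [-0.1098  0.2146]
[[0, 255, 640, 225, 84992]]
expected corners [[279.0, 431.0], [274.0, 259.0], [481.0, 259.0], [459.0, 430.0]]
[[639, 328], [584, 330], [537, 289], [477, 289], [470, 256], [374, 255], [406, 301], [402, 332], [381, 332], [368, 291], [359, 306], [348, 285], [357, 333], [326, 322], [279, 332], [281, 291], [262, 331], [240, 332], [234, 290], [105, 289], [58, 329], [0, 327], [0, 349], [10, 333], [59, 335], [66, 363], [24, 381], [31, 413], [0, 411], [0, 463], [418, 463], [441, 479], [639, 479], [639, 411], [585, 415], [569, 397], [583, 334]]
```

>>> {"fn": "send_rows", "kwargs": {"moves": [{"slide": [-0.25,0.01,0],"turn": 0,"gripper": 0.2},{"slide": [-0.5,0.015,0],"turn": 0,"gripper": 0.2},{"slide": [-0.75,0.02,0],"turn": 0,"gripper": 0.2},{"slide": [-0.88,0.025,0],"turn": 0,"gripper": 0.2},{"slide": [-0.88,0.025,0],"turn": 0,"gripper": 0.2}]}}

```text
time_s: 48.25
tcp_pos: [0.5508, 0.3622, 0.151]
eef_rot: [180.0, -0.0, -99.2]
contact_force: [0.4, -0.1, -1.6]
gripper_width: 0.0311
gripper_force: 30.0
```

>>> {"fn": "send_rows", "kwargs": {"moves": [{"slide": [0,0,0],"turn": 0,"gripper": 0.2},{"slide": [0,0,0],"turn": 0,"gripper": 0.2},{"slide": [0,0,0],"turn": 0,"gripper": 0.2},{"slide": [0,0,0],"turn": 0,"gripper": 0.2},{"slide": [0,0,0],"turn": 0,"gripper": 0.2}]}}

```text
time_s: 48.67
tcp_pos: [0.5506, 0.3587, 0.1521]
eef_rot: [-180.0, 0.0, -99.3]
contact_force: [0.0, -0.5, -2.0]
gripper_width: 0.0316
gripper_force: 30.0
```

```bash
cat > car.py <<'E'
from h import *
from scipy.optimize import least_squares
# fit carrier outline (top z=.022, bottom z=0): find white->dark transitions along normals of the expected edges
def scan(d,x0,edges,zs=.022):
    K=np.array(d['intrinsics']); r=R.from_euler('xyz',d['attitude'],degrees=True).inv(); t=r.apply(-np.array(d['origin']))
    pr=lambda P:cv2.projectPoints(np.array(P,float),r.as_rotvec(),t,K,np.array(d['dist']))[0].reshape(-1,2)
    g=cv2.GaussianBlur(cv2.cvtColor(d['img'],cv2.COLOR_RGB2GRAY),(3,3),0).astype(float)
    a=np.radians(x0[2]); ex=np.array([np.cos(a),np.sin(a)]); ey=np.array([-ex[1],ex[0]]); out=[]
    for nrm,tan in edges:
        n=nrm[0]*ex+nrm[1]*ey; tt=tan[0]*ex+tan[1]*ey
        for s in np.linspace(-.065,.065,27):
            off=np.arange(-.015,.0151,.0005); P=[np.r_[np.array(x0[:2])+n*(.0755+o)+tt*s,zs] for o in off]
            q=pr(P)
            if (q<3).any() or (q[:,0]>636).any() or (q[:,1]>476).any(): continue
            v=cv2.remap(g.astype(np.float32),q[:,0].astype(np.float32)[None],q[:,1].astype(np.float32)[None],cv2.INTER_LINEAR)[0]
            if v[-6:].min()<110 or v[:6].max()>75: continue
            k=np.argmax(np.diff(v)); out.append((nrm,s,off[k],v[k],v[k+1]))
    return out
def summary(d,x0):
    for e in (((1,0),(0,1)),((-1,0),(0,1)),((0,1),(1,0)),((0,-1),(1,0))):
        o=scan(d,x0,[e])
        if len(o)>2: f=np.polyfit([k[1] for k in o],[k[2] for k in o],1); print('edge',e[0],'n',len(o),'median off mm',round(1e3*np.median([k[2] for k in o]),1),'slope deg',round(np.degrees(f[0]),1))
E
python3 - <<'E'
from car import *
st(); x0=(.5075,.332,-9.3)
print('top'); summary(cap('top'),x0)
print('wrist'); d=cap('wrist'); summary(d,x0)
E
```

```text
t 48.67 tcp [0.5506 0.3587 0.1521] rpy [-180.     0.   -99.3] F [ 0.  -0.5 -2. ] w 0.0316 tray [-0.1015  0.342 ]
top
edge (1, 0) n 19 median off mm -0.5 slope deg 0.1
edge (-1, 0) n 27 median off mm -1.0 slope deg -0.1
edge (0, -1) n 27 median off mm -0.5 slope deg 0.4
wrist
edge (1, 0) n 19 median off mm 0.0 slope deg 0.4
edge (-1, 0) n 27 median off mm -1.5 slope deg -0.4
edge (0, -1) n 18 median off mm -4.0 slope deg 0.5
```

>>> {"fn": "send_rows", "kwargs": {"moves": [{"slide": [0,0,0.1],"turn": 0,"gripper": 0.2},{"slide": [0,0,0.2],"turn": 0,"gripper": 0.2},{"slide": [0,0,0.3],"turn": 0,"gripper": 0.2},{"slide": [0,0,0.4],"turn": 0,"gripper": 0.2},{"slide": [0,0,0.4],"turn": 0,"gripper": 0.2}]}}

```text
time_s: 49.18
tcp_pos: [0.5489, 0.3582, 0.0886]
eef_rot: [179.8, -0.2, -99.3]
contact_force: [-0.8, -0.5, -3.4]
gripper_width: 0.0313
gripper_force: 30.0
```

>>> {"fn": "send_rows", "kwargs": {"moves": [{"slide": [0,0,0],"turn": 0,"gripper": 0.2},{"slide": [0,0,0],"turn": 0,"gripper": 0.2},{"slide": [0,0,0],"turn": 0,"gripper": 0.2},{"slide": [0,0,0],"turn": 0,"gripper": 0.2},{"slide": [0,0,0],"turn": 0,"gripper": 0.2}]}}

```text
time_s: 49.6
tcp_pos: [0.5508, 0.3601, 0.0927]
eef_rot: [-180.0, 0.1, -99.3]
contact_force: [-0.4, -0.5, -1.5]
gripper_width: 0.0312
gripper_force: 30.0
```

```bash
python3 - <<'E'
from car import *
x0=(.5075,.332,-9.3)
for i in range(3): st(); d=cap('wrist'); summary(d,x0)
o=scan(d,x0,[((0,-1),(1,0))]); print([(round(k[1],3),round(k[2]*1e3,1),int(k[3]),int(k[4])) for k in o])
plan((.5497,.3631,.032,-99.3))
E
```

```text
t 49.6 tcp [0.5508 0.3601 0.0927] rpy [-1.80e+02  1.00e-01 -9.93e+01] F [-0.4 -0.5 -1.5] w 0.0312 tray [-0.1014  0.3433]
edge (1, 0) n 18 median off mm 0.0 slope deg 0.4
edge (-1, 0) n 24 median off mm -1.5 slope deg -0.2
edge (0, -1) n 27 median off mm -3.5 slope deg 0.4
t 49.65 tcp [0.5507 0.36   0.0925] rpy [-1.80e+02  1.00e-01 -9.93e+01] F [-0.7  0.8 -1.4] w 0.0311 tray [-0.1015  0.3432]
edge (1, 0) n 18 median off mm 0.0 slope deg 0.3
edge (-1, 0) n 24 median off mm -1.5 slope deg -0.3
edge (0, -1) n 26 median off mm -3.5 slope deg 0.4
t 49.7 tcp [0.5506 0.3599 0.0923] rpy [-180.     0.   -99.3] F [-0.1 -0.3 -2. ] w 0.0315 tray [-0.1016  0.3431]
edge (1, 0) n 18 median off mm 0.0 slope deg 0.3
edge (-1, 0) n 24 median off mm -1.5 slope deg -0.2
edge (0, -1) n 27 median off mm -3.5 slope deg 0.4
[(np.float64(-0.065), np.float64(-4.0), 108, 177), (np.float64(-0.06), np.float64(-4.0), 105, 165), (np.float64(-0.055), np.float64(-4.0), 109, 168), (np.float64(-0.05), np.float64(-4.0), 100, 162), (np.float64(-0.045), np.float64(-4.0), 89, 146), (np.float64(-0.04), np.float64(-4.0), 95,
[... 407 characters left out ...]
64(0.005), np.float64(-3.5), 125, 186), (np.float64(0.01), np.float64(-3.5), 117, 175), (np.float64(0.015), np.float64(-3.5), 120, 177), (np.float64(0.02), np.float64(-3.5), 120, 177), (np.float64(0.025), np.float64(-3.5), 106, 166), (np.float64(0.03), np.float64(-3.5), 106, 167), (np.float64(0.035), np.float64(-3.5), 107, 166), (np.float64(0.04), np.float64(-3.5), 103, 166), (np.float64(0.045), np.float64(-3.5), 92, 157), (np.float64(0.05), np.float64(-3.5), 90, 157), (np.float64(0.055), np.float64(-3.5), 90, 156), (np.float64(0.06), np.float64(-3.0), 139, 194), (np.float64(0.065), np.float64(-3.0), 136, 193)]
[ 5.50e-01  3.63e-01  3.20e-02 -9.93e+01] 1 calls:
   [-0.021, 0.009, 0.401, 0.0]
```

>>> {"fn": "send_rows", "kwargs": {"moves": [{"slide": [-0.03,0.005,0.05],"turn": 0,"gripper": 0.2},{"slide": [-0.03,0.005,0.15],"turn": 0,"gripper": 0.2},{"slide": [-0.03,0.005,0.22],"turn": 0,"gripper": 0.2},{"slide": [-0.03,0.005,0.26],"turn": 0,"gripper": 0.2},{"slide": [-0.03,0.005,0.26],"turn": 0,"gripper": 0.2}]}}

```text
time_s: 50.17
tcp_pos: [0.5495, 0.3634, 0.0505]
eef_rot: [179.9, -0.2, -99.3]
contact_force: [0.5, -0.6, -2.4]
gripper_width: 0.0315
gripper_force: 30.0
```

>>> {"fn": "send_rows", "kwargs": {"moves": [{"slide": [0,0,0.03],"turn": 0,"gripper": 0.2},{"slide": [0,0,0.06],"turn": 0,"gripper": 0.2},{"slide": [0,0,0.09],"turn": 0,"gripper": 0.2},{"slide": [0,0,0.12],"turn": 0,"gripper": 0.2},{"slide": [0,0,0.14],"turn": 0,"gripper": 0.2}]}}

```text
time_s: 50.58
tcp_pos: [0.5504, 0.3642, 0.0313]
eef_rot: [180.0, -0.0, -99.3]
contact_force: [0.2, -0.6, -2.4]
gripper_width: 0.0313
gripper_force: 30.0
```

>>> {"fn": "send_rows", "kwargs": {"moves": [{"slide": [0,0,0],"turn": 0,"gripper": 0.2},{"slide": [0,0,0],"turn": 0,"gripper": 0.2},{"slide": [0,0,0],"turn": 0,"gripper": 0.2},{"slide": [0,0,0],"turn": 0,"gripper": 0.2},{"slide": [0,0,0],"turn": 0,"gripper": 0.2}]}}

```text
time_s: 51.0
tcp_pos: [0.5506, 0.3644, 0.0321]
eef_rot: [-180.0, 0.0, -99.3]
contact_force: [-0.1, 0.4, -3.0]
gripper_width: 0.0315
gripper_force: 30.0
```

It went into the pocket with no contact force, so I'll release.

>>> {"fn": "send_rows", "kwargs": {"moves": [{"slide": [0,0,0.02],"turn": 0,"gripper": 0.2},{"slide": [0,0,0.02],"turn": 0,"gripper": 0.45},{"slide": [0,0,0.02],"turn": 0,"gripper": 0.5},{"slide": [0,0,0.02],"turn": 0,"gripper": 0.5},{"slide": [0,0,0.0],"turn": 0,"gripper": 0.5}]}}

```text
time_s: 51.42
tcp_pos: [0.5502, 0.364, 0.0313]
eef_rot: [180.0, -0.0, -99.3]
contact_force: [-0.2, 1.3, -0.8]
gripper_width: 0.0433
gripper_force: 0.0
```

>>> {"fn": "send_rows", "kwargs": {"moves": [{"slide": [0,0,-0.2],"turn": 0,"gripper": 0.5},{"slide": [0,0,-0.4],"turn": 0,"gripper": 0.5},{"slide": [0,0,-0.6],"turn": 0,"gripper": 0.5},{"slide": [0,0,-0.8],"turn": 0,"gripper": 0.6},{"slide": [0,0,-0.9],"turn": 0,"gripper": 0.8}]}}

```text
time_s: 51.83
tcp_pos: [0.5518, 0.3652, 0.1714]
eef_rot: [-179.8, 0.2, -99.3]
contact_force: [0.6, 0.8, -0.1]
gripper_width: 0.0523
gripper_force: 0.0
```

```bash
python3 - <<'E'
from h import *
st(); bosses(); cap('top'); find('top','hub0'); plan((.48,.1776,.17,-99.3))
E
```

```text
t 51.83 tcp [0.5518 0.3652 0.1714] rpy [-179.8    0.2  -99.3] F [ 0.6  0.8 -0.1] w 0.0523 tray [-0.1008  0.3485]
brass px 467 358 r 27 world [0.4566 0.4794 0.048 ] rad 0.0214
brass px 176 353 r 31 world [0.6772 0.4395 0.048 ] rad 0.0242
brass px 323 235 r 22 world [0.5506 0.3655 0.048 ] rad 0.0156
brass px 26 33 r 42 world [0.7195 0.1999 0.048 ] rad 0.0293
net [0.6117 0.1917 0.0082] 0.73
net [0.5557 0.3581 0.0256] 0.6
hub0 [([0.628, -0.151, 0.022], 0.96), ([0.48, 0.177, 0.022], 0.8), ([0.548, 0.356, 0.023], 0.8), ([0.673, -0.252, 0.012], 0.63), ([0.604, 0.159, 0.014], 0.6)]
[  0.48    0.178   0.17  -99.3  ] 2 calls:
   [0.652, 0.131, -0.01, 0.0]
   [0.652, 0.131, -0.01, 0.0]
```

>>> {"fn": "send_rows", "kwargs": {"moves": [{"slide": [0.2,0.04,0],"turn": 0,"gripper": 0.55},{"slide": [0.4,0.08,0],"turn": 0,"gripper": 0.55},{"slide": [0.6,0.12,0],"turn": 0,"gripper": 0.55},{"slide": [0.652,0.131,0],"turn": 0,"gripper": 0.55},{"slide": [0.652,0.131,0],"turn": 0,"gripper": 0.55}]}}

```text
time_s: 52.45
tcp_pos: [0.514, 0.2685, 0.1659]
eef_rot: [179.9, -0.1, -99.4]
contact_force: [1.4, 1.0, 0.1]
gripper_width: 0.049
gripper_force: 0.0
```

>>> {"fn": "send_rows", "kwargs": {"moves": [{"slide": [0.2,0.04,0],"turn": 0,"gripper": 0.55},{"slide": [0.4,0.08,0],"turn": 0,"gripper": 0.55},{"slide": [0.6,0.12,0],"turn": 0,"gripper": 0.55},{"slide": [0.652,0.131,0],"turn": 0,"gripper": 0.55},{"slide": [0.652,0.131,0],"turn": 0,"gripper": 0.55}]}}

```text
time_s: 52.87
tcp_pos: [0.4794, 0.1763, 0.1664]
eef_rot: [180.0, -0.0, -99.4]
contact_force: [0.4, -0.3, -0.2]
gripper_width: 0.0485
gripper_force: 0.0
```

>>> {"fn": "send_rows", "kwargs": {"moves": [{"slide": [0,0,0],"turn": 0,"gripper": 0.55},{"slide": [0,0,0],"turn": 0,"gripper": 0.55},{"slide": [0,0,0],"turn": 0,"gripper": 0.55},{"slide": [0,0,0],"turn": 0,"gripper": 0.55},{"slide": [0,0,0],"turn": 0,"gripper": 0.55}]}}

```text
time_s: 53.28
tcp_pos: [0.4803, 0.1782, 0.1665]
eef_rot: [180.0, -0.0, -99.2]
contact_force: [-0.0, 0.8, 0.6]
gripper_width: 0.0481
gripper_force: 0.0
```

```bash
python3 - <<'E'
from h import *
st(); bosses()
E
```

```text
t 53.28 tcp [0.4803 0.1782 0.1665] rpy [180.   -0.  -99.2] F [-0.   0.8  0.6] w 0.0481 tray [-0.159  0.157]
brass px 456 354 r 32 world [0.3938 0.2839 0.048 ] rad 0.0248
brass px 186 354 r 32 world [0.595 0.251 0.048] rad 0.0244
brass px 9 287 r 41 world [0.7151 0.178  0.048 ] rad 0.0334
brass px 143 248 r 22 world [0.6038 0.1653 0.048 ] rad 0.016
brass px 318 240 r 22 world [0.4824 0.1792 0.048 ] rad 0.0153
net [0.4808 0.1751 0.0194] 0.75
net [0.5974 0.1589 0.0186] 0.56
```

>>> {"fn": "send_rows", "kwargs": {"moves": [{"slide": [-0.007,-0.013,0.2],"turn": 0,"gripper": 0.55},{"slide": [-0.007,-0.013,0.4],"turn": 0,"gripper": 0.55},{"slide": [-0.007,-0.013,0.6],"turn": 0,"gripper": 0.55},{"slide": [-0.007,-0.013,0.8],"turn": 0,"gripper": 0.55},{"slide": [-0.007,-0.013,0.9],"turn": 0,"gripper": 0.55}]}}

```text
time_s: 53.8
tcp_pos: [0.4808, 0.1773, 0.0287]
eef_rot: [179.8, -0.1, -99.3]
contact_force: [-0.3, -0.7, 0.2]
gripper_width: 0.0484
gripper_force: 0.0
```

>>> {"fn": "send_rows", "kwargs": {"moves": [{"slide": [0,0,0.03],"turn": 0,"gripper": 0.55},{"slide": [0,0,0.05],"turn": 0,"gripper": 0.55},{"slide": [0,0,0.05],"turn": 0,"gripper": 0.2},{"slide": [0,0,0.05],"turn": 0,"gripper": 0.2},{"slide": [0,0,0.05],"turn": 0,"gripper": 0.2}]}}

```text
time_s: 54.22
tcp_pos: [0.483, 0.179, 0.0255]
eef_rot: [-179.9, 0.1, -99.3]
contact_force: [0.2, -0.2, -1.3]
gripper_width: 0.0338
gripper_force: 0.0
```

>>> {"fn": "send_rows", "kwargs": {"moves": [{"slide": [0,0,0],"turn": 0,"gripper": 0.2},{"slide": [0,0,0],"turn": 0,"gripper": 0.2},{"slide": [0,0,-0.2],"turn": 0,"gripper": 0.2},{"slide": [0,0,-0.4],"turn": 0,"gripper": 0.2},{"slide": [0,0,-0.6],"turn": 0,"gripper": 0.2}]}}

```text
time_s: 54.63
tcp_pos: [0.4815, 0.1778, 0.1151]
eef_rot: [179.9, -0.1, -99.3]
contact_force: [0.9, 0.3, -2.9]
gripper_width: 0.0313
gripper_force: 30.0
```

```bash
python3 - <<'E'
from h import *
st(); plan((.4786,.3766,.115,-99.3))
E
```

```text
t 54.63 tcp [0.4815 0.1778 0.1151] rpy [ 1.799e+02 -1.000e-01 -9.930e+01] F [ 0.9  0.3 -2.9] w 0.0313 tray [-0.1578  0.1566]
[  0.479   0.377   0.115 -99.3  ] 2 calls:
   [-0.653, 0.117, 0.0, 0.0]
   [-0.653, 0.117, 0.0, 0.0]
```

>>> {"fn": "send_rows", "kwargs": {"moves": [{"slide": [-0.2,0.04,0],"turn": 0,"gripper": 0.2},{"slide": [-0.4,0.08,0],"turn": 0,"gripper": 0.2},{"slide": [-0.6,0.11,0],"turn": 0,"gripper": 0.2},{"slide": [-0.65,0.12,0],"turn": 0,"gripper": 0.2},{"slide": [-0.65,0.12,0],"turn": 0,"gripper": 0.2}]}}

```text
time_s: 55.05
tcp_pos: [0.48, 0.2794, 0.1142]
eef_rot: [-180.0, 0.0, -99.2]
contact_force: [0.2, -0.0, -2.6]
gripper_width: 0.0313
gripper_force: 30.0
```

>>> {"fn": "send_rows", "kwargs": {"moves": [{"slide": [-0.2,0.04,0],"turn": 0,"gripper": 0.2},{"slide": [-0.4,0.08,0],"turn": 0,"gripper": 0.2},{"slide": [-0.6,0.11,0],"turn": 0,"gripper": 0.2},{"slide": [-0.65,0.12,0],"turn": 0,"gripper": 0.2},{"slide": [-0.65,0.12,0],"turn": 0,"gripper": 0.2}]}}

```text
time_s: 55.47
tcp_pos: [0.4779, 0.3777, 0.1137]
eef_rot: [180.0, -0.0, -99.2]
contact_force: [-0.5, -0.6, -1.8]
gripper_width: 0.0313
gripper_force: 30.0
```

>>> {"fn": "send_rows", "kwargs": {"moves": [{"slide": [0,0,0],"turn": 0,"gripper": 0.2},{"slide": [0,0,0.1],"turn": 0,"gripper": 0.2},{"slide": [0,0,0.2],"turn": 0,"gripper": 0.2},{"slide": [0,0,0.3],"turn": 0,"gripper": 0.2},{"slide": [0,0,0.35],"turn": 0,"gripper": 0.2}]}}

```text
time_s: 55.88
tcp_pos: [0.4774, 0.374, 0.0601]
eef_rot: [179.9, -0.1, -99.4]
contact_force: [-0.4, -0.7, -2.5]
gripper_width: 0.0312
gripper_force: 30.0
```

>>> {"fn": "send_rows", "kwargs": {"moves": [{"slide": [0,0,0],"turn": 0,"gripper": 0.2},{"slide": [0,0,0],"turn": 0,"gripper": 0.2},{"slide": [0,0,0],"turn": 0,"gripper": 0.2},{"slide": [0,0,0],"turn": 0,"gripper": 0.2},{"slide": [0,0,0],"turn": 0,"gripper": 0.2}]}}

```text
time_s: 56.3
tcp_pos: [0.4785, 0.3769, 0.0627]
eef_rot: [-180.0, 0.1, -99.3]
contact_force: [0.7, -0.1, -2.2]
gripper_width: 0.0314
gripper_force: 30.0
```

```bash
python3 - <<'E'
from car import *
st(); plan((.4786,.3766,.032,-99.3)); summary(cap('wrist'),(.5087,.335,-9.3))
E
```

```text
t 56.3 tcp [0.4785 0.3769 0.0627] rpy [-1.80e+02  1.00e-01 -9.93e+01] F [ 0.7 -0.1 -2.2] w 0.0314 tray [-0.1747  0.3551]
[ 4.79e-01  3.77e-01  3.20e-02 -9.93e+01] 1 calls:
   [0.002, -0.001, 0.204, 0.0]
edge (1, 0) n 19 median off mm -1.0 slope deg 3.0
edge (-1, 0) n 18 median off mm -0.5 slope deg -0.3
edge (0, -1) n 8 median off mm 0.0 slope deg 0.8
```

Aligned. I'll lower it and release.

>>> {"fn": "send_rows", "kwargs": {"moves": [{"slide": [0,0,0.04],"turn": 0,"gripper": 0.2},{"slide": [0,0,0.09],"turn": 0,"gripper": 0.2},{"slide": [0,0,0.14],"turn": 0,"gripper": 0.2},{"slide": [0,0,0.19],"turn": 0,"gripper": 0.2},{"slide": [0,0,0.21],"turn": 0,"gripper": 0.2}]}}

```text
time_s: 56.77
tcp_pos: [0.4777, 0.3761, 0.0301]
eef_rot: [180.0, -0.1, -99.2]
contact_force: [-15.2, -5.7, 36.0]
gripper_width: 0.0313
gripper_force: 30.0
```

>>> {"fn": "send_rows", "kwargs": {"moves": [{"slide": [0,0,0],"turn": 0,"gripper": 0.2},{"slide": [0,0,0],"turn": 0,"gripper": 0.45},{"slide": [0,0,0],"turn": 0,"gripper": 0.5},{"slide": [0,0,0],"turn": 0,"gripper": 0.5},{"slide": [0,0,0],"turn": 0,"gripper": 0.5}]}}

```text
time_s: 57.18
tcp_pos: [0.4783, 0.3766, 0.03]
eef_rot: [-180.0, -0.0, -99.3]
contact_force: [0.7, -0.6, -0.6]
gripper_width: 0.0435
gripper_force: 0.0
```

>>> {"fn": "send_rows", "kwargs": {"moves": [{"slide": [0,0,-0.2],"turn": 0,"gripper": 0.5},{"slide": [0,0,-0.4],"turn": 0,"gripper": 0.5},{"slide": [0,0,-0.6],"turn": 0,"gripper": 0.5},{"slide": [0,0,-0.8],"turn": 0,"gripper": 0.55},{"slide": [0,0,-0.9],"turn": 0,"gripper": 0.55}]}}

```text
time_s: 57.6
tcp_pos: [0.4794, 0.3777, 0.1693]
eef_rot: [-179.8, 0.2, -99.2]
contact_force: [-0.1, 0.5, 1.1]
gripper_width: 0.0477
gripper_force: 0.0
```

```bash
python3 - <<'E'
from h import *
st(); bosses(); cap('top'); find('top','hub0'); plan((.6038,.1655,.17,-99.3))
E
```

```text
t 57.6 tcp [0.4794 0.3777 0.1693] rpy [-179.8    0.2  -99.2] F [-0.1  0.5  1.1] w 0.0477 tray [-0.1739  0.3559]
brass px 455 357 r 29 world [0.3938 0.4881 0.048 ] rad 0.0227
brass px 186 354 r 31 world [0.5955 0.4534 0.048 ] rad 0.0236
brass px 323 235 r 23 world [0.4776 0.3775 0.048 ] rad 0.0157
brass px 216 235 r 23 world [0.551  0.3653 0.048 ] rad 0.0158
net [0.4771 0.3693 0.0242] 0.91
net [0.5492 0.3599 0.023 ] 0.82
net [0.6069 0.1947 0.0135] 0.78
hub0 [([0.629, -0.151, 0.017], 0.86), ([0.549, 0.359, 0.022], 0.79), ([0.605, 0.16, 0.014], 0.72), ([0.478, 0.368, 0.023], 0.69), ([0.674, -0.254, 0.012], 0.55)]
[  0.604   0.166   0.17  -99.3  ] 2 calls:
   [0.627, -0.527, -0.016, 0.0]
   [0.627, -0.527, -0.016, 0.0]
```

>>> {"fn": "send_rows", "kwargs": {"moves": [{"slide": [0.15,-0.13,0],"turn": 0,"gripper": 0.55},{"slide": [0.35,-0.3,0],"turn": 0,"gripper": 0.55},{"slide": [0.5,-0.43,0],"turn": 0,"gripper": 0.55},{"slide": [0.627,-0.527,0],"turn": 0,"gripper": 0.55},{"slide": [0.627,-0.527,0],"turn": 0,"gripper": 0.55}]}}

```text
time_s: 58.22
tcp_pos: [0.5417, 0.2671, 0.1634]
eef_rot: [179.9, -0.2, -99.5]
contact_force: [-0.5, 0.6, -0.0]
gripper_width: 0.0485
gripper_force: 0.0
```

>>> {"fn": "send_rows", "kwargs": {"moves": [{"slide": [0.15,-0.13,0],"turn": 0,"gripper": 0.55},{"slide": [0.35,-0.3,0],"turn": 0,"gripper": 0.55},{"slide": [0.5,-0.43,0],"turn": 0,"gripper": 0.55},{"slide": [0.627,-0.527,0],"turn": 0,"gripper": 0.55},{"slide": [0.627,-0.527,0],"turn": 0,"gripper": 0.55}]}}

```text
time_s: 58.63
tcp_pos: [0.6046, 0.1619, 0.1633]
eef_rot: [179.9, -0.1, -99.5]
contact_force: [-0.6, 0.9, 0.6]
gripper_width: 0.0481
gripper_force: 0.0
```

>>> {"fn": "send_rows", "kwargs": {"moves": [{"slide": [0,0,0],"turn": 0,"gripper": 0.55},{"slide": [0,0,0],"turn": 0,"gripper": 0.55},{"slide": [0,0,0],"turn": 0,"gripper": 0.55},{"slide": [0,0,0],"turn": 0,"gripper": 0.55},{"slide": [0,0,0],"turn": 0,"gripper": 0.55}]}}

```text
time_s: 59.05
tcp_pos: [0.6035, 0.1663, 0.1652]
eef_rot: [180.0, 0.0, -99.2]
contact_force: [-0.1, -0.1, 0.1]
gripper_width: 0.0479
gripper_force: 0.0
```

```bash
python3 - <<'E'
from h import *
st(); bosses()
E
```

```text
t 59.05 tcp [0.6035 0.1663 0.1652] rpy [180.    0.  -99.2] F [-0.1 -0.1  0.1] w 0.0479 tray [-0.0353  0.1537]
brass px 458 361 r 22 world [0.5161 0.2775 0.048 ] rad 0.0171
brass px 185 354 r 31 world [0.718  0.2386 0.048 ] rad 0.0235
brass px 142 268 r 47 world [0.7315 0.1679 0.048 ] rad 0.0336
brass px 318 236 r 23 world [0.6047 0.1648 0.048 ] rad 0.0154
net [0.6067 0.1591 0.0196] 0.63
```

>>> {"fn": "send_rows", "kwargs": {"moves": [{"slide": [0.009,-0.009,0.2],"turn": 0,"gripper": 0.55},{"slide": [0.009,-0.009,0.4],"turn": 0,"gripper": 0.55},{"slide": [0.009,-0.009,0.6],"turn": 0,"gripper": 0.55},{"slide": [0.009,-0.009,0.8],"turn": 0,"gripper": 0.55},{"slide": [0.009,-0.009,0.89],"turn": 0,"gripper": 0.55}]}}

```text
time_s: 59.57
tcp_pos: [0.6028, 0.1632, 0.028]
eef_rot: [179.8, -0.1, -99.3]
contact_force: [-0.8, -0.6, -0.2]
gripper_width: 0.0484
gripper_force: 0.0
```

>>> {"fn": "send_rows", "kwargs": {"moves": [{"slide": [0,0,0.03],"turn": 0,"gripper": 0.55},{"slide": [0,0,0.05],"turn": 0,"gripper": 0.55},{"slide": [0,0,0.05],"turn": 0,"gripper": 0.2},{"slide": [0,0,0.05],"turn": 0,"gripper": 0.2},{"slide": [0,0,0.05],"turn": 0,"gripper": 0.2}]}}

```text
time_s: 59.98
tcp_pos: [0.6058, 0.1644, 0.0258]
eef_rot: [-179.9, 0.1, -99.3]
contact_force: [-0.1, 0.5, 0.4]
gripper_width: 0.0334
gripper_force: 0.0
```

>>> {"fn": "send_rows", "kwargs": {"moves": [{"slide": [0,0,0],"turn": 0,"gripper": 0.2},{"slide": [0,0,0],"turn": 0,"gripper": 0.2},{"slide": [0,0,-0.2],"turn": 0,"gripper": 0.2},{"slide": [0,0,-0.4],"turn": 0,"gripper": 0.2},{"slide": [0,0,-0.6],"turn": 0,"gripper": 0.2}]}}

```text
time_s: 60.4
tcp_pos: [0.6042, 0.1635, 0.1148]
eef_rot: [179.9, -0.1, -99.3]
contact_force: [1.0, 0.8, -2.5]
gripper_width: 0.0314
gripper_force: 30.0
```

```bash
python3 - <<'E'
from h import *
st(); plan((.5388,.2931,.115,-99.3),start=(.6047,.1648,.115,-99.3))
E
```

```text
t 60.4 tcp [0.6042 0.1635 0.1148] rpy [ 1.799e+02 -1.000e-01 -9.930e+01] F [ 1.   0.8 -2.5] w 0.0314 tray [-0.0344  0.1509]
[  0.539   0.293   0.115 -99.3  ] 1 calls:
   [-0.773, 0.572, 0.0, -0.0]
```

>>> {"fn": "send_rows", "kwargs": {"moves": [{"slide": [-0.18,0.13,0],"turn": 0,"gripper": 0.2},{"slide": [-0.38,0.28,0],"turn": 0,"gripper": 0.2},{"slide": [-0.58,0.43,0],"turn": 0,"gripper": 0.2},{"slide": [-0.773,0.572,0],"turn": 0,"gripper": 0.2},{"slide": [-0.773,0.572,0],"turn": 0,"gripper": 0.2}]}}

```text
time_s: 60.82
tcp_pos: [0.5368, 0.2968, 0.1146]
eef_rot: [-180.0, 0.1, -99.1]
contact_force: [1.4, -1.0, -3.3]
gripper_width: 0.0315
gripper_force: 30.0
```

>>> {"fn": "send_rows", "kwargs": {"moves": [{"slide": [0,0,0],"turn": 0,"gripper": 0.2},{"slide": [0,0,0.1],"turn": 0,"gripper": 0.2},{"slide": [0,0,0.2],"turn": 0,"gripper": 0.2},{"slide": [0,0,0.3],"turn": 0,"gripper": 0.2},{"slide": [0,0,0.35],"turn": 0,"gripper": 0.2}]}}

```text
time_s: 61.23
tcp_pos: [0.5384, 0.2904, 0.0599]
eef_rot: [179.9, -0.1, -99.4]
contact_force: [-0.1, -0.2, -2.8]
gripper_width: 0.0315
gripper_force: 30.0
```

>>> {"fn": "send_rows", "kwargs": {"moves": [{"slide": [0,0,0],"turn": 0,"gripper": 0.2},{"slide": [0,0,0],"turn": 0,"gripper": 0.2},{"slide": [0,0,0],"turn": 0,"gripper": 0.2},{"slide": [0,0,0],"turn": 0,"gripper": 0.2},{"slide": [0,0,0],"turn": 0,"gripper": 0.2}]}}

```text
time_s: 61.65
tcp_pos: [0.5394, 0.2924, 0.0627]
eef_rot: [-179.9, 0.1, -99.3]
contact_force: [-0.1, -0.1, -2.6]
gripper_width: 0.0312
gripper_force: 30.0
```

```bash
python3 - <<'E'
from car import *
st(); plan((.5388,.2931,.033,-99.3)); summary(cap('wrist'),(.5087,.335,-9.3))
E
```

```text
t 61.65 tcp [0.5394 0.2924 0.0627] rpy [-1.799e+02  1.000e-01 -9.930e+01] F [-0.1 -0.1 -2.6] w 0.0312 tray [-0.108  0.275]
[ 5.39e-01  2.93e-01  3.30e-02 -9.93e+01] 1 calls:
   [-0.004, 0.005, 0.198, 0.0]
edge (1, 0) n 3 median off mm -1.0 slope deg 0.0
edge (-1, 0) n 9 median off mm -0.5 slope deg 6.9
edge (0, -1) n 23 median off mm 3.5 slope deg 0.4
```

>>> {"fn": "send_rows", "kwargs": {"moves": [{"slide": [-0.006,0.004,0.04],"turn": 0,"gripper": 0.2},{"slide": [-0.006,0.004,0.08],"turn": 0,"gripper": 0.2},{"slide": [-0.006,0.004,0.12],"turn": 0,"gripper": 0.2},{"slide": [-0.006,0.004,0.16],"turn": 0,"gripper": 0.2},{"slide": [-0.006,0.004,0.19],"turn": 0,"gripper": 0.2}]}}

```text
time_s: 62.12
tcp_pos: [0.5381, 0.2928, 0.032]
eef_rot: [180.0, -0.1, -99.3]
contact_force: [0.3, 0.2, -2.6]
gripper_width: 0.0312
gripper_force: 30.0
```

>>> {"fn": "send_rows", "kwargs": {"moves": [{"slide": [0,0,0],"turn": 0,"gripper": 0.2},{"slide": [0,0,0.01],"turn": 0,"gripper": 0.2},{"slide": [0,0,0.01],"turn": 0,"gripper": 0.45},{"slide": [0,0,0.01],"turn": 0,"gripper": 0.5},{"slide": [0,0,0.01],"turn": 0,"gripper": 0.5}]}}

```text
time_s: 62.53
tcp_pos: [0.539, 0.2935, 0.0324]
eef_rot: [-180.0, 0.1, -99.3]
contact_force: [-0.1, -0.4, -0.7]
gripper_width: 0.0421
gripper_force: 0.0
```

>>> {"fn": "send_rows", "kwargs": {"moves": [{"slide": [0,0,-0.2],"turn": 0,"gripper": 0.5},{"slide": [0,0,-0.4],"turn": 0,"gripper": 0.5},{"slide": [0,0,-0.6],"turn": 0,"gripper": 0.5},{"slide": [0,0,-0.8],"turn": 0,"gripper": 0.55},{"slide": [0,0,-0.9],"turn": 0,"gripper": 0.55}]}}

```text
time_s: 62.95
tcp_pos: [0.54, 0.2941, 0.1717]
eef_rot: [-179.8, 0.2, -99.2]
contact_force: [0.9, -0.0, -0.4]
gripper_width: 0.0477
gripper_force: 0.0
```

```bash
python3 - <<'E'
from h import *
st(); bosses(); cap('top'); find('top','hub0'); plan((.628,-.154,.17,-99.3))
E
```

```text
t 62.95 tcp [0.54   0.2941 0.1717] rpy [-179.8    0.2  -99.2] F [ 0.9 -0.  -0.4] w 0.0477 tray [-0.1075  0.2768]
brass px 454 355 r 31 world [0.4544 0.4042 0.048 ] rad 0.0244
brass px 187 353 r 32 world [0.6568 0.37   0.048 ] rad 0.025
brass px 323 328 r 20 world [0.5501 0.3645 0.048 ] rad 0.0151
brass px 324 235 r 22 world [0.5382 0.2945 0.048 ] rad 0.0156
brass px 26 128 r 54 world [0.7258 0.1871 0.048 ] rad 0.039
net [0.5403 0.2868 0.0217] 0.86
net [0.4722 0.3515 0.0267] 0.75
net [0.5541 0.351  0.0238] 0.71
hub0 [([0.54, 0.285, 0.018], 0.95), ([0.627, -0.152, 0.02], 0.83), ([0.672, -0.253, 0.013], 0.78), ([0.469, 0.366, 0.053], 0.44)]
[  0.628  -0.154   0.17  -99.3  ] 3 calls:
   [0.949, -0.357, -0.006, 0.0]
   [0.949, -0.357, -0.006, 0.0]
   [0.949, -0.357, -0.006, 0.0]
```

```bash
python3 - <<'E'
from h import *
for cam in('top','side'):
    d=cap(cam); find(cam,'hub0')
    hsv=cv2.cvtColor(d['img'],cv2.COLOR_RGB2HSV); m=cv2.inRange(hsv,np.array((12,80,80)),np.array((32,255,255)))
    n,l,s,c=cv2.connectedComponentsWithStats(m)
    for i in range(1,n):
        if s[i][4]>12:
            w=ray(d,[c[i]],.051)[0]
            if .38<w[0]<.7 and (w[1]>.2 or -.2<w[1]<-.1): print(cam,c[i].round(1),s[i].tolist(),w.round(4))
E
```

```text
hub0 [([0.672, -0.255, 0.013], 0.92), ([0.63, -0.153, 0.018], 0.79), ([0.388, -0.514, 0.02], 0.7), ([0.537, 0.285, 0.018], 0.67)]
top [371.3 227.2] [366, 221, 12, 13, 99] [ 0.6292 -0.1523  0.051 ]
top [191.9 264.1] [185, 258, 14, 13, 96] [0.5377 0.2945 0.051 ]
top [158.  290.8] [153, 288, 11, 5, 21] [0.4719 0.3766 0.051 ]
hub0 [([0.624, -0.162, 0.012], 0.87), ([0.672, -0.27, 0.022], 0.67), ([0.473, 0.368, 0.024], 0.62), ([0.537, 0.279, 0.024], 0.57), ([0.55, 0.358, 0.027], 0.46)]
side [259.6 196.1] [255, 191, 9, 12, 56] [0.4741 0.3629 0.051 ]
side [280.5 195.1] [276, 190, 9, 11, 59] [0.5463 0.3464 0.051 ]
side [281.9 208. ] [278, 203, 9, 11, 79] [0.5339 0.2787 0.051 ]
side [349.3 298.1] [345, 292, 10, 13, 103] [ 0.6238 -0.1683  0.051 ]
```

>>> {"fn": "send_rows", "kwargs": {"moves": [{"slide": [0.23,-0.09,0],"turn": 0,"gripper": 0.55},{"slide": [0.46,-0.18,0],"turn": 0,"gripper": 0.55},{"slide": [0.7,-0.26,0],"turn": 0,"gripper": 0.55},{"slide": [0.949,-0.357,0],"turn": 0,"gripper": 0.55},{"slide": [0.949,-0.357,0],"turn": 0,"gripper": 0.55}]}}

```text
time_s: 63.77
tcp_pos: [0.5682, 0.1386, 0.1658]
eef_rot: [179.9, -0.1, -99.5]
contact_force: [-0.9, 1.5, 0.3]
gripper_width: 0.0484
gripper_force: 0.0
```

>>> {"fn": "send_rows", "kwargs": {"moves": [{"slide": [0.25,-0.09,0],"turn": 0,"gripper": 0.55},{"slide": [0.5,-0.18,0],"turn": 0,"gripper": 0.55},{"slide": [0.75,-0.27,0],"turn": 0,"gripper": 0.55},{"slide": [0.949,-0.357,0],"turn": 0,"gripper": 0.55},{"slide": [0.949,-0.357,0],"turn": 0,"gripper": 0.55}]}}

```text
time_s: 64.18
tcp_pos: [0.5985, -0.0099, 0.1657]
eef_rot: [179.9, -0.1, -99.5]
contact_force: [-0.1, 0.9, -0.2]
gripper_width: 0.048
gripper_force: 0.0
```

>>> {"fn": "send_rows", "kwargs": {"moves": [{"slide": [0.25,-0.09,0],"turn": 0,"gripper": 0.55},{"slide": [0.5,-0.18,0],"turn": 0,"gripper": 0.55},{"slide": [0.75,-0.27,0],"turn": 0,"gripper": 0.55},{"slide": [0.949,-0.357,0],"turn": 0,"gripper": 0.55},{"slide": [0.949,-0.357,0],"turn": 0,"gripper": 0.55}]}}

```text
time_s: 64.6
tcp_pos: [0.6285, -0.159, 0.1653]
eef_rot: [179.9, -0.1, -99.5]
contact_force: [0.2, 1.6, 0.8]
gripper_width: 0.0485
gripper_force: 0.0
```

>>> {"fn": "send_rows", "kwargs": {"moves": [{"slide": [0,0,0],"turn": 0,"gripper": 0.55},{"slide": [0,0,0],"turn": 0,"gripper": 0.55},{"slide": [0,0,0],"turn": 0,"gripper": 0.55},{"slide": [0,0,0],"turn": 0,"gripper": 0.55},{"slide": [0,0,0],"turn": 0,"gripper": 0.55}]}}

```text
time_s: 65.02
tcp_pos: [0.6283, -0.1531, 0.1669]
eef_rot: [-180.0, 0.0, -99.2]
contact_force: [0.9, 0.6, -0.6]
gripper_width: 0.0479
gripper_force: 0.0
```

```bash
python3 - <<'E'
from h import *
st(); bosses()
d=cap('top')
hsv=cv2.cvtColor(d['img'],cv2.COLOR_RGB2HSV); m=cv2.inRange(hsv,np.array((12,80,80)),np.array((32,255,255)))
n,l,s,c=cv2.connectedComponentsWithStats(m)
for i in range(1,n):
    w=ray(d,[c[i]],.053)[0]
    if s[i][4]>12 and .4<w[0]<.6 and w[1]>.2: print(c[i].round(1),s[i].tolist(),w.round(4))
E
```

```text
t 65.02 tcp [ 0.6283 -0.1531  0.1669] rpy [-180.     0.   -99.2] F [ 0.9  0.6 -0.6] w 0.0479 tray [ 0.0117 -0.1632]
brass px 458 358 r 24 world [ 0.5407 -0.0435  0.048 ] rad 0.0187
brass px 185 354 r 32 world [ 0.7437 -0.0795  0.048 ] rad 0.0241
brass px 603 301 r 42 world [ 0.4282 -0.0717  0.048 ] rad 0.0349
brass px 75 288 r 74 world [ 0.8112 -0.1447  0.048 ] rad 0.0563
brass px 317 236 r 23 world [ 0.6305 -0.1548  0.048 ] rad 0.0154
brass px 400 27 r 54 world [ 0.5587 -0.2772  0.048 ] rad 0.0336
net [ 0.678  -0.2516  0.0152] 0.61
net [ 0.6303 -0.1591  0.0154] 0.59
[163.  259.2] [157, 253, 13, 13, 105] [0.5499 0.3652 0.053 ]
[191.7 264.1] [186, 258, 13, 13, 110] [0.5377 0.2945 0.053 ]
[157.3 288.7] [151, 283, 13, 13, 98] [0.4771 0.3778 0.053 ]
```

>>> {"fn": "send_rows", "kwargs": {"moves": [{"slide": [0.009,-0.015,0.2],"turn": 0,"gripper": 0.55},{"slide": [0.009,-0.015,0.4],"turn": 0,"gripper": 0.55},{"slide": [0.009,-0.015,0.6],"turn": 0,"gripper": 0.55},{"slide": [0.009,-0.015,0.8],"turn": 0,"gripper": 0.55},{"slide": [0.009,-0.015,0.9],"turn": 0,"gripper": 0.55}]}}

```text
time_s: 65.58
tcp_pos: [0.6282, -0.1555, 0.0282]
eef_rot: [179.8, -0.0, -99.3]
contact_force: [-0.2, 0.4, 0.1]
gripper_width: 0.0483
gripper_force: 0.0
```

>>> {"fn": "send_rows", "kwargs": {"moves": [{"slide": [0,0,0.03],"turn": 0,"gripper": 0.55},{"slide": [0,0,0.05],"turn": 0,"gripper": 0.55},{"slide": [0,0,0.05],"turn": 0,"gripper": 0.2},{"slide": [0,0,0.05],"turn": 0,"gripper": 0.2},{"slide": [0,0,0.05],"turn": 0,"gripper": 0.2}]}}

```text
time_s: 66.0
tcp_pos: [0.6313, -0.1559, 0.0259]
eef_rot: [-179.9, 0.0, -99.3]
contact_force: [0.1, -0.9, 0.2]
gripper_width: 0.0335
gripper_force: 0.0
```

>>> {"fn": "send_rows", "kwargs": {"moves": [{"slide": [0,0,0],"turn": 0,"gripper": 0.2},{"slide": [0,0,0],"turn": 0,"gripper": 0.2},{"slide": [0,0,-0.2],"turn": 0,"gripper": 0.2},{"slide": [0,0,-0.4],"turn": 0,"gripper": 0.2},{"slide": [0,0,-0.6],"turn": 0,"gripper": 0.2}]}}

```text
time_s: 66.42
tcp_pos: [0.6294, -0.1559, 0.1147]
eef_rot: [179.9, -0.0, -99.3]
contact_force: [1.0, -0.8, -2.7]
gripper_width: 0.0313
gripper_force: 30.0
```

```bash
python3 - <<'E'
from h import *
st(); plan((.4668,.305,.15,-99.3),start=(.6305,-.1548,.115,-99.3))
E
```

```text
t 66.42 tcp [ 0.6294 -0.1559  0.1147] rpy [179.9  -0.  -99.3] F [ 1.  -0.8 -2.7] w 0.0313 tray [ 0.013  -0.1659]
[  0.467   0.305   0.15  -99.3  ] 3 calls:
   [-0.95, 0.524, -0.078, -0.0]
   [-0.95, 0.524, -0.078, -0.0]
   [-0.95, 0.524, -0.078, -0.0]
```

>>> {"fn": "send_rows", "kwargs": {"moves": [{"slide": [-0.22,0.12,-0.15],"turn": 0,"gripper": 0.2},{"slide": [-0.45,0.25,-0.24],"turn": 0,"gripper": 0.2},{"slide": [-0.68,0.38,-0.24],"turn": 0,"gripper": 0.2},{"slide": [-0.95,0.524,-0.24],"turn": 0,"gripper": 0.2},{"slide": [-0.95,0.524,-0.24],"turn": 0,"gripper": 0.2}]}}

```text
time_s: 66.83
tcp_pos: [0.5736, 0.002, 0.1509]
eef_rot: [-180.0, 0.1, -99.1]
contact_force: [-0.7, -0.4, -3.3]
gripper_width: 0.0314
gripper_force: 30.0
```

>>> {"fn": "send_rows", "kwargs": {"moves": [{"slide": [-0.22,0.12,0],"turn": 0,"gripper": 0.2},{"slide": [-0.45,0.25,0],"turn": 0,"gripper": 0.2},{"slide": [-0.68,0.38,0],"turn": 0,"gripper": 0.2},{"slide": [-0.95,0.524,0],"turn": 0,"gripper": 0.2},{"slide": [-0.95,0.524,0],"turn": 0,"gripper": 0.2}]}}

```text
time_s: 67.25
tcp_pos: [0.5194, 0.1554, 0.1505]
eef_rot: [-180.0, 0.1, -99.1]
contact_force: [-0.2, -0.7, -2.6]
gripper_width: 0.0312
gripper_force: 30.0
```

>>> {"fn": "send_rows", "kwargs": {"moves": [{"slide": [-0.22,0.12,0],"turn": 0,"gripper": 0.2},{"slide": [-0.45,0.25,0],"turn": 0,"gripper": 0.2},{"slide": [-0.68,0.38,0],"turn": 0,"gripper": 0.2},{"slide": [-0.95,0.524,0],"turn": 0,"gripper": 0.2},{"slide": [-0.95,0.524,0],"turn": 0,"gripper": 0.2}]}}

```text
time_s: 67.67
tcp_pos: [0.4651, 0.3092, 0.1504]
eef_rot: [-180.0, 0.1, -99.1]
contact_force: [0.1, -1.0, -3.1]
gripper_width: 0.0316
gripper_force: 30.0
```

>>> {"fn": "send_rows", "kwargs": {"moves": [{"slide": [0,0,0.1],"turn": 0,"gripper": 0.2},{"slide": [0,0,0.25],"turn": 0,"gripper": 0.2},{"slide": [0,0,0.4],"turn": 0,"gripper": 0.2},{"slide": [0,0,0.55],"turn": 0,"gripper": 0.2},{"slide": [0,0,0.55],"turn": 0,"gripper": 0.2}]}}

```text
time_s: 68.08
tcp_pos: [0.464, 0.3016, 0.0636]
eef_rot: [179.7, -0.3, -99.3]
contact_force: [-0.4, -0.4, -2.4]
gripper_width: 0.031
gripper_force: 30.0
```

>>> {"fn": "send_rows", "kwargs": {"moves": [{"slide": [0,0,0],"turn": 0,"gripper": 0.2},{"slide": [0,0,0],"turn": 0,"gripper": 0.2},{"slide": [0,0,0],"turn": 0,"gripper": 0.2},{"slide": [0,0,0],"turn": 0,"gripper": 0.2},{"slide": [0,0,0],"turn": 0,"gripper": 0.2}]}}

```text
time_s: 68.5
tcp_pos: [0.4669, 0.3045, 0.069]
eef_rot: [-179.9, 0.1, -99.3]
contact_force: [-0.7, 0.4, -2.0]
gripper_width: 0.0313
gripper_force: 30.0
```

```bash
python3 - <<'E'
from h import *
st(); plan((.466,.3055,.033,-99.3))
E
```

```text
t 68.5 tcp [0.4669 0.3045 0.069 ] rpy [-1.799e+02  1.000e-01 -9.930e+01] F [-0.7  0.4 -2. ] w 0.0313 tray [-0.1812  0.282 ]
[ 4.66e-01  3.06e-01  3.30e-02 -9.93e+01] 1 calls:
   [-0.006, 0.007, 0.24, 0.0]
```

>>> {"fn": "send_rows", "kwargs": {"moves": [{"slide": [-0.006,0.005,0.05],"turn": 0,"gripper": 0.2},{"slide": [-0.006,0.005,0.1],"turn": 0,"gripper": 0.2},{"slide": [-0.006,0.005,0.15],"turn": 0,"gripper": 0.2},{"slide": [-0.006,0.005,0.2],"turn": 0,"gripper": 0.2},{"slide": [-0.006,0.005,0.23],"turn": 0,"gripper": 0.2}]}}

```text
time_s: 68.92
tcp_pos: [0.4653, 0.3044, 0.0316]
eef_rot: [179.9, -0.1, -99.3]
contact_force: [-0.1, -0.4, -3.1]
gripper_width: 0.0315
gripper_force: 30.0
```

>>> {"fn": "send_rows", "kwargs": {"moves": [{"slide": [0,0,0],"turn": 0,"gripper": 0.2},{"slide": [0,0,0.01],"turn": 0,"gripper": 0.2},{"slide": [0,0,0.01],"turn": 0,"gripper": 0.45},{"slide": [0,0,0.01],"turn": 0,"gripper": 0.5},{"slide": [0,0,0.01],"turn": 0,"gripper": 0.5}]}}

```text
time_s: 69.33
tcp_pos: [0.4663, 0.3054, 0.0324]
eef_rot: [-180.0, 0.1, -99.3]
contact_force: [-0.8, 0.4, 0.4]
gripper_width: 0.0426
gripper_force: 0.0
```

>>> {"fn": "send_rows", "kwargs": {"moves": [{"slide": [0,0,-0.2],"turn": 0,"gripper": 0.5},{"slide": [0,0,-0.4],"turn": 0,"gripper": 0.5},{"slide": [0,0,-0.6],"turn": 0,"gripper": 0.5},{"slide": [0,0,-0.8],"turn": 0,"gripper": 0.5},{"slide": [0,0,-0.9],"turn": 0,"gripper": 0.5}]}}

```text
time_s: 69.75
tcp_pos: [0.4672, 0.3061, 0.1714]
eef_rot: [-179.8, 0.3, -99.2]
contact_force: [0.4, 0.3, -0.0]
gripper_width: 0.0438
gripper_force: 0.0
```

```bash
python3 - <<'E'
from h import *
st(); bosses(); plan((.5633,-.3263,.17,-99.3))
E
```

```text
t 69.75 tcp [0.4672 0.3061 0.1714] rpy [-179.8    0.3  -99.2] F [ 0.4  0.3 -0. ] w 0.0438 tray [-0.181   0.2837]
brass px 447 358 r 28 world [0.3874 0.4179 0.048 ] rad 0.022
brass px 196 355 r 31 world [0.5773 0.3847 0.048 ] rad 0.0241
brass px 322 329 r 21 world [0.4778 0.3776 0.048 ] rad 0.0153
brass px 324 236 r 22 world [0.4657 0.3071 0.048 ] rad 0.0156
brass px 218 235 r 23 world [0.5384 0.2944 0.048 ] rad 0.0159
net [0.4745 0.3655 0.0238] 0.68
net [0.4656 0.2971 0.0216] 0.62
net [0.5505 0.3402 0.0219] 0.59
net [0.5343 0.284  0.0237] 0.57
[  0.563  -0.326   0.17  -99.3  ] 5 calls:
   [0.812, -0.262, 0.001, 0.0]
   [0.812, -0.262, 0.001, 0.0]
   [0.812, -0.262, 0.001, 0.0]
   [0.812, -0.262, 0.001, 0.0]
   [0.812, -0.262, 0.001, 0.0]
```

>>> {"fn": "send_rows", "kwargs": {"moves": [{"slide": [0.2,-0.07,0],"turn": 0,"gripper": 0.4},{"slide": [0.4,-0.13,0],"turn": 0,"gripper": 0.2},{"slide": [0.65,-0.2,0],"turn": 0,"gripper": 0},{"slide": [0.812,-0.262,0],"turn": 0,"gripper": 0},{"slide": [0.812,-0.262,0],"turn": 0,"gripper": 0}]}}

```text
time_s: 70.27
tcp_pos: [0.4845, 0.1746, 0.1665]
eef_rot: [180.0, -0.0, -99.4]
contact_force: [0.7, 0.1, -0.3]
gripper_width: 0.0161
gripper_force: 0.0
```

>>> {"fn": "send_rows", "kwargs": {"moves": [{"slide": [0.25,-0.08,0],"turn": 0,"gripper": 0},{"slide": [0.5,-0.16,0],"turn": 0,"gripper": 0},{"slide": [0.75,-0.24,0],"turn": 0,"gripper": 0},{"slide": [0.812,-0.262,0],"turn": 0,"gripper": 0},{"slide": [0.812,-0.262,0],"turn": 0,"gripper": 0}]}}

```text
time_s: 70.68
tcp_pos: [0.504, 0.0495, 0.1664]
eef_rot: [180.0, -0.0, -99.5]
contact_force: [1.3, -0.1, -0.1]
gripper_width: 0.0003
gripper_force: 0.0
```

>>> {"fn": "send_rows", "kwargs": {"moves": [{"slide": [0.25,-0.08,0],"turn": 0,"gripper": 0},{"slide": [0.5,-0.16,0],"turn": 0,"gripper": 0},{"slide": [0.75,-0.24,0],"turn": 0,"gripper": 0},{"slide": [0.812,-0.262,0],"turn": 0,"gripper": 0},{"slide": [0.812,-0.262,0],"turn": 0,"gripper": 0}]}}

```text
time_s: 71.1
tcp_pos: [0.5235, -0.0763, 0.1663]
eef_rot: [180.0, -0.0, -99.4]
contact_force: [-0.3, -0.7, -0.8]
gripper_width: 0.0003
gripper_force: 0.0
```

>>> {"fn": "send_rows", "kwargs": {"moves": [{"slide": [0.25,-0.08,0],"turn": 0,"gripper": 0},{"slide": [0.5,-0.16,0],"turn": 0,"gripper": 0},{"slide": [0.75,-0.24,0],"turn": 0,"gripper": 0},{"slide": [0.812,-0.262,0],"turn": 0,"gripper": 0},{"slide": [0.812,-0.262,0],"turn": 0,"gripper": 0}]}}

```text
time_s: 71.52
tcp_pos: [0.5428, -0.2025, 0.166]
eef_rot: [180.0, -0.0, -99.4]
contact_force: [-0.4, 0.2, 0.5]
gripper_width: 0.0006
gripper_force: 0.0
```

```bash
cat >> h.py <<'E'
def red(cam,z=.085):
    d=cap(cam); h=cv2.cvtColor(d['img'],cv2.COLOR_RGB2HSV)
    m=cv2.inRange(h,np.array((0,150,80)),np.array((5,255,255)))|cv2.inRange(h,np.array((174,150,80)),np.array((180,255,255)))
    cs,_=cv2.findContours(cv2.morphologyEx(m,cv2.MORPH_OPEN,np.ones((3,3))),cv2.RETR_EXTERNAL,cv2.CHAIN_APPROX_NONE)
    for c in cs:
        if cv2.contourArea(c)>60:
            (x,y),r=cv2.minEnclosingCircle(c); q=ray(d,[(x,y),(x+r,y)],z); print(cam,'red px',round(x),round(y),round(r),q[0].round(4),'rad',np.linalg.norm(q[1]-q[0]).round(4))
    return d
E
python3 - <<'E'
from h import *
st(); red('wrist'); d=red('top'); find('top','chunk0','scoop','hub0','mat')
hsv=cv2.cvtColor(d['img'],cv2.COLOR_RGB2HSV); m=cv2.inRange(hsv,np.array((60,60,20)),np.array((100,255,255)))
n,l,s,c=cv2.connectedComponentsWithStats(m)
print('green',[(c[i].round(0).tolist(),int(s[i][4]),ray(d,[c[i]],.02)[0][:2].round(3).tolist()) for i in range(1,n) if s[i][4]>15])
plan((.5633,-.3263,.12,-99.3))
E
```

```text
t 71.52 tcp [ 0.5428 -0.2025  0.166 ] rpy [180.   -0.  -99.4] F [-0.4  0.2  0.5] w 0.0006 tray [-0.0701 -0.2184]
wrist red px 241 39 39 [ 0.5646 -0.3271  0.085 ] rad 0.0205
top red px 513 328 16 [ 0.3828 -0.4847  0.085 ] rad 0.0367
chunk0 [([0.472, -0.343, 0.031], 0.56), ([0.432, -0.295, 0.027], 0.5), ([0.464, 0.304, 0.022], 0.41), ([0.591, 0.493, 0.009], 0.36)]
scoop [([0.537, 0.285, 0.019], 0.7)]
hub0 [([0.538, 0.286, 0.02], 0.95), ([0.548, 0.356, 0.025], 0.84), ([0.683, -0.254, 0.012], 0.84), ([0.477, 0.368, 0.025], 0.63), ([0.467, 0.302, 0.022], 0.6)]
mat []
green [([448.0, 289.0], 126, [0.473, -0.348]), ([428.0, 307.0], 113, [0.428, -0.298])]
[  0.563  -0.326   0.12  -99.3  ] 1 calls:
   [0.81, -0.271, 0.313, 0.001]
```

>>> {"fn": "send_rows", "kwargs": {"moves": [{"slide": [0.25,-0.08,0.1],"turn": 0,"gripper": 0},{"slide": [0.5,-0.17,0.2],"turn": 0,"gripper": 0},{"slide": [0.75,-0.25,0.3],"turn": 0,"gripper": 0},{"slide": [0.815,-0.277,0.4],"turn": 0,"gripper": 0},{"slide": [0.815,-0.277,0.4],"turn": 0,"gripper": 0}]}}

```text
time_s: 72.23
tcp_pos: [0.5623, -0.3297, 0.1028]
eef_rot: [179.7, 0.0, -99.4]
contact_force: [-0.6, 0.6, -1.1]
gripper_width: 0.0006
gripper_force: 0.0
```

>>> {"fn": "send_rows", "kwargs": {"moves": [{"slide": [0,0,0],"turn": 0,"gripper": 0},{"slide": [0,0,0],"turn": 0,"gripper": 0},{"slide": [0,0,0],"turn": 0,"gripper": 0},{"slide": [0,0,0],"turn": 0,"gripper": 0},{"slide": [0,0,0],"turn": 0,"gripper": 0}]}}

```text
time_s: 72.65
tcp_pos: [0.5643, -0.3277, 0.108]
eef_rot: [-179.9, -0.0, -99.2]
contact_force: [0.3, -0.6, 0.1]
gripper_width: 0.0004
gripper_force: 0.0
```

```bash
python3 - <<'E'
from h import *
st(); red('wrist'); plan((.5646,-.3271,.068,-99.3))
E
```

```text
t 72.65 tcp [ 0.5643 -0.3277  0.108 ] rpy [-179.9   -0.   -99.2] F [ 0.3 -0.6  0.1] w 0.0004 tray [-0.0399 -0.3418]
wrist red px 318 284 41 [ 0.5648 -0.3311  0.085 ] rad 0.019
[ 5.65e-01 -3.27e-01  6.80e-02 -9.93e+01] 1 calls:
   [-0.005, -0.002, 0.265, 0.001]
```

>>> {"fn": "send_rows", "kwargs": {"moves": [{"slide": [0,0,0.08],"turn": 0,"gripper": 0},{"slide": [0,0,0.14],"turn": 0,"gripper": 0},{"slide": [0,0,0.19],"turn": 0,"gripper": 0},{"slide": [0,0,0.23],"turn": 0,"gripper": 0},{"slide": [0,0,0.26],"turn": 0,"gripper": 0}]}}

```text
time_s: 73.12
tcp_pos: [0.5642, -0.3287, 0.0697]
eef_rot: [-180.0, -0.1, -99.2]
contact_force: [-13.1, 17.2, 55.6]
gripper_width: 0.0002
gripper_force: 27.3
```

>>> {"fn": "send_rows", "kwargs": {"moves": [{"slide": [0,0,0.01],"turn": 0,"gripper": 0},{"slide": [0,0,0.02],"turn": 0,"gripper": 0},{"slide": [0,0,0.02],"turn": 0,"gripper": 0},{"slide": [0,0,0.02],"turn": 0,"gripper": 0},{"slide": [0,0,0.02],"turn": 0,"gripper": 0}]}}

```text
time_s: 73.53
tcp_pos: [0.5642, -0.3285, 0.0699]
eef_rot: [-179.9, -0.1, -99.2]
contact_force: [-12.1, 11.6, 41.6]
gripper_width: 0.0003
gripper_force: 20.5
```

>>> {"fn": "send_rows", "kwargs": {"moves": [{"slide": [0,0,0],"turn": 0,"gripper": 0},{"slide": [0,0,0],"turn": 0,"gripper": 0},{"slide": [0,0,0],"turn": 0,"gripper": 0},{"slide": [0,0,0],"turn": 0,"gripper": 0},{"slide": [0,0,0],"turn": 0,"gripper": 0}]}}

```text
time_s: 73.95
tcp_pos: [0.5642, -0.3285, 0.0699]
eef_rot: [-179.9, -0.1, -99.2]
contact_force: [-11.2, 12.7, 40.9]
gripper_width: 0.0005
gripper_force: 20.5
```

It is fully down and held, so I'll let it spring back.

>>> {"fn": "send_rows", "kwargs": {"moves": [{"slide": [0,0,-0.03],"turn": 0,"gripper": 0},{"slide": [0,0,-0.1],"turn": 0,"gripper": 0},{"slide": [0,0,-0.3],"turn": 0,"gripper": 0},{"slide": [0,0,-0.5],"turn": 0,"gripper": 0},{"slide": [0,0,-0.7],"turn": 0,"gripper": 0}]}}

```text
time_s: 74.37
tcp_pos: [0.5629, -0.3283, 0.1696]
eef_rot: [179.9, 0.0, -99.3]
contact_force: [1.0, -0.5, 0.1]
gripper_width: 0.0005
gripper_force: 0.0
```

>>> {"fn": "send_rows", "kwargs": {"moves": [{"slide": [-0.25,0,-0.1],"turn": 0,"gripper": 0},{"slide": [-0.5,0,-0.1],"turn": 0,"gripper": 0},{"slide": [-0.75,0,-0.1],"turn": 0,"gripper": 0},{"slide": [-0.9,0,-0.1],"turn": 0,"gripper": 0},{"slide": [-0.9,0,-0.1],"turn": 0,"gripper": 0}]}}

```text
time_s: 74.78
tcp_pos: [0.5858, -0.1916, 0.1841]
eef_rot: [180.0, 0.0, -99.1]
contact_force: [-1.3, -0.5, -0.4]
gripper_width: 0.0004
gripper_force: 0.0
```

```bash
python3 - <<'E'
from h import *
st(); red('wrist'); chunks('wrist',.02); d=red('top')
find('top','hub0','scoop','tape','cup','wrench','brush','flask','spray'); cap('side'); find('side','hub0','driver','scoop','chunk0')
E
```

```text
t 74.78 tcp [ 0.5858 -0.1916  0.1841] rpy [180.    0.  -99.1] F [-1.3 -0.5 -0.4] w 0.0004 tray [-0.028  -0.2046]
wrist red px 318 13 35 [ 0.5654 -0.3261  0.085 ] rad 0.0196
chunk px [437.0, 6.0] box [418, 0, 37, 16] area 453 world [ 0.479 -0.336  0.02 ] tray [-0.1246 -0.356 ]
chunk px [509.0, 51.0] box [486, 27, 46, 49] area 1689 world [ 0.429 -0.299  0.02 ] tray [-0.1768 -0.3222]
chunk px [414.0, 86.0] box [391, 68, 45, 37] area 1364 world [ 0.502 -0.284  0.02 ] tray [-0.1057 -0.3024]
top red px 513 328 16 [ 0.3828 -0.4847  0.085 ] rad 0.0367
hub0 [([0.537, 0.286, 0.02], 0.94), ([0.47, 0.302, 0.023], 0.76), ([0.546, 0.356, 0.022], 0.69), ([0.477, 0.37, 0.023], 0.68)]
scoop [([0.384, -0.514, 0.02], 0.24)]
tape [([0.738, 0.181, 0.034], 0.64), ([0.546, 0.358, 0.023], 0.46)]
cup [([0.401, 0.204, 0.061], 0.74)]
wrench [([0.784, -0.125, 0.105], 0.74), ([0.587, 0.491, 0.008], 0.66), ([0.408, -0.087, 0.003], 0.5), ([0.506, -0.288, 0.035], 0.46)]
brush [([0.643, -0.503, 0.017], 0.91), ([0.475, -0.344, 0.032], 0.41)]
flask [([0.749, 0.266, 0.128], 0.56)]
spray [([0.781, -0.122, 0.107], 0.59), ([0.736, 0.031, 0.039], 0.4)]
hub0 [([0.672, -0.268, 0.02], 0.73), ([0.537, 0.278, 0.026], 0.62), ([0.464, 0.298, 0.021], 0.55), ([0.476, 0.365, 0.023], 0.52), ([0.548, 0.357, 0.025], 0.52)]
driver [([0.384, -0.522, 0.02], 0.98)]
scoop [([0.423, -0.033, 0.008], 0.69), ([0.464, 0.292, 0.018], 0.61)]
chunk0 [([0.472, -0.359, 0.027], 0.56), ([0.505, -0.288, 0.032], 0.5)]
```

All three chunks are in the tub, all four hubs are in their pockets, the scoop is on its mat, and the plunger is back up at its full height. Nothing else has moved, so I'm handing in.

```bash
python3 -c "
from plant import order
print(order.close_job())"
```

```text
the job is handed in; nothing more can be done
None
```

I handed the job in at about 75 s with the machine loaded: three chunks in the tub, four hubs flat in their pockets, scoop upright on its mat, plunger pressed, held and sprung back; two chunks spilled out of the scoop onto the table and I put them in by hand, and the plunger push peaked at 56 N on the fingers.

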